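# Fit the fender stand's support arms to their marks

### The job

Set up the blue fender stand for painting. Take the lid off the steel tub: grip its black tab, tip the tab side up while the opposite edge still rests on the rim, then lift the lid off and lay it flat on the bench, right way up. Slide every support arm that is in the tub (two or three) round end first into a socket of the stand, one to a socket, just until the black line around it is level with the socket's mouth, then put the lid squarely back on the tub; leave the other things on the bench where they are.

Things in the scene. Friction and masses are not known exactly. Their poses are not given: they have to be found in the camera images.
- tub: Open steel tub fixed to the bench, outside 174 (x) by 212 (y) by 60 mm high, walls 4 mm, floor 4 mm; origin at the centre of its underside, on the bench, z up. Two notched wooden battens across its floor, 96 mm apart, carry the arms. It may stand on the left or the right of the bench, the stand on the other side; the bench between them is free (room for the lid).
- lid: Loose lid of the tub, 0.25 kg: plate 184 (x) by 222 (y) by 5 mm with a skirt 158 by 196 mm standing 10 mm down from it, which drops inside the tub's walls with 4 mm play all round. Origin at the centre of the skirt's lower edge, z up: the plate's top lies 15 mm above the origin; seated, the origin is 50 mm above the tub's origin and the axes agree with the tub's. Lying flat on the bench the origin is at bench height.
- lid_tab (a point): Grip point on the lid's upright black tab: a block 14 mm thick (lid x), 60 mm wide (lid y), standing 34 mm up from the plate, 62 mm from the lid's centre towards lid -x (the robot's side). The point is on the tab's middle, 22 mm above the plate, 12 mm below the tab's top. Axes as the lid's.
- lid_far (a point): Middle of the lid's edge opposite the tab, 85 mm from the lid's centre towards lid +x, on the underside of the plate: here the lid bears on the rim and pivots when its tab is raised. Axes as the lid's.
- tub_far (a point): Middle of the tub's far rim (tub +x side), on top of the wall; point lid_far lies on it when the lid is seated. Axes as the tub's.
- stand: Blue steel stand fixed to the bench with three steel sockets side by side; origin on the bench, 50 mm in front of the middle socket's mouth, x pointing level into the sockets (away from the robot), z up.
- socket0 (a point): Centre of the mouth of the right-hand socket, 75 mm above the bench: a level round bore of 33 mm, 70 mm deep and open at the back, tube 42 mm outside; sockets are 75 mm apart. x points into the bore, z up.
- socket1 (a point): Centre of the mouth of the middle socket, 75 mm above the bench: a level round bore of 33 mm, 70 mm deep and open at the back, tube 42 mm outside; sockets are 75 mm apart. x points into the bore, z up.
- socket2 (a point): Centre of the mouth of the left-hand socket, 75 mm above the bench: a level round bore of 33 mm, 70 mm deep and open at the back, tube 42 mm outside; sockets are 75 mm apart. x points into the bore, z up.
- arm0: Support arm, 0.18 kg, on the battens in the tub (underside 12 mm above the bench; may be absent): round aluminium tube, 30 mm diameter, with a 30 x 30 x 28 mm square grey block at its rear end, 140 mm long in all, balanced at mid-length. x: along the arm to the round front end; origin: mid-length, 15 mm off the axis (underside as first laid). Black line, its middle 50 mm behind the front end. Arms lie 61 mm apart along tub x.
- arm1: Support arm, 0.18 kg, on the battens in the tub (underside 12 mm above the bench; may be absent): round aluminium tube, 30 mm diameter, with a 30 x 30 x 28 mm square grey block at its rear end, 140 mm long in all, balanced at mid-length. x: along the arm to the round front end; origin: mid-length, 15 mm off the axis (underside as first laid). Black line, its middle 50 mm behind the front end. Arms lie 61 mm apart along tub x.
- arm2: Support arm, 0.18 kg, on the battens in the tub (underside 12 mm above the bench; may be absent): round aluminium tube, 30 mm diameter, with a 30 x 30 x 28 mm square grey block at its rear end, 140 mm long in all, balanced at mid-length. x: along the arm to the round front end; origin: mid-length, 15 mm off the axis (underside as first laid). Black line, its middle 50 mm behind the front end. Arms lie 61 mm apart along tub x.
- arm0_tip (a point): Centre of the round front end face of arm0, on the tube's axis, 70 mm in front of its origin and 15 mm above it; it points to tub +x in the tub. Axes as the arm's.
- arm1_tip (a point): Centre of the round front end face of arm1, on the tube's axis, 70 mm in front of its origin and 15 mm above it; it points to tub +x in the tub. Axes as the arm's.
- arm2_tip (a point): Centre of the round front end face of arm2, on the tube's axis, 70 mm in front of its origin and 15 mm above it; it points to tub +x in the tub. Axes as the arm's.
- paint_tin: Bystander: steel paint tin, 90 mm across, 100 mm high, origin under its centre; leave it.
- tape_roll: Bystander: roll of paper tape, 100 mm across, 25 mm high, origin under its centre; leave it.
- sander: Bystander: sanding block 65 x 120 mm, 40 mm high, origin under its centre; leave it.
- screwdriver: Bystander: screwdriver lying on the bench between the robot and the work; leave it.
- wrench: Bystander: wrench lying on the bench between the robot and the work; leave it.
- filler_pot: Bystander: open white pot, 90 mm across, 60 mm high, origin under its centre; leave it.
- thinner: Bystander: blue bottle, 70 mm across, 150 mm high, origin under its centre; leave it.

How it is judged:
By the outcome, as a careful person would: the job done as asked, in the order asked, and still so for the second after the job is handed in, with the robot touching nothing.
Of arm0, arm1, arm2 only 2 to 3 are there at a start; the rules pass over those that are not, and their reading is None.
At some moment in a run one of lid may be knocked a few centimetres aside while the robot is not near it.
Once in a run the grip may slacken for a moment while it holds something.
It also fails if it takes over 210 s, if anything falls off the work surface, if the arm or the gripper's body presses on something with over 40 N, if the wrist force passes 120 N, or if a joint passes its speed limit or range.

### The arm

A 6-joint arm with a two-finger parallel gripper is mounted at the origin on the work surface. World frame = base frame: x ahead of the robot, y to its left, z up, the work surface at z = 0. Lengths are in mm, angles in rad, forces in N, time in s.
With the tool pointing down it reaches from about 400 to 925 mm from the base axis. Payload 12.5 kg.
Tool frame: the origin (TCP) lies at the very end of the fingers, on their centre line; the grasp point (between the pads) lies 19 mm behind it (env.grip_point_offset is the distance from the TCP to the grasp point, in mm); z points along the fingers, y is the direction in which the jaws open and shut (so a half turn about z gives the same grasp; the last joint's range is limited). The gripper opens to 95 mm and grips with 3 to 60 N. Pads are 20 mm wide; open, the fingers measure 119 mm over their backs; the gripper's body (75 mm by 180 mm) begins 59 mm behind the grasp point.
Start: joints at [-1.272, 0.491, 1.559, -0, 1.092, -0.106], TCP at [246.171, -574.497, 214.661] pointing down, gripper open.
Joint ranges: [-3.1, 3.1], [-0.84, 2.19], [0.05, 2.79], [-1.13, 4.28], [0.06, 2.93], [-2.69, 2.69]. Speed limits (rad/s): [2.22, 2.22, 2.79, 3.14, 3.14, 3.14].

### API

Orientations are given as [roll, pitch, yaw] about the fixed x, y, z axes, in that order (R = Rz(yaw) Ry(pitch) Rx(roll)).
In Python, from cell import env gives the robot as it stands.
- The arm moves only by the tool drive_tool, never from a script. Its argument "commands" is a list of rows, each an object of numbers: "dx", "dy", "dz": the shift along the world's x, y, z in mm; "yaw": the turn about the world's z in degrees. In form: [{"dx": .., "dy": .., "dz": .., "yaw": ..}, ...]. A call has 1 to 5 rows; each row shifts and turns the commanded pose from where the row before left it; what a row does not reach is not made up. A row lasts 1/12 s, in which the tool goes at most 41.7 mm and 7.16 degrees, less where a joint would pass 70% of its speed; a pose out of reach is approached as far as the arm can. A call with a gripper value outside its range is refused whole. "grip" is the opening, from 0 (shut) to 1 (fully open), set as the call begins (left out, the last holds). The fingers move at their own pace and stop on an object; the grip force is fixed at half the most. Time passes only in rows, so rows that do not move let the fingers close. It gives the time, the measured TCP pose, the force and the opening at its end, in the units of the state.
- env.state(): the state, without advancing time (a new reading comes with each control period).
- env.read_camera(name): name is "side" or "top" or "wrist"; returns the picture (384x512x3 uint8, red, green, blue); there is no depth.
- env.calibration(name): a dict with "intrinsics" (3x3 intrinsics, pixels), "dist_coeffs" ([k1, k2, p1, p2, k3] as OpenCV has them; the pictures are not rectified), "rvec" (rotation vector, rad) and "tvec" (3), from world to camera coordinates, as OpenCV has them. Camera axes: x right, y down, z forward; pixel columns grow to the right and rows downward; lengths in mm; the calibration is good to about 2 mm. A picture is of the moment at which its call begins: read the wrist's pose just before it. calibration takes no time and is no camera call; for the wrist camera it gives the pose at the moment of the call.
- env.job_done(): hands the job in, once; it reports no verdict.
Trained networks look in the newest picture that a camera, given by its name, has taken for a name from the list of things; names that differ only in an ending like _2 or _b are one class to them, and where a whole thing is asked for, a point or a joint stands for the part that bears it (a point fixed in the world has none). Each returns a list of dicts, best first, with "conf" (0 to 1); they miss things now and then, are a little off and sometimes report something else, mostly with a low value. They report only what shows in the picture. A call takes as long as a camera call.
- env.trace(query, camera): "pixels" (384x512 bool, what is visible of it) and "pixel" ([column, row] in pixels, amid what is visible of it).
- env.place_of(query, camera): "pixel" ([column, row] in pixels: a listed point, or the origin of a listed thing).
The state is a dict: "t": time; "joints": joint angles; "qvel": joint speeds; "tau": joint torques, N m; "eef_pos": TCP position; "tcp_rot": TCP orientation; "ft_force": force on the tool from outside, world axes, zero at the start; "moment": the same for the moment, N m; "opening": opening from 0.0 (shut) to 1.0 (fully open).
Only numpy, scipy, OpenCV 4.12 (cv2) and the standard library are available. Lean on these libraries where they do the work, as an engineer would, in place of code of your own. Each camera call takes 0.05 s, during which the arm holds its last target.

## Working session

There is one attempt and no reset: what is moved stays moved. The work goes in short steps, Python scripts to look and compute and a tool call to move; the robot and the scene stay as the last step left them, time stands still between calls to the robot, and variables do not carry over. Pictures are saved under pics/ and viewed, and the job is handed in when it is done.

Besides the shell and the picture viewer there is one more tool, called after "Request:" as a command line: name --argument value ..., lists and objects as JSON in quotes. drive_tool: Moves the arm, as the interface text tells. Its arguments: {"type":"object","properties":{"commands":{"type":"array"},"grip":{"type":"number"}},"required":["commands"]}

```bash
ls -la; mkdir -p pics
cat > h.py <<'E'
import numpy as np, cv2
from cell import env
def snap(n,fn):
    im=env.read_camera(n); cv2.imwrite('pics/'+fn+'.png',im[:,:,::-1]); return im
def cal(n):
    c=env.calibration(n); return tuple(np.array(c[k],float) for k in('intrinsics','dist_coeffs','rvec','tvec'))
def ray(c,px):
    K,d,rv,tv=c; u=cv2.undistortPoints(np.array([[px]],float),K,d)[0,0]
    R=cv2.Rodrigues(rv)[0]; o=-R.T@tv.ravel(); v=R.T@np.array([u[0],u[1],1]); return o,v/np.linalg.norm(v)
def onz(c,px,z):
    o,v=ray(c,px); return o+v*(z-o[2])/v[2]
def tri(obs):
    A=np.zeros((3,3));b=np.zeros(3)
    for c,px in obs:
        o,v=ray(c,px);P=np.eye(3)-np.outer(v,v);A+=P;b+=P@o
    x=np.linalg.solve(A,b)
    res=[np.linalg.norm((np.eye(3)-np.outer(v,v))@(x-o)) for o,v in [ray(c,p) for c,p in obs]]
    return x,res
def proj(c,X):
    K,d,rv,tv=c; return cv2.projectPoints(np.array([X],float),rv,tv,K,d)[0][0,0]
E
python3 - <<'E'
from h import *
np.set_printoptions(precision=2,suppress=True)
s=env.state();print({k:np.round(v,3) for k,v in s.items()})
C={}
for n in('side','top','wrist'):
    C[n]=cal(n); snap(n,n+'0'); K,d,rv,tv=C[n]; print(n,-cv2.Rodrigues(rv)[0].T@tv.ravel(),K[0,0])
E
```

```text
total 12
drwxr-xr-x  3 agent agent 4096 Dec  5 22:06 .
drwxr-xr-x 23 root  root  4096 Dec  5 22:06 ..
drwxr-xr-x  2 agent agent 4096 Dec  5 22:06 pics
{'t': np.float64(0.0), 'joints': array([-1.27,  0.49,  1.56, -0.  ,  1.09, -0.11]), 'qvel': array([-0.,  0., -0.,  0.,  0., -0.]), 'tau': array([  0.  , -61.26, -25.82,   0.07,   0.05,  -0.  ]), 'eef_pos': array([ 246.1 , -574.23,  214.06]), 'tcp_rot': array([-3.14, -0.  ,  0.41]), 'ft_force': array([ 0.64, -0.26,  0.66]), 'moment': array([ 0.03, -0.01, -0.03]), 'opening': np.float64(1.002)}
side [221.83 895.24 884.34] 380.58687490824923
top [ 193.23    4.8  1676.78] 450.2492167761769
wrist [ 318.54 -544.28  383.34] 314.381098145114
```

View pics/side0.png

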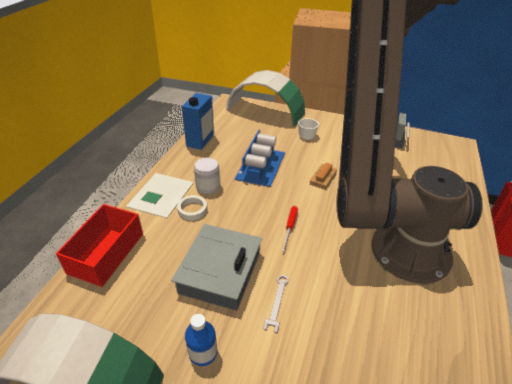

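View pics/top0.png

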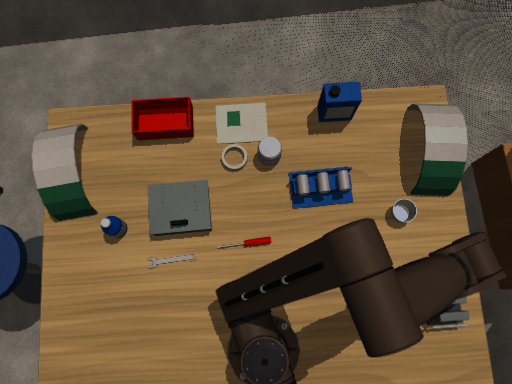

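Run:
```python
from h import *
np.set_printoptions(precision=1,suppress=True)
C={n:cal(n) for n in('side','top')}
for q in ['tub','lid','lid_tab','lid_far','tub_far','stand','socket0','socket1','socket2','screwdriver','wrench','thinner','paint_tin','filler_pot','sander','tape_roll']:
    o=[]
    for n in('top','side'):
        r=env.place_of(q,n)
        if r: o.append((C[n],r[0]['pixel'])); print(q,n,[(round(float(x['conf']),2),np.array(x['pixel']).round(1).tolist()) for x in r[:3]])
    if len(o)==2: x,e=tri(o); print('    ',x,np.array(e))
print(env.state()['t'])
```

```text
lid top [(0.57, [177.0, 204.7]), (0.33, [179.5, 221.2]), (0.16, [397.0, 213.7])]
lid side [(0.6, [219.6, 262.6])]
     [527.7 281.   52.8] [5.6 5.6]
lid_tab top [(0.71, [177.4, 221.6])]
lid_tab side [(0.85, [242.2, 257.6]), (0.58, [189.2, 209.7]), (0.38, [263.6, 159.5])]
     [460.2 274.7  93.8] [3.2 3.2]
lid_far top [(0.78, [175.2, 184.6]), (0.19, [244.3, 246.7])]
lid_far side [(0.64, [189.1, 247.6])]
     [607.  283.   82.1] [4.5 4.5]
tub_far side [(0.58, [265.2, 158.6])]
stand top [(0.73, [304.2, 193.5]), (0.58, [324.0, 207.3])]
stand side [(0.86, [281.7, 173.3]), (0.23, [323.7, 178.7])]
     [ 511.6 -191.1   43.6] [35.1 35.1]
socket0 top [(0.64, [302.7, 194.2]), (0.61, [343.4, 187.9]), (0.6, [323.8, 193.8])]
socket0 side [(0.75, [268.4, 157.8]), (0.57, [275.7, 143.4]), (0.31, [308.4, 134.7])]
     [ 529.1 -176.9  105.1] [2.8 2.8]
socket1 top [(0.64, [302.7, 194.2]), (0.61, [343.4, 187.9]), (0.6, [323.8, 193.8])]
socket1 side [(0.75, [268.4, 157.8]), (0.57, [275.7, 143.4]), (0.31, [308.4, 134.7])]
     [ 529.1 -176.9  105.1] [2.8 2.8]
socket2 top [(0.64, [302.7, 194.2]), (0.61, [3
[... 400 characters left out ...]
[(0.74, [118.7, 229.1]), (0.32, [179.5, 220.5])]
thinner side [(0.93, [202.9, 352.7])]
     [467.6 513.3  -1.5] [2.4 2.4]
paint_tin top [(0.72, [265.9, 157.4])]
paint_tin side [(0.7, [209.1, 188.0]), (0.57, [187.9, 248.0]), (0.5, [275.3, 143.2])]
     [708.9 -58.2   4.7] [0.8 0.8]
filler_pot top [(0.87, [396.4, 211.2])]
filler_pot side [(0.58, [306.4, 133.5])]
     [ 461.9 -531.7   17. ] [1.3 1.3]
sander top [(0.74, [176.8, 181.9])]
sander side [(0.7, [323.1, 180.6]), (0.32, [219.0, 263.0]), (0.27, [273.0, 302.7])]
     [401.4 226.9 406.7] [121.9 121.9]
tape_roll top [(0.65, [233.6, 158.4]), (0.36, [324.2, 207.6])]
tape_roll side [(0.75, [191.1, 210.8])]
     [717.1  67.7  -1.4] [3. 3.]
1.75
```

Request:
drive_tool --commands '[{"dx": 40, "dy": 20, "dz": 10, "yaw": -6}, {"dx": 40, "dy": 40, "dz": 10, "yaw": -6}, {"dx": 30, "dy": 40, "dz": 10, "yaw": -6}, {"dx": 20, "dy": 40, "dz": 10, "yaw": -6}, {"dx": 20, "dy": 40, "dz": 10}]'

```text
invalid input
```

Request:
drive_tool --commands '[{"dx": 10, "dy": 40, "dz": 10}, {"dx": 10, "dy": 40, "dz": 10}, {"dx": 0, "dy": 40, "dz": 10}, {"dx": 0, "dy": 40, "dz": 10}, {"dx": 0, "dy": 40, "dz": 10}]'

```text
invalid input
```

Run:
```python
from h import *
np.set_printoptions(precision=2,suppress=True)
s=env.state();print(s['t'],s['eef_pos'],s['tcp_rot'])
K,d,rv,tv=c=cal('wrist');R=cv2.Rodrigues(rv)[0];print(-R.T@tv.ravel(),R)
snap('wrist','w1')
```

```text
1.75 [ 246.18 -574.49  214.65] [3.14 0.   0.4 ]
[ 318.56 -544.32  383.87] [[ 0.39 -0.92 -0.  ]
 [-0.88 -0.38  0.28]
 [-0.26 -0.11 -0.96]]
```

View pics/w1.png

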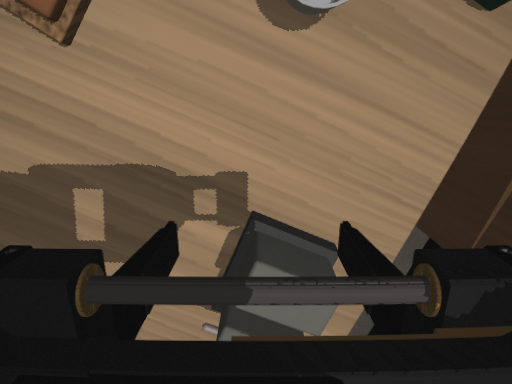

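Request:
drive_tool --commands '[{"dx": 40, "dy": 10, "dz": 10, "yaw": -6}, {"dx": 40, "dy": 10, "dz": 10, "yaw": -6}, {"dx": 30, "dy": 20, "dz": 10, "yaw": -6}, {"dx": 20, "dy": 30, "dz": 10, "yaw": -6}, {"dx": 20, "dy": 30, "dz": 10, "yaw": 0}]'

```text
t: 2.22
eef_pos: [396.0, -473.7, 264.3]
tcp_rot: [-3.141, 0.0, -0.021]
ft_force: [0.7, -0.5, -0.0]
opening: 1.005
```

Request:
drive_tool --commands '[{"dx": 10, "dy": 40, "dz": 10, "yaw": 0}, {"dx": 0, "dy": 40, "dz": 10, "yaw": 0}, {"dx": 0, "dy": 40, "dz": 10, "yaw": 0}, {"dx": 0, "dy": 40, "dz": 10, "yaw": 0}, {"dx": 0, "dy": 40, "dz": 10, "yaw": 0}]'

```text
t: 2.63
eef_pos: [404.2, -273.7, 314.5]
tcp_rot: [3.142, -0.0, -0.014]
ft_force: [0.8, 0.0, -0.1]
opening: 1.004
```

Request:
drive_tool --commands '[{"dx": 0, "dy": 40, "dz": 0, "yaw": 0}, {"dx": 0, "dy": 40, "dz": 0, "yaw": 0}, {"dx": 0, "dy": 30, "dz": 0, "yaw": 0}, {"dx": 0, "dy": 0, "dz": 0, "yaw": 0}]'

```text
t: 2.97
eef_pos: [403.9, -161.5, 314.7]
tcp_rot: [-3.141, -0.001, -0.011]
ft_force: [0.6, -0.5, 0.7]
opening: 1.0
```

Run:
```python
from h import *
import pickle
np.set_printoptions(precision=2,suppress=True)
s=env.state();print(s['t'],s['eef_pos'],s['tcp_rot'])
c=cal('wrist');snap('wrist','w2')
for q in ['stand','socket0']:
    r=env.place_of(q,'wrist')
    for x in r:
        print(q,round(x['conf'],2),np.round(x['pixel'],1),onz(c,x['pixel'],75 if q!='stand' else 0))
pickle.dump(c,open('c2.pkl','wb'))
```

```text
2.9667 [ 403.9  -161.46  314.73] [-3.14 -0.   -0.01]
stand 0.6 [324.1  91.5] [ 494.78 -260.6     0.  ]
socket0 0.76 [336.5  49.9] [ 541.47 -258.67   75.  ]
socket0 0.63 [395.4  44.9] [ 547.43 -330.5    75.  ]
socket0 0.59 [275.1  51.4] [ 540.11 -184.21   75.  ]
```

View pics/w2.png

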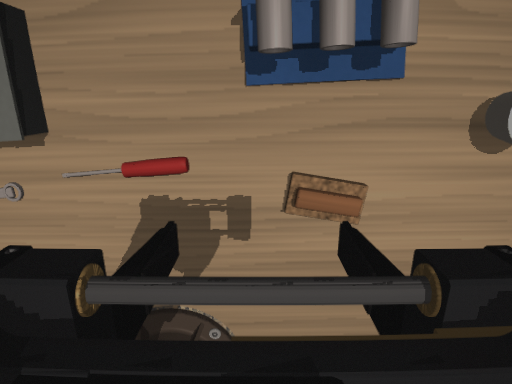

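Request:
drive_tool --commands '[{"dx": 20, "dy": 20, "dz": 0, "yaw": 0}, {"dx": 20, "dy": 20, "dz": 0, "yaw": 0}, {"dx": 10, "dy": -40, "dz": 0, "yaw": 0}, {"dx": 0, "dy": -40, "dz": 0, "yaw": 0}, {"dx": 0, "dy": 0, "dz": 0, "yaw": 0}]'

```text
t: 3.53
eef_pos: [455.5, -210.8, 313.2]
tcp_rot: [3.14, 0.001, -0.016]
ft_force: [-0.1, 1.3, -0.2]
opening: 1.003
```

Run:
```python
from h import *
import pickle
np.set_printoptions(precision=2,suppress=True)
s=env.state();print(s['t'],s['eef_pos'],s['tcp_rot'])
c=cal('wrist');snap('wrist','w3')
for q in ['stand','socket0']:
    r=env.place_of(q,'wrist')
    for x in r:
        print(q,round(x['conf'],2),np.round(x['pixel'],1),onz(c,x['pixel'],75 if q!='stand' else 0))
pickle.dump(c,open('c3.pkl','wb'))
```

```text
3.5333 [ 455.51 -210.76  313.23] [ 3.14  0.   -0.02]
stand 0.63 [286.7 124.2] [ 498.63 -255.74    0.  ]
socket0 0.95 [354.2  87.4] [ 548.31 -332.71   75.  ]
socket0 0.69 [236.4  95.9] [ 539.9  -186.13   75.  ]
socket0 0.58 [294.2  91.1] [ 544.58 -258.05   75.  ]
```

View pics/w3.png

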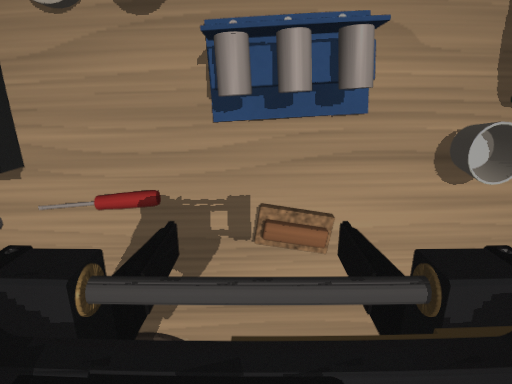

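Request:
drive_tool --commands '[{"dx": 0, "dy": 41, "dz": 0, "yaw": 0}, {"dx": 0, "dy": 41, "dz": 0, "yaw": 0}, {"dx": 0, "dy": 41, "dz": 0, "yaw": 0}, {"dx": 0, "dy": 41, "dz": 0, "yaw": 0}, {"dx": 0, "dy": 41, "dz": 0, "yaw": 0}]'

```text
t: 4.1
eef_pos: [453.7, 1.3, 314.4]
tcp_rot: [-3.142, -0.0, -0.015]
ft_force: [0.8, -0.7, -0.2]
opening: 1.0
```

Request:
drive_tool --commands '[{"dx": 0, "dy": 41, "dz": 0, "yaw": 0}, {"dx": 0, "dy": 41, "dz": 0, "yaw": 0}, {"dx": 0, "dy": 41, "dz": 0, "yaw": 0}, {"dx": 0, "dy": 41, "dz": 0, "yaw": 0}, {"dx": 0, "dy": 41, "dz": 0, "yaw": 0}]'

```text
t: 4.52
eef_pos: [453.6, 206.6, 314.5]
tcp_rot: [-3.141, -0.001, -0.014]
ft_force: [1.2, -1.5, 0.1]
opening: 0.999
```

Request:
drive_tool --commands '[{"dx": 0, "dy": 41, "dz": 0, "yaw": 0}, {"dx": 0, "dy": 41, "dz": 0, "yaw": 0}, {"dx": 0, "dy": 0, "dz": 0, "yaw": 0}, {"dx": 0, "dy": 0, "dz": 0, "yaw": 0}]'

```text
t: 4.85
eef_pos: [453.7, 288.1, 313.8]
tcp_rot: [3.141, 0.001, -0.011]
ft_force: [-0.5, -0.3, 0.8]
opening: 1.0
```

```bash
cat >> h.py <<'E'
def look(fn,qs,hs={},dump=True):
    import pickle
    s=env.state();print(round(float(s['t']),2),np.round(s['eef_pos'],1),np.round(s['tcp_rot'],3))
    c=cal('wrist');im=snap('wrist',fn);out={}
    for q in qs:
        r=env.place_of(q,'wrist');out[q]=r
        for x in r[:4]: print(q,round(x['conf'],2),np.round(x['pixel'],1),np.round(onz(c,x['pixel'],hs.get(q,0)),1))
    pickle.dump((c,out),open('pics/'+fn+'.pkl','wb'));return c,out,im
E
python3 - <<'E'
from h import *
look('w4',['lid','lid_tab','lid_far','tub_far','tub'],dict(lid=50,lid_tab=87,lid_far=60,tub_far=60))
E
```

```text
4.85 [453.7 288.1 313.8] [ 3.141e+00  1.000e-03 -1.100e-02]
lid 0.76 [265.1 106.7] [523.9 277.1  50. ]
lid_tab 0.97 [270.7 155.8] [464.1 271.1  87. ]
lid_far 0.56 [268.8  35.2] [610.4 272.3  60. ]
```

View pics/w4.png

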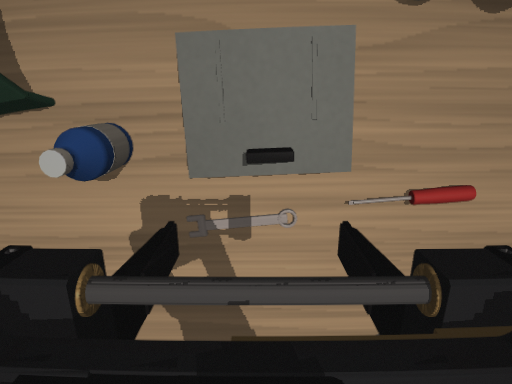

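```bash
cat >> h.py <<'E'
def maskcorners(m):
    cs,_=cv2.findContours(m.astype(np.uint8),cv2.RETR_EXTERNAL,cv2.CHAIN_APPROX_NONE)
    k=max(cs,key=cv2.contourArea)
    return k[:,0,:]
E
python3 - <<'E'
from h import *
import pickle
c,_=pickle.load(open('pics/w4.pkl','rb'))
P=np.array([onz(c,p,65) for p in [(177,35),(355,26),(352,172),(189,178)]])
print(P.round(1)); 
for i in range(4):
    d=P[(i+1)%4]-P[i]; print(np.linalg.norm(d).round(1),np.degrees(np.arctan2(d[1],d[0])).round(2))
print(P.mean(0))
r=env.trace('lid','wrist'); print([(x['conf'],x['pixel'],x['pixels'].sum()) for x in r])
m=r[0]['pixels'];k=cv2.approxPolyDP(maskcorners(m)[:,None],6,True)[:,0];print(k)
E
```

```text
[[611.5 385.   65. ]
 [619.6 167.2  65. ]
 [437.  159.1  65. ]
 [430.8 382.2  65. ]]
217.9 -87.85
182.9 -177.45
223.2 91.57
180.7 0.89
[524.73208455 273.37831728  65.        ]
[(0.82, [266.6, 99.9], np.int64(24970))]
[[354  27]
 [176  33]
 [191 175]
 [348 170]]
```

Request:
drive_tool --commands '[{"dx": -10, "dy": -16, "dz": -40, "yaw": 2.4}, {"dx": -10, "dy": 0, "dz": -40, "yaw": 0}, {"dx": -10, "dy": 0, "dz": -30, "yaw": 0}, {"dx": 0, "dy": 0, "dz": 0, "yaw": 0}, {"dx": 0, "dy": 0, "dz": 0, "yaw": 0}]' --grip 1

```text
t: 5.62
eef_pos: [425.3, 271.0, 206.7]
tcp_rot: [3.141, 0.001, 0.027]
ft_force: [1.0, 1.1, 1.3]
opening: 0.999
```

Run:
```python
from h import *
import pickle
c,o,im=look('w5',['lid','lid_tab','lid_far'],dict(lid=50,lid_tab=87,lid_far=60))
c4,o4=pickle.load(open('pics/w4.pkl','rb'))
for q in o:
    if o[q] and o4[q]: print(q,tri([(c,o[q][0]['pixel']),(c4,o4[q][0]['pixel'])]))
```

```text
5.62 [425.3 271.  206.7] [3.141e+00 1.000e-03 2.700e-02]
lid 0.74 [256.   76.2] [526.7 274.9  50. ]
lid 0.67 [258.  145.2] [459.  271.1  50. ]
lid_tab 0.59 [260.  142.3] [466.8 269.5  87. ]
lid_far 0.41 [222.8 227. ] [370.8 306.8  60. ]
lid (array([524.83052834, 276.16486532,  71.00647678]), [np.float64(1.4886933012767545), np.float64(1.4886933012768313)])
lid_tab (array([469.48692302, 270.93931472, 113.68856343]), [np.float64(1.4302135737617552), np.float64(1.4302135737617954)])
lid_far (array([536.72702094, 274.94969013, 446.88616432]), [np.float64(10.573075603560733), np.float64(10.573075603560808)])
```

View pics/w5.png

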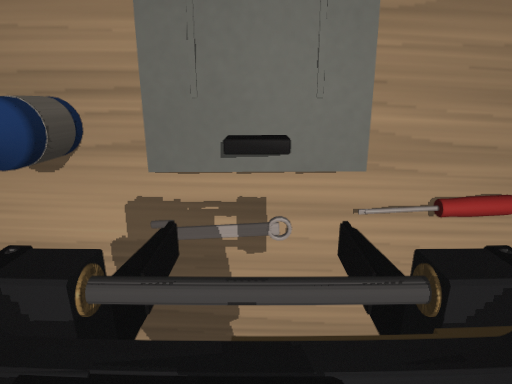

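Run:
```python
from h import *
import pickle
c,_=pickle.load(open('pics/w5.pkl','rb'));c4,_=pickle.load(open('pics/w4.pkl','rb'))
print(tri([(c,(149,171)),(c4,(189,178))]),tri([(c,(369,171)),(c4,(352,172))]))
for p in [(149,171),(369,171)]: print(onz(c,p,65))
for p in [(224,135),(290,135)]: print(onz(c,p,99))
for p in [(225,153),(290,153)]: print(onz(c,p,99))
im=cv2.imread('pics/w5.png');cv2.imwrite('pics/w5c.png',cv2.resize(im[110:190,120:400],None,fx=2.8,fy=2.8,interpolation=cv2.INTER_CUBIC))
```

```text
(array([429.92585903, 383.57382948,  58.57844359]), [np.float64(0.6337813558026273), np.float64(0.6337813558027354)]) (array([443.55141467, 167.47292917,  92.07293855]), [np.float64(0.4042567666674983), np.float64(0.4042567666675923)])
[432.06618463 381.2138242   65.        ]
[438.19417461 157.60713775  65.        ]
[473.91035685 301.21106202  99.        ]
[475.48468288 243.60290986  99.        ]
[458.08863727 300.34539721  99.        ]
[459.66501447 242.73929117  99.        ]
```

View pics/w5c.png

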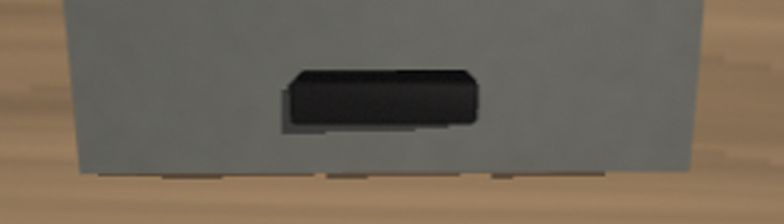

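Request:
drive_tool --commands '[{"dx": 20, "dy": 0.5, "dz": -30, "yaw": 0}, {"dx": 20, "dy": 0, "dz": -30, "yaw": 0}, {"dx": 0, "dy": 0, "dz": -30, "yaw": 0}, {"dx": 0, "dy": 0, "dz": -20, "yaw": 0}, {"dx": 0, "dy": 0, "dz": 0, "yaw": 0}]' --grip 1

```text
t: 6.23
eef_pos: [464.7, 271.3, 94.0]
tcp_rot: [3.14, 0.004, 0.027]
ft_force: [-0.8, 0.3, 1.0]
opening: 1.003
```

Run:
```python
from h import *
look('w6',[])
```

```text
6.23 [464.7 271.3  94. ] [3.14  0.004 0.027]
```

View pics/w6.png

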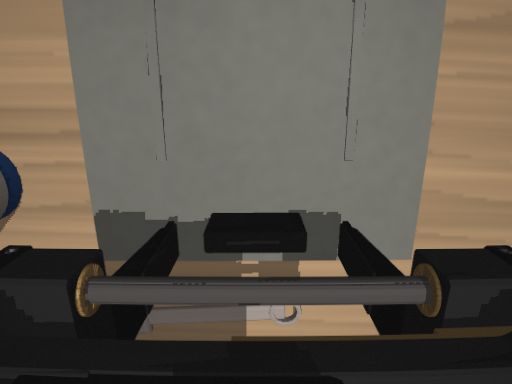

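Request:
drive_tool --commands '[{"dx": 0, "dy": 0, "dz": -15, "yaw": 0}, {"dx": 0, "dy": 0, "dz": -9, "yaw": 0}, {"dx": 0, "dy": 0, "dz": 0, "yaw": 0}, {"dx": 0, "dy": 0, "dz": 0, "yaw": 0}]' --grip 1

```text
t: 6.62
eef_pos: [465.6, 272.1, 73.5]
tcp_rot: [-3.141, -0.001, 0.028]
ft_force: [0.3, -0.5, 0.0]
opening: 0.997
```

Request:
drive_tool --commands '[{"dx": 0, "dy": 0, "dz": 0, "yaw": 0}, {"dx": 0, "dy": 0, "dz": 0, "yaw": 0}, {"dx": 0, "dy": 0, "dz": 0, "yaw": 0}, {"dx": 0, "dy": 0, "dz": 0, "yaw": 0}, {"dx": 0, "dy": 0, "dz": 0, "yaw": 0}]' --grip 0

```text
t: 7.03
eef_pos: [465.2, 271.9, 72.7]
tcp_rot: [-3.142, -0.0, 0.028]
ft_force: [0.2, -0.4, -0.1]
opening: 0.704
```

Request:
drive_tool --commands '[{"dx": 0, "dy": 0, "dz": 0, "yaw": 0}, {"dx": 0, "dy": 0, "dz": 0, "yaw": 0}, {"dx": 0, "dy": 0, "dz": 0, "yaw": 0}]'

```text
t: 7.28
eef_pos: [465.2, 271.9, 72.6]
tcp_rot: [-3.142, -0.0, 0.028]
ft_force: [-0.3, 0.7, 2.3]
opening: 0.629
```

Request:
drive_tool --commands '[{"dx": 0.6, "dy": 0, "dz": 2.5, "yaw": 0}, {"dx": 0.6, "dy": 0, "dz": 2.5, "yaw": 0}, {"dx": 0.7, "dy": 0, "dz": 2.5, "yaw": 0}, {"dx": 0.7, "dy": 0, "dz": 2.5, "yaw": 0}, {"dx": 0.7, "dy": 0, "dz": 2.5, "yaw": 0}]'

```text
t: 7.7
eef_pos: [468.2, 271.7, 85.0]
tcp_rot: [3.141, 0.001, 0.028]
ft_force: [-0.7, -0.5, -3.8]
opening: 0.63
```

Run:
```python
from h import *
look('w7',[]);snap('side','s7');print(env.state()['ft_force'],env.state()['moment'])
```

```text
7.7 [468.2 271.7  85. ] [3.141e+00 1.000e-03 2.800e-02]
[-0.65939544  0.16258292 -3.06212957] [0.07549165 0.18510451 0.01994396]
```

View pics/w7.png

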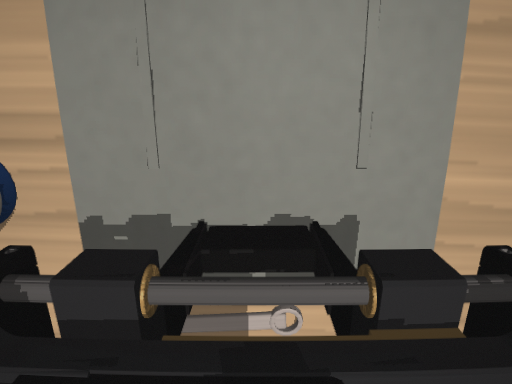

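View pics/s7.png

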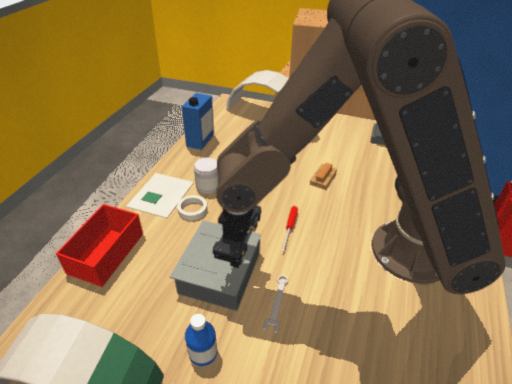

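Run:
```python
import cv2
a=cv2.imread('pics/side0.png')[215:315,165:275];b=cv2.imread('pics/s7.png')[215:315,165:275]
cv2.imwrite('pics/cmp7.png',cv2.resize(cv2.hconcat([a,b]),None,fx=3.6,fy=3.6,interpolation=cv2.INTER_CUBIC))
```

```text
(no output)
```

View pics/cmp7.png

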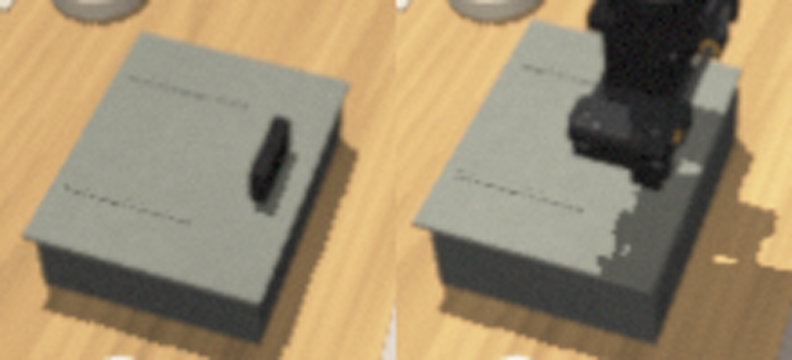

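Request:
drive_tool --commands '[{"dx": 0, "dy": 0, "dz": -5, "yaw": 0}, {"dx": 0, "dy": 0, "dz": -4, "yaw": 0}, {"dx": 2, "dy": 0, "dz": 0, "yaw": 0}, {"dx": 2, "dy": 0, "dz": 2, "yaw": 0}, {"dx": 1, "dy": 0, "dz": 2, "yaw": 0}]'

```text
t: 8.22
eef_pos: [473.7, 271.8, 79.8]
tcp_rot: [3.141, 0.0, 0.028]
ft_force: [0.5, 0.8, -3.1]
opening: 0.625
```

Run:
```python
from h import *
look('w8',[]);snap('side','s8');print(env.state()['ft_force'],env.state()['moment'])
a=cv2.imread('pics/side0.png')[215:315,165:275];b=cv2.imread('pics/s8.png')[215:315,165:275]
cv2.imwrite('pics/cmp8.png',cv2.resize(cv2.hconcat([a,b]),None,fx=3.6,fy=3.6,interpolation=cv2.INTER_CUBIC))
```

```text
8.22 [473.7 271.8  79.8] [3.141 0.    0.028]
[ 0.46658276 -0.15640068 -2.60085682] [0.02601855 0.19778097 0.00761316]
```

View pics/cmp8.png

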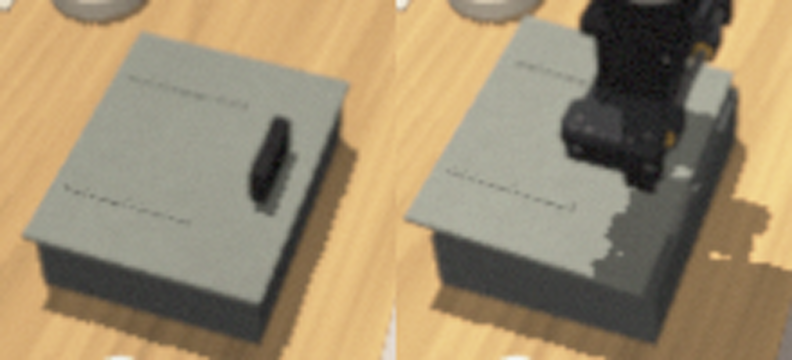

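Request:
drive_tool --commands '[{"dx": 0, "dy": 0, "dz": -2, "yaw": 0}, {"dx": 0, "dy": 0, "dz": -2, "yaw": 0}, {"dx": 0, "dy": 0, "dz": 0, "yaw": 0}]'

```text
t: 8.57
eef_pos: [473.4, 271.8, 75.6]
tcp_rot: [3.141, 0.0, 0.028]
ft_force: [-0.6, -0.2, -1.5]
opening: 0.627
```

Request:
drive_tool --commands '[{"dx": 1, "dy": 0, "dz": 0, "yaw": 0}, {"dx": 1, "dy": 0, "dz": 0, "yaw": 0}, {"dx": 0, "dy": 0, "dz": 0, "yaw": 0}]'

```text
t: 8.82
eef_pos: [475.6, 271.9, 76.0]
tcp_rot: [3.141, -0.0, 0.028]
ft_force: [0.4, -0.2, -2.3]
opening: 0.628
```

Run:
```python
from h import *
look('w9',[]);print(env.state()['ft_force'],env.state()['moment'])
```

```text
8.82 [475.6 271.9  76. ] [ 3.141 -0.     0.028]
[ 0.21107157  0.30651103 -1.91954772] [0.07799452 0.04872694 0.06567984]
```

View pics/w9.png

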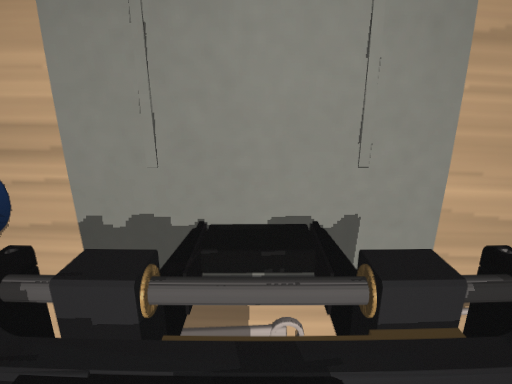

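Request:
drive_tool --commands '[{"dx": 0, "dy": 0, "dz": 8, "yaw": 0}, {"dx": -5, "dy": 0, "dz": 2, "yaw": 0}, {"dx": -5, "dy": 0, "dz": 0, "yaw": 0}, {"dx": 0, "dy": 0, "dz": -5, "yaw": 0}, {"dx": 0, "dy": 0, "dz": -5, "yaw": 0}]'

```text
t: 9.28
eef_pos: [465.1, 271.9, 75.9]
tcp_rot: [-3.142, -0.0, 0.028]
ft_force: [-0.0, -0.6, -3.6]
opening: 0.626
```

Request:
drive_tool --commands '[{"dx": 0, "dy": 0, "dz": -2, "yaw": 0}, {"dx": 0, "dy": 0, "dz": -2, "yaw": 0}, {"dx": 0, "dy": 0, "dz": 0, "yaw": 0}]'

```text
t: 9.53
eef_pos: [466.3, 271.9, 72.3]
tcp_rot: [-3.142, -0.002, 0.028]
ft_force: [0.9, -1.9, 5.4]
opening: 0.628
```

Run:
```python
from h import *
look('w10',[]);print(env.state()['ft_force'],env.state()['moment']);snap('side','s10')
a=cv2.imread('pics/side0.png')[215:315,165:275];b=cv2.imread('pics/s10.png')[215:315,165:275]
cv2.imwrite('pics/cmp10.png',cv2.resize(cv2.hconcat([a,b]),None,fx=3.6,fy=3.6,interpolation=cv2.INTER_CUBIC))
```

```text
9.53 [466.3 271.9  72.3] [-3.142e+00 -2.000e-03  2.800e-02]
[ 1.10384319 -2.17584083  4.67140062] [-0.4677532  -0.07252752  0.02454608]
```

View pics/cmp10.png

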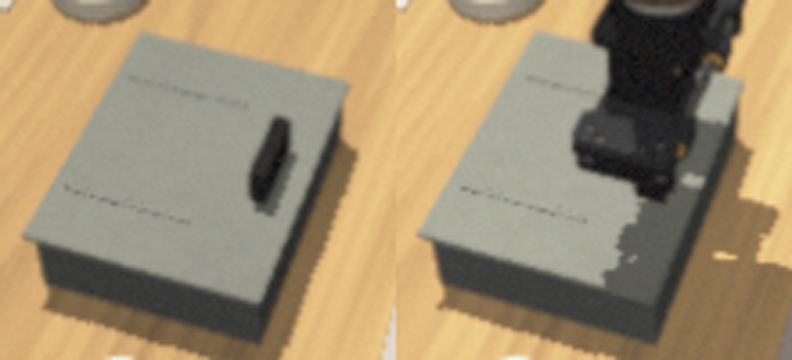

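Request:
drive_tool --commands '[{"dx": 1, "dy": 0, "dz": 0, "yaw": 0}, {"dx": 1, "dy": 0, "dz": 0.5, "yaw": 0}, {"dx": 1, "dy": 0, "dz": 0, "yaw": 0}, {"dx": 1, "dy": 0, "dz": 0, "yaw": 0}, {"dx": 0, "dy": 0, "dz": 0, "yaw": 0}]'

```text
t: 10.05
eef_pos: [467.2, 271.4, 72.2]
tcp_rot: [3.14, 0.005, 0.028]
ft_force: [-12.5, -0.9, 9.1]
opening: 0.629
```

Request:
drive_tool --commands '[{"dx": 1, "dy": 0, "dz": 0, "yaw": 0}, {"dx": 1, "dy": 0, "dz": 0, "yaw": 0}, {"dx": 0, "dy": 0, "dz": 0, "yaw": 0}]'

```text
t: 10.3
eef_pos: [467.8, 271.0, 72.1]
tcp_rot: [3.139, 0.008, 0.028]
ft_force: [-18.9, -2.8, 13.2]
opening: 0.633
```

Request:
drive_tool --commands '[{"dx": 1, "dy": 0, "dz": 0, "yaw": 0}, {"dx": 1, "dy": 0, "dz": 0, "yaw": 0}, {"dx": 0, "dy": 0, "dz": 0, "yaw": 0}]'

```text
t: 10.55
eef_pos: [468.7, 270.9, 72.0]
tcp_rot: [3.139, 0.01, 0.028]
ft_force: [-23.5, -2.1, 15.3]
opening: 0.625
```

Request:
drive_tool --commands '[{"dx": 0.5, "dy": 0, "dz": 2, "yaw": 0}, {"dx": 0.5, "dy": 0, "dz": 2, "yaw": 0}, {"dx": 0.5, "dy": 0, "dz": 2, "yaw": 0}, {"dx": 0, "dy": 0, "dz": 0, "yaw": 0}]'

```text
t: 10.88
eef_pos: [470.8, 271.0, 77.2]
tcp_rot: [3.139, 0.01, 0.028]
ft_force: [-17.1, -0.9, -1.1]
opening: 0.63
```

```bash
cat > cmp.py <<'E'
import sys
from h import *
n=sys.argv[1]
print(env.state()['t'],env.state()['eef_pos'],env.state()['ft_force'],env.state()['moment']);snap('side','s'+n)
a=cv2.imread('pics/side0.png')[215:315,165:275];b=cv2.imread('pics/s%s.png'%n)[215:315,165:275]
cv2.imwrite('pics/cmp%s.png'%n,cv2.resize(cv2.hconcat([a,b]),None,fx=3.6,fy=3.6,interpolation=cv2.INTER_CUBIC))
E
python3 cmp.py 11
```

```text
10.8833 [470.75518945 270.98312807  77.19010404] [-17.10313754  -0.8873292   -1.06414304] [0.23140033 3.23952665 0.19387839]
```

View pics/cmp11.png

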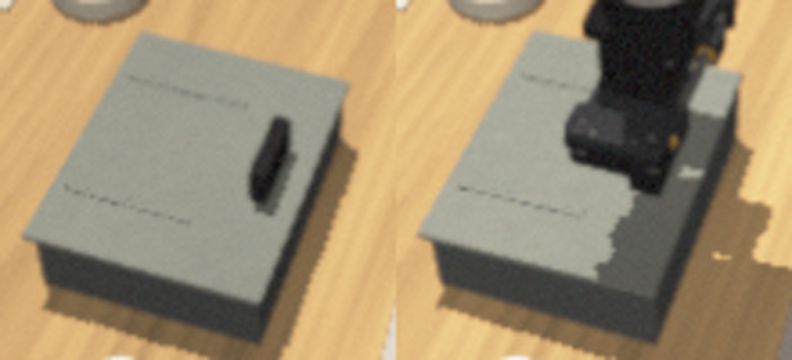

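Request:
drive_tool --commands '[{"dx": 0.8, "dy": 0, "dz": 2, "yaw": 0}, {"dx": 0.8, "dy": 0, "dz": 2, "yaw": 0}, {"dx": 0.8, "dy": 0, "dz": 2, "yaw": 0}, {"dx": 0, "dy": 0, "dz": 0, "yaw": 0}]'

```text
t: 11.27
eef_pos: [473.8, 271.1, 83.3]
tcp_rot: [3.139, 0.009, 0.028]
ft_force: [-15.5, -0.7, -0.2]
opening: 0.632
```

Request:
drive_tool --commands '[{"dx": 1, "dy": 0, "dz": 2, "yaw": 0}, {"dx": 1, "dy": 0, "dz": 2, "yaw": 0}, {"dx": 1, "dy": 0, "dz": 2, "yaw": 0}, {"dx": 0, "dy": 0, "dz": 0, "yaw": 0}]'

```text
t: 11.6
eef_pos: [477.0, 271.2, 89.4]
tcp_rot: [3.139, 0.008, 0.028]
ft_force: [-13.5, 0.0, 0.7]
opening: 0.629
```

Request:
drive_tool --commands '[{"dx": 1, "dy": 0, "dz": 2, "yaw": 0}, {"dx": 1, "dy": 0, "dz": 2, "yaw": 0}, {"dx": 1, "dy": 0, "dz": 2, "yaw": 0}, {"dx": 0, "dy": 0, "dz": 0, "yaw": 0}]'

```text
t: 11.93
eef_pos: [480.6, 271.3, 95.6]
tcp_rot: [3.14, 0.007, 0.028]
ft_force: [-12.3, 0.3, -0.0]
opening: 0.63
```

```bash
python3 cmp.py 12
```

```text
11.9333 [480.60368777 271.34466953  95.55852519] [-12.25741768   0.25509642  -0.02111732] [0.089858   2.39870962 0.11421524]
```

View pics/cmp12.png

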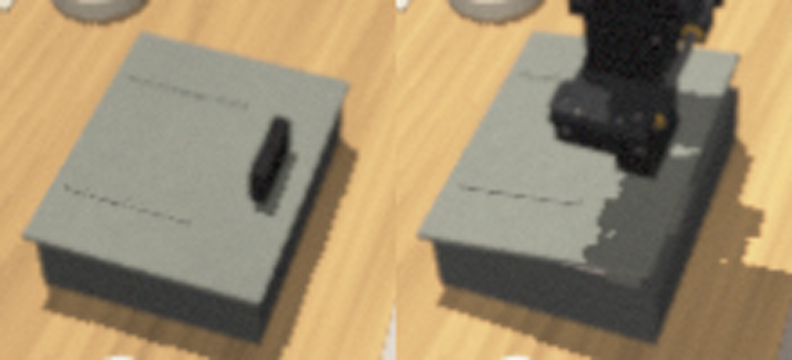

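Request:
drive_tool --commands '[{"dx": 1, "dy": 0, "dz": 2, "yaw": 0}, {"dx": 1, "dy": 0, "dz": 2, "yaw": 0}, {"dx": 1, "dy": 0, "dz": 2, "yaw": 0}, {"dx": 1.2, "dy": 0, "dz": 2, "yaw": 0}, {"dx": 0, "dy": 0, "dz": 0, "yaw": 0}]'

```text
t: 12.4
eef_pos: [485.6, 271.5, 103.7]
tcp_rot: [3.14, 0.005, 0.028]
ft_force: [-9.0, -0.2, -0.0]
opening: 0.624
```

Request:
drive_tool --commands '[{"dx": 1.2, "dy": 0, "dz": 2, "yaw": 0}, {"dx": 1.2, "dy": 0, "dz": 2, "yaw": 0}, {"dx": 1.2, "dy": 0, "dz": 2, "yaw": 0}, {"dx": 1.2, "dy": 0, "dz": 2, "yaw": 0}, {"dx": 0, "dy": 0, "dz": 0, "yaw": 0}]'

```text
t: 12.82
eef_pos: [490.9, 271.7, 111.9]
tcp_rot: [3.141, 0.004, 0.028]
ft_force: [-5.5, 0.4, -1.0]
opening: 0.627
```

Request:
drive_tool --commands '[{"dx": 1.2, "dy": 0, "dz": 2, "yaw": 0}, {"dx": 1.2, "dy": 0, "dz": 2, "yaw": 0}, {"dx": 1.2, "dy": 0, "dz": 2, "yaw": 0}, {"dx": 1.2, "dy": 0, "dz": 2, "yaw": 0}, {"dx": 0, "dy": 0, "dz": 0, "yaw": 0}]'

```text
t: 13.23
eef_pos: [497.1, 271.8, 120.5]
tcp_rot: [3.141, 0.001, 0.028]
ft_force: [-4.2, 1.0, -1.8]
opening: 0.628
```

```bash
python3 cmp.py 13
```

```text
13.2333 [497.06141208 271.82795834 120.47433051] [-4.22762346  0.9758907  -1.77506712] [0.04512802 1.08585429 0.05429336]
```

View pics/cmp13.png

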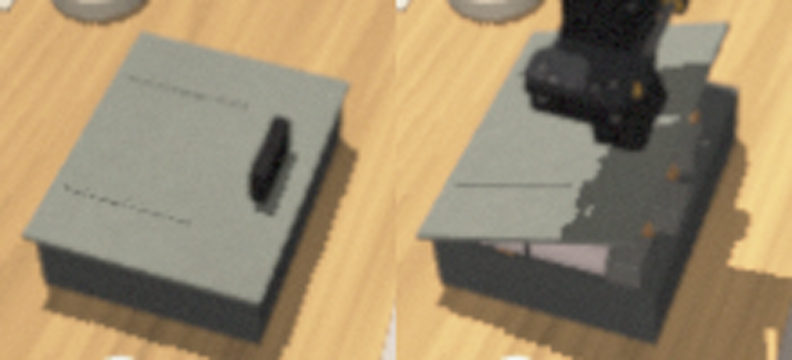

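Request:
drive_tool --commands '[{"dx": 0, "dy": 0, "dz": 4, "yaw": 0}, {"dx": 0, "dy": 0, "dz": 10, "yaw": 0}, {"dx": 0, "dy": 0, "dz": 15, "yaw": 0}, {"dx": 0, "dy": 0, "dz": 15, "yaw": 0}, {"dx": 0, "dy": 0, "dz": 15, "yaw": 0}]'

```text
t: 13.7
eef_pos: [497.8, 271.9, 181.1]
tcp_rot: [-3.141, -0.002, 0.028]
ft_force: [0.8, -0.0, -3.2]
opening: 0.626
```

Request:
drive_tool --commands '[{"dx": 0, "dy": -10, "dz": 0, "yaw": 0}, {"dx": 0, "dy": -20, "dz": 0, "yaw": 0}, {"dx": 0, "dy": -20, "dz": 0, "yaw": 0}, {"dx": 0, "dy": -20, "dz": 0, "yaw": 0}, {"dx": 0, "dy": -20, "dz": 0, "yaw": 0}]'

```text
t: 14.12
eef_pos: [497.1, 180.3, 179.3]
tcp_rot: [3.141, -0.001, 0.028]
ft_force: [-0.0, -0.7, -3.2]
opening: 0.627
```

Run:
```python
from h import *
look('w14',['lid_tab']);print(env.state()['ft_force'],env.state()['moment']);snap('side','s14')
```

```text
14.12 [497.1 180.3 179.3] [ 3.141e+00 -1.000e-03  2.800e-02]
[ 0.25300192  0.20466747 -3.16651045] [0.01949644 0.11818853 0.00193399]
```

View pics/s14.png

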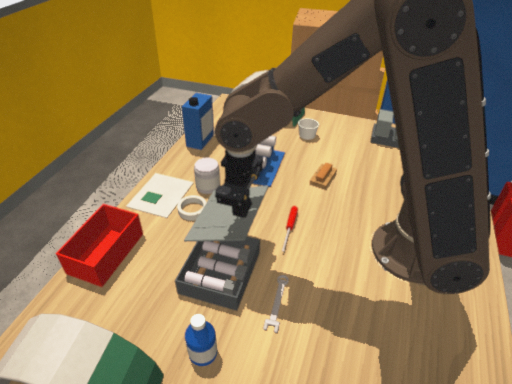

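Request:
drive_tool --commands '[{"dx": -4, "dy": -32, "dz": 0, "yaw": 0}, {"dx": -4, "dy": -32, "dz": 0, "yaw": 0}, {"dx": -4, "dy": -32, "dz": 0, "yaw": 0}, {"dx": -4, "dy": -32, "dz": 0, "yaw": 0}, {"dx": 0, "dy": -32, "dz": 0, "yaw": 0}]'

```text
t: 14.68
eef_pos: [480.5, 20.9, 179.4]
tcp_rot: [3.141, -0.0, 0.029]
ft_force: [1.2, -0.3, -3.1]
opening: 0.627
```

Request:
drive_tool --commands '[{"dx": 0, "dy": 0, "dz": -25, "yaw": 0}, {"dx": 0, "dy": 0, "dz": -25, "yaw": 0}, {"dx": 0, "dy": 0, "dz": -25, "yaw": 0}, {"dx": 0, "dy": 0, "dz": -15, "yaw": 0}, {"dx": 0, "dy": 0, "dz": 0, "yaw": 0}]'

```text
t: 15.1
eef_pos: [480.1, 22.1, 86.9]
tcp_rot: [-3.141, 0.004, 0.028]
ft_force: [-0.2, 0.6, -3.3]
opening: 0.625
```

Run:
```python
from h import *
look('w15',['lid_tab']);print(env.state()['ft_force'],env.state()['moment']);snap('side','s15')
```

```text
15.1 [480.1  22.1  86.9] [-3.141  0.004  0.028]
lid_tab 0.83 [258.6 266.8] [412.   18.9   0. ]
[ 0.92384039 -0.48992263 -2.2098666 ] [ 0.05684691  0.13455759 -0.01830121]
```

View pics/s15.png

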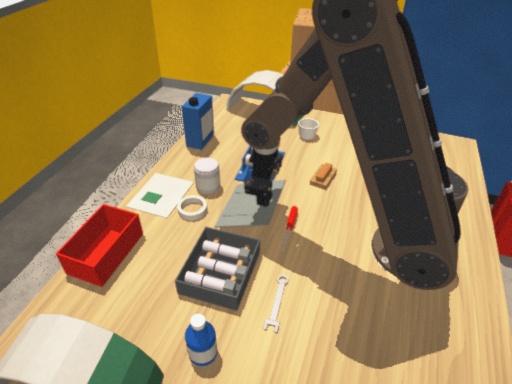

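View pics/w15.png

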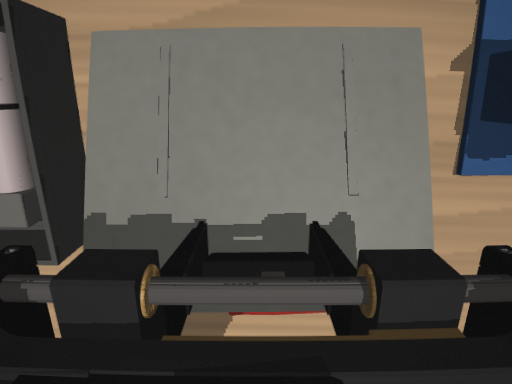

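Request:
drive_tool --commands '[{"dx": 0, "dy": 0, "dz": -8, "yaw": 0}, {"dx": 0, "dy": 0, "dz": -5, "yaw": 0}, {"dx": 0, "dy": 0, "dz": -3, "yaw": 0}, {"dx": 0, "dy": 0, "dz": 0, "yaw": 0}]'

```text
t: 15.58
eef_pos: [480.9, 21.9, 73.0]
tcp_rot: [3.142, 0.001, 0.028]
ft_force: [-0.8, -0.3, -2.8]
opening: 0.626
```

Request:
drive_tool --commands '[{"dx": -0.7, "dy": 0, "dz": -2, "yaw": 0}, {"dx": -1, "dy": 0, "dz": -2, "yaw": 0}, {"dx": -1, "dy": 0, "dz": -2, "yaw": 0}, {"dx": -1, "dy": 0, "dz": -2, "yaw": 0}, {"dx": 0, "dy": 0, "dz": 0, "yaw": 0}]'

```text
t: 16.0
eef_pos: [477.1, 21.9, 65.3]
tcp_rot: [3.142, 0.0, 0.028]
ft_force: [-1.9, -0.7, 1.1]
opening: 0.628
```

Request:
drive_tool --commands '[{"dx": -1, "dy": 0, "dz": -2, "yaw": 0}, {"dx": -1, "dy": 0, "dz": -2, "yaw": 0}, {"dx": -1, "dy": 0, "dz": -2, "yaw": 0}, {"dx": -1, "dy": 0, "dz": -2, "yaw": 0}, {"dx": 0, "dy": 0, "dz": 0, "yaw": 0}]'

```text
t: 16.42
eef_pos: [473.1, 21.9, 57.1]
tcp_rot: [3.142, 0.001, 0.028]
ft_force: [-3.2, 0.0, 0.9]
opening: 0.626
```

Request:
drive_tool --commands '[{"dx": -1, "dy": 0, "dz": -2.5, "yaw": 0}, {"dx": -1, "dy": 0, "dz": -2.5, "yaw": 0}, {"dx": -1, "dy": 0, "dz": -2.5, "yaw": 0}, {"dx": -1, "dy": 0, "dz": -2.5, "yaw": 0}, {"dx": 0, "dy": 0, "dz": 0, "yaw": 0}]'

```text
t: 16.83
eef_pos: [469.2, 21.9, 46.9]
tcp_rot: [3.142, 0.0, 0.028]
ft_force: [-1.8, -0.0, 1.4]
opening: 0.625
```

Request:
drive_tool --commands '[{"dx": -1, "dy": 0, "dz": -2.5, "yaw": 0}, {"dx": -1, "dy": 0, "dz": -2.5, "yaw": 0}, {"dx": -0.8, "dy": 0, "dz": -2.5, "yaw": 0}, {"dx": -0.8, "dy": 0, "dz": -2.5, "yaw": 0}, {"dx": 0, "dy": 0, "dz": 0, "yaw": 0}]'

```text
t: 17.25
eef_pos: [465.6, 21.9, 37.0]
tcp_rot: [3.142, 0.0, 0.028]
ft_force: [-2.6, 0.6, 1.3]
opening: 0.628
```

Request:
drive_tool --commands '[{"dx": -0.8, "dy": 0, "dz": -2.5, "yaw": 0}, {"dx": -0.7, "dy": 0, "dz": -2.5, "yaw": 0}, {"dx": -0.7, "dy": 0, "dz": -2, "yaw": 0}, {"dx": 0, "dy": 0, "dz": 0, "yaw": 0}]'

```text
t: 17.58
eef_pos: [463.6, 21.8, 30.1]
tcp_rot: [3.142, 0.0, 0.028]
ft_force: [-0.5, -0.6, 0.5]
opening: 0.625
```

Request:
drive_tool --commands '[{"dx": -0.6, "dy": 0, "dz": -2, "yaw": 0}, {"dx": -0.5, "dy": 0, "dz": -2, "yaw": 0}, {"dx": 0, "dy": 0, "dz": -1, "yaw": 0}, {"dx": 0, "dy": 0, "dz": 0, "yaw": 0}]'

```text
t: 17.92
eef_pos: [462.3, 21.9, 25.2]
tcp_rot: [3.142, 0.001, 0.028]
ft_force: [-1.8, -0.2, 1.4]
opening: 0.629
```

Request:
drive_tool --commands '[{"dx": -0.4, "dy": 0, "dz": -1, "yaw": 0}, {"dx": -0.3, "dy": 0, "dz": -1, "yaw": 0}, {"dx": 0, "dy": 0, "dz": -1, "yaw": 0}, {"dx": 0, "dy": 0, "dz": 0, "yaw": 0}]'

```text
t: 18.25
eef_pos: [461.8, 21.9, 22.3]
tcp_rot: [3.142, 0.0, 0.028]
ft_force: [-1.8, 0.3, 0.9]
opening: 0.627
```

Run:
```python
from h import *
look('w16',[]);print(env.state()['ft_force'],env.state()['moment']);snap('side','s16')
```

```text
18.25 [461.8  21.9  22.3] [3.142 0.    0.028]
[-2.75195862  0.39989321  0.22709011] [0.05280572 0.12623163 0.01022398]
```

View pics/s16.png

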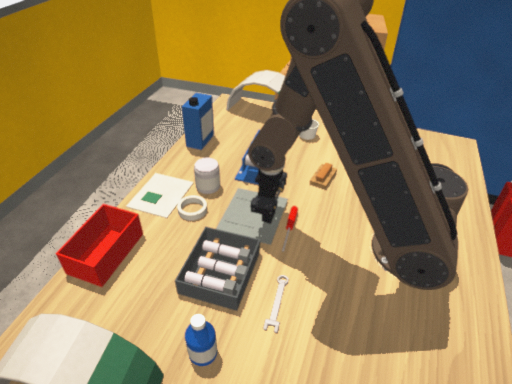

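View pics/w16.png

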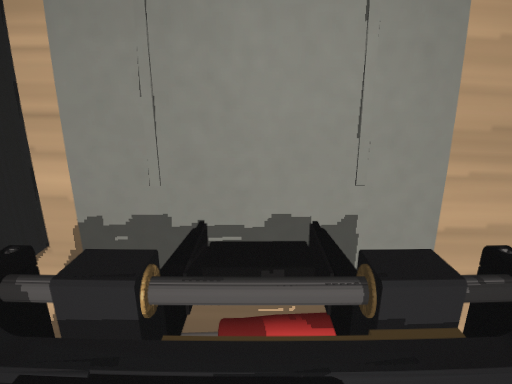

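Request:
drive_tool --commands '[{"dx": 0, "dy": 0, "dz": -1, "yaw": 0}, {"dx": 0, "dy": 0, "dz": -1, "yaw": 0}, {"dx": 0, "dy": 0, "dz": 0, "yaw": 0}]'

```text
t: 18.6
eef_pos: [462.2, 21.9, 21.7]
tcp_rot: [3.141, -0.002, 0.028]
ft_force: [-6.2, 1.2, 25.3]
opening: 0.629
```

Request:
drive_tool --commands '[{"dx": 0, "dy": 0, "dz": -0.5, "yaw": 0}, {"dx": 0, "dy": 0, "dz": -0.5, "yaw": 0}, {"dx": 0, "dy": 0, "dz": 0, "yaw": 0}]'

```text
t: 18.85
eef_pos: [462.6, 21.9, 21.4]
tcp_rot: [3.141, -0.003, 0.028]
ft_force: [-6.6, 1.0, 36.1]
opening: 0.632
```

Request:
drive_tool --commands '[{"dx": 0, "dy": 0, "dz": 1, "yaw": 0}, {"dx": 0, "dy": 0, "dz": 1, "yaw": 0}, {"dx": 0, "dy": 0, "dz": 0, "yaw": 0}]'

```text
t: 19.1
eef_pos: [462.3, 21.8, 21.6]
tcp_rot: [3.141, -0.001, 0.028]
ft_force: [0.7, 0.5, -1.3]
opening: 0.629
```

Request:
drive_tool --commands '[{"dx": 0, "dy": 0, "dz": 0, "yaw": 0}, {"dx": 0, "dy": 0, "dz": 0, "yaw": 0}, {"dx": 0, "dy": 0, "dz": 0, "yaw": 0}, {"dx": 0, "dy": 0, "dz": 0, "yaw": 0}, {"dx": 0, "dy": 0, "dz": 0, "yaw": 0}]' --grip 1

```text
t: 19.52
eef_pos: [461.8, 21.8, 21.3]
tcp_rot: [3.142, 0.0, 0.028]
ft_force: [0.2, -0.5, 0.1]
opening: 0.92
```

Request:
drive_tool --commands '[{"dx": 0, "dy": 0, "dz": 20, "yaw": 0}, {"dx": 0, "dy": 0, "dz": 30, "yaw": 0}, {"dx": 0, "dy": 0, "dz": 40, "yaw": 0}, {"dx": 0, "dy": 0, "dz": 40, "yaw": 0}, {"dx": 0, "dy": 0, "dz": 40, "yaw": 0}]'

```text
t: 19.93
eef_pos: [461.2, 21.9, 193.3]
tcp_rot: [3.142, 0.001, 0.028]
ft_force: [0.7, 0.6, 0.1]
opening: 0.999
```

Request:
drive_tool --commands '[{"dx": 0, "dy": 41, "dz": 20, "yaw": 0}, {"dx": 0, "dy": 41, "dz": 20, "yaw": 0}, {"dx": -10, "dy": 40, "dz": 10, "yaw": 0}, {"dx": -10, "dy": 40, "dz": 0, "yaw": 0}, {"dx": -10, "dy": 40, "dz": 0, "yaw": 0}]'

```text
t: 20.35
eef_pos: [431.4, 217.7, 238.6]
tcp_rot: [-3.141, -0.002, 0.027]
ft_force: [0.1, -0.5, 0.8]
opening: 0.998
```

Request:
drive_tool --commands '[{"dx": 0, "dy": 40, "dz": 0, "yaw": 0}, {"dx": 0, "dy": 10, "dz": 0, "yaw": 0}, {"dx": 0, "dy": 0, "dz": 0, "yaw": 0}, {"dx": 0, "dy": 0, "dz": 0, "yaw": 0}]'

```text
t: 20.68
eef_pos: [431.7, 266.0, 237.4]
tcp_rot: [3.141, 0.001, 0.029]
ft_force: [-0.2, 0.6, 0.6]
opening: 1.0
```

Run:
```python
from h import *
look('w17',['arm0','arm0_tip','tub','tub_far','lid'],dict(arm0=12,arm0_tip=27,tub_far=60));snap('top','t17');snap('side','s17')
```

```text
20.68 [431.7 266.  237.4] [3.141e+00 1.000e-03 2.900e-02]
arm0 0.73 [306.3  83.7] [531.4 210.3  12. ]
arm0 0.58 [249.9  98.1] [512.6 277.3  12. ]
arm0_tip 0.94 [307.  19.] [598.9 216.2  27. ]
tub 0.79 [251.5  89.5] [523.  275.9   0. ]
tub_far 0.45 [464.9  33.8] [585.4  55.7  60. ]
lid 0.67 [197.7  15.7] [605.1 341.2   0. ]
lid 0.65 [446.5 105.9] [512.5  27.3   0. ]
```

View pics/w17.png

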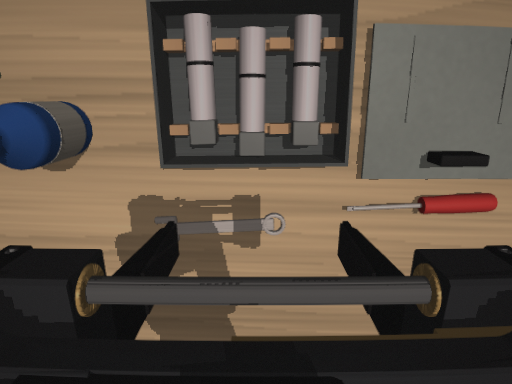

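View pics/t17.png

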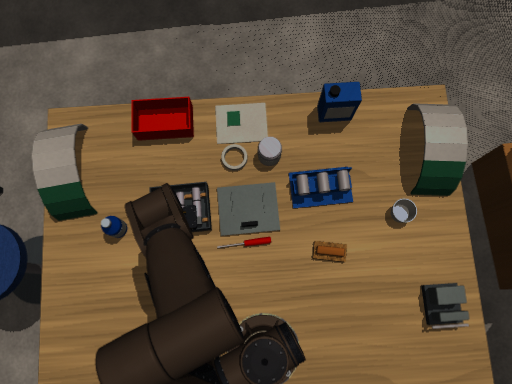

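View pics/s17.png

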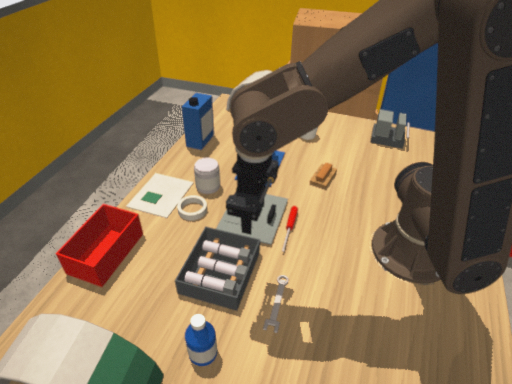

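Run:
```python
from h import *
import pickle
im=cv2.imread('pics/w17.png');cv2.imwrite('pics/w17c.png',cv2.resize(im[0:170,145:365],None,fx=3.5,fy=3.5,interpolation=cv2.INTER_CUBIC))
```

```text
(no output)
```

View pics/w17c.png

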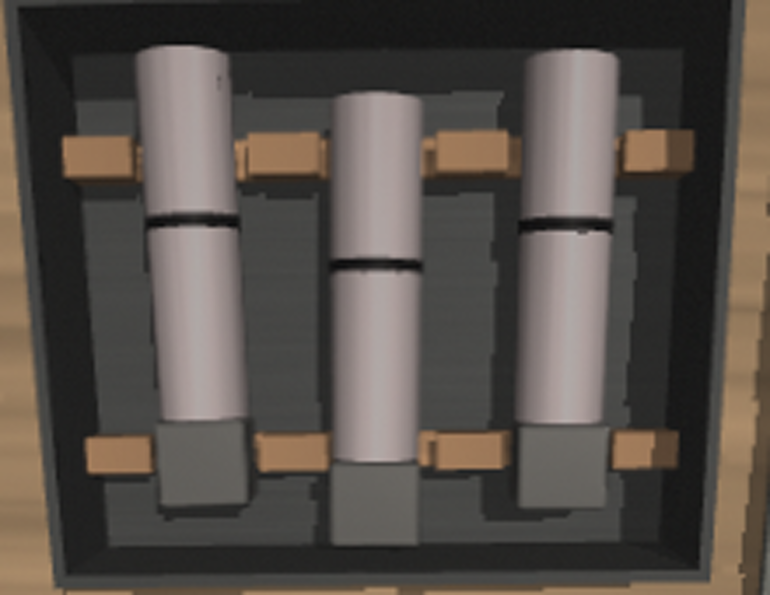

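Run:
```python
from h import *
import pickle
np.set_printoptions(precision=1,suppress=True)
c,_=pickle.load(open('pics/w17.pkl','rb'))
f=lambda p:(p[0]/3.5+145-.3,p[1]/3.5-.3)
for n,a,l,j in [('L',(184,46),(193,220),(203,420)),('M',(377,95),(377,265),(375,461)),('R',(572,52),(566,226),(560,424))]:
    yA=[onz(c,f(p),27)[:2] for p in (a,l,j)]   # axis lateral
    xl=onz(c,f(l),42)[:2]; xj=onz(c,f(j),42)[:2]
    d=yA[0]-yA[2]; yaw=np.arctan2(d[1],d[0])
    print(n,'yaw',np.degrees(yaw).round(2),'line top',xl,'joint top',xj,'len',np.linalg.norm(xl-xj),'axis pts',np.array(yA).ravel(),'mid',(xl[0]-20+xj[0]+42)/2)
# tub inside corners/rim outer corners from crop
for p in [(5,0),(745,0),(57,588),(712,580)]:
    print('rim',onz(c,f(p),60))
```

```text
L yaw 2.23 line top [548.5 331.9] joint top [487.3 329.7] len 61.19952640922801 axis pts [601.7 336.7 550.  334.6 486.4 332.2] mid 528.8862154726091
M yaw 1.1 line top [536.6 274.4] joint top [475.7 273.5] len 60.9506896457454 axis pts [588.9 275.9 537.7 274.7 474.2 273.8] mid 517.1328043350173
R yaw 1.86 line top [550.  215.9] joint top [489.4 213.7] len 60.67365502377273 axis pts [603.4 215.2 551.7 213.7 488.5 211.5] mid 530.7226769458778
rim [605.1 381.8  60. ]
rim [611.  171.3  60. ]
rim [434.2 374.8  60. ]
rim [443. 164.  60.]
```

Request:
drive_tool --commands '[{"dx": 30, "dy": -18, "dz": 0, "yaw": 0}, {"dx": 35, "dy": -18, "dz": 0, "yaw": 0}, {"dx": 34, "dy": -17, "dz": -20, "yaw": 0}, {"dx": 0, "dy": 0, "dz": -40, "yaw": 0}, {"dx": 0, "dy": 0, "dz": -30, "yaw": 0}]' --grip 0.5

```text
t: 21.5
eef_pos: [531.2, 211.9, 146.5]
tcp_rot: [3.142, -0.0, 0.025]
ft_force: [0.4, -0.3, -0.4]
opening: 0.706
```

Request:
drive_tool --commands '[{"dx": 0, "dy": 0, "dz": -40, "yaw": 0}, {"dx": 0, "dy": 0, "dz": -20, "yaw": 0}, {"dx": 0, "dy": 0, "dz": 0, "yaw": 0}, {"dx": 0, "dy": 0, "dz": 0, "yaw": 0}]'

```text
t: 21.83
eef_pos: [530.0, 213.3, 88.2]
tcp_rot: [3.141, 0.002, 0.027]
ft_force: [0.3, 0.0, 0.1]
opening: 0.508
```

Run:
```python
from h import *
look('w18',[])
```

```text
21.83 [530.  213.3  88.2] [3.141e+00 2.000e-03 2.700e-02]
```

View pics/w18.png

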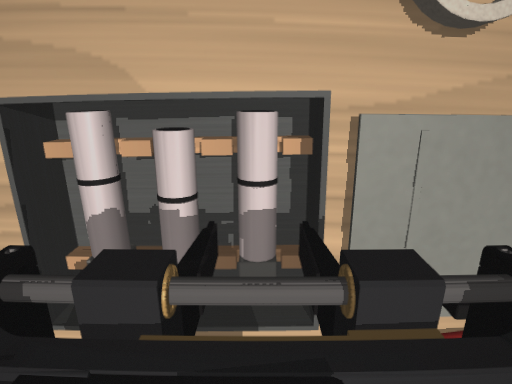

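Run:
```python
from h import *
import pickle
c,_=pickle.load(open('pics/w18.pkl','rb'));c7,_=pickle.load(open('pics/w17.pkl','rb'))
print(tri([(c,(258,181.5)),(c7,(306.5,64.3))]), onz(c,(258,181.5),42),onz(c,(258,181.5),27),onz(c,(258,240),27),onz(c,(257.5,130),27))
```

```text
(array([550.90930842, 213.67874332,  31.69826211]), [np.float64(0.6615858956756538), np.float64(0.6615858956756108)]) [553.32905245 213.13335531  42.        ] [549.45112758 213.02679216  27.        ] [501.15588191 211.69424117  27.        ] [587.88333447 214.44871208  27.        ]
```

Request:
drive_tool --commands '[{"dx": 1, "dy": 0, "dz": -30, "yaw": 0}, {"dx": 0, "dy": 0, "dz": -25, "yaw": 0}, {"dx": 0, "dy": 0, "dz": -15, "yaw": 0}, {"dx": 0, "dy": 0, "dz": -5, "yaw": 0}, {"dx": 0, "dy": 0, "dz": 0, "yaw": 0}]'

```text
t: 22.3
eef_pos: [531.5, 213.7, 14.1]
tcp_rot: [-3.141, -0.001, 0.028]
ft_force: [-0.3, -0.3, 0.3]
opening: 0.503
```

Request:
drive_tool --commands '[{"dx": 0, "dy": 0, "dz": 0, "yaw": 0}, {"dx": 0, "dy": 0, "dz": 0, "yaw": 0}]'

```text
t: 22.47
eef_pos: [531.9, 213.8, 15.2]
tcp_rot: [-3.141, -0.003, 0.028]
ft_force: [-0.2, -0.6, -0.6]
opening: 0.5
```

Request:
drive_tool --commands '[{"dx": 0, "dy": 0, "dz": -4, "yaw": 0}, {"dx": 0, "dy": 0, "dz": 0, "yaw": 0}, {"dx": 0, "dy": 0, "dz": 0, "yaw": 0}]'

```text
t: 22.72
eef_pos: [531.1, 213.6, 9.7]
tcp_rot: [-3.142, -0.0, 0.028]
ft_force: [0.1, -0.1, 0.2]
opening: 0.501
```

Request:
drive_tool --commands '[{"dx": 0, "dy": 0, "dz": 0, "yaw": 0}, {"dx": 0, "dy": 0, "dz": 0, "yaw": 0}, {"dx": 0, "dy": 0, "dz": 0, "yaw": 0}, {"dx": 0, "dy": 0, "dz": 0, "yaw": 0}, {"dx": 0, "dy": 0, "dz": 0, "yaw": 0}]' --grip 0

```text
t: 23.13
eef_pos: [531.0, 213.6, 9.4]
tcp_rot: [3.142, -0.0, 0.028]
ft_force: [-0.3, -0.7, 1.2]
opening: 0.307
```

Request:
drive_tool --commands '[{"dx": 0, "dy": 0, "dz": 0, "yaw": 0}, {"dx": 0, "dy": 0, "dz": 0, "yaw": 0}, {"dx": 0, "dy": 0, "dz": 0, "yaw": 0}]'

```text
t: 23.38
eef_pos: [531.0, 213.6, 9.4]
tcp_rot: [3.142, -0.0, 0.028]
ft_force: [0.4, -0.2, 1.6]
opening: 0.307
```

Request:
drive_tool --commands '[{"dx": 0, "dy": 0, "dz": 10, "yaw": 0}, {"dx": 0, "dy": 0, "dz": 20, "yaw": 0}, {"dx": 0, "dy": 0, "dz": 25, "yaw": 0}, {"dx": 0, "dy": 0, "dz": 25, "yaw": 0}, {"dx": 0, "dy": 0, "dz": 25, "yaw": 0}]'

```text
t: 23.8
eef_pos: [530.6, 213.4, 115.9]
tcp_rot: [3.141, 0.001, 0.028]
ft_force: [0.4, 0.7, -2.8]
opening: 0.314
```

Request:
drive_tool --commands '[{"dx": -10, "dy": -20, "dz": 20, "yaw": 0}, {"dx": -15, "dy": -30, "dz": 10, "yaw": 0}, {"dx": -15, "dy": -30, "dz": 0, "yaw": 0}, {"dx": -15, "dy": -35, "dz": 0, "yaw": 0}, {"dx": -15, "dy": -35, "dz": 0, "yaw": 0}]'

```text
t: 24.22
eef_pos: [459.9, 62.6, 145.2]
tcp_rot: [3.141, -0.001, 0.029]
ft_force: [0.0, -0.4, -2.0]
opening: 0.309
```

Request:
drive_tool --commands '[{"dx": -10, "dy": -38, "dz": 0, "yaw": 0}, {"dx": -10, "dy": -38, "dz": 0, "yaw": 0}, {"dx": 0, "dy": -38, "dz": 0, "yaw": 0}, {"dx": 0, "dy": -38, "dz": 0, "yaw": 0}, {"dx": 0, "dy": -38, "dz": 0, "yaw": 0}]'

```text
t: 24.63
eef_pos: [440.4, -128.2, 145.1]
tcp_rot: [3.141, -0.0, 0.028]
ft_force: [0.8, 0.5, -1.6]
opening: 0.311
```

Request:
drive_tool --commands '[{"dx": 0, "dy": -38, "dz": 0, "yaw": 0}, {"dx": 0, "dy": -38, "dz": 0, "yaw": 0}, {"dx": 0, "dy": -38, "dz": 0, "yaw": 0}, {"dx": 0, "dy": -30, "dz": 0, "yaw": 0}, {"dx": 0, "dy": -20, "dz": 0, "yaw": 0}]'

```text
t: 25.05
eef_pos: [440.6, -293.3, 144.9]
tcp_rot: [3.141, -0.0, 0.026]
ft_force: [-0.3, 0.5, -2.6]
opening: 0.307
```

Request:
drive_tool --commands '[{"dx": 0, "dy": -25, "dz": 0, "yaw": 1.5}, {"dx": 0, "dy": 0, "dz": 0, "yaw": 0}, {"dx": 0, "dy": 0, "dz": 0, "yaw": 0}]'

```text
t: 25.3
eef_pos: [440.6, -316.1, 144.5]
tcp_rot: [-3.141, 0.0, 0.052]
ft_force: [0.2, 0.5, -1.5]
opening: 0.313
```

Run:
```python
from h import *
look('w19',['socket0','arm0_tip'],dict(socket0=75,arm0_tip=190))
```

```text
25.3 [ 440.6 -316.1  144.5] [-3.141  0.     0.052]
socket0 0.88 [289.7  60.5] [ 547.8 -333.8   75. ]
socket0 0.88 [80.7 62.8] [ 539.8 -183.3   75. ]
arm0_tip 0.56 [260.3 118. ] [ 512.7 -314.1  190. ]
```

View pics/w19.png

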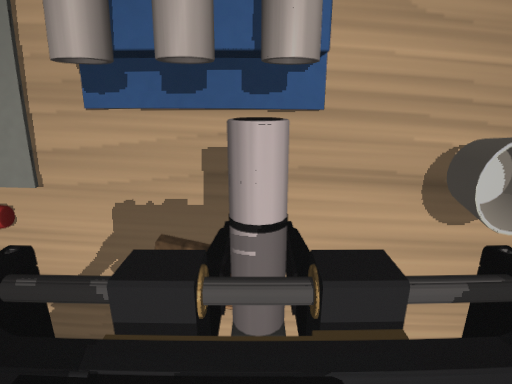

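Run:
```python
from h import *
im=cv2.imread('pics/w19.png');cv2.imwrite('pics/w19c.png',cv2.resize(im[0:240,200:340],None,fx=4,fy=2.5,interpolation=cv2.INTER_CUBIC))
```

```text
(no output)
```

View pics/w19c.png

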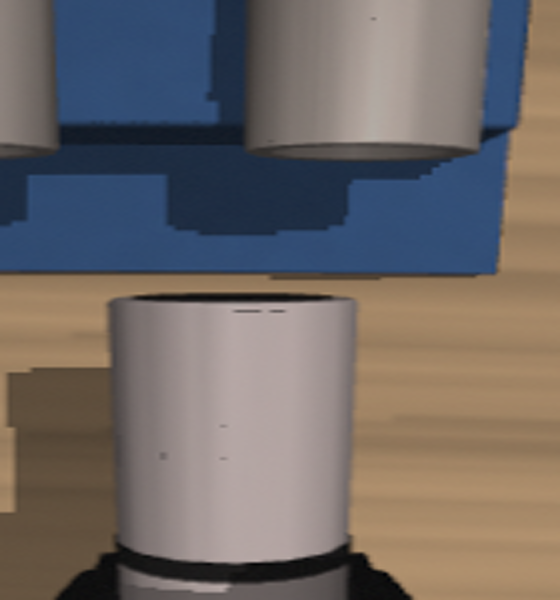

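Run:
```python
from h import *
import pickle
np.set_printoptions(precision=1,suppress=True)
c,_=pickle.load(open('pics/w19.pkl','rb'))
m=onz(c,(291,60),75);b=onz(c,(292.6,1),75);t=onz(c,(258.1,120),162);l=onz(c,(258.4,220),162);print(m,b,t,l,onz(c,(258.4,225),177))
d=b-m;print(np.degrees(np.arctan2(d[1],d[0])));d=t-l;print(np.degrees(np.arctan2(d[1],d[0])))
```

```text
[ 548.2 -334.7   75. ] [ 586.4 -332.9   75. ] [ 510.2 -313.3  162. ] [ 459.8 -316.1  162. ] [ 463.2 -315.9  177. ]
2.713721977318199
3.17305856833004
```

Request:
drive_tool --commands '[{"dx": 0, "dy": -12, "dz": -20, "yaw": 0}, {"dx": 0, "dy": -12, "dz": -20, "yaw": 0}, {"dx": 0, "dy": 0, "dz": -20, "yaw": 0}, {"dx": 0, "dy": 0, "dz": -20, "yaw": 0}, {"dx": 0, "dy": 0, "dz": -6, "yaw": 0}]'

```text
t: 25.87
eef_pos: [440.3, -337.9, 56.2]
tcp_rot: [-3.139, 0.002, 0.055]
ft_force: [0.2, 0.4, -2.6]
opening: 0.308
```

Request:
drive_tool --commands '[{"dx": 0, "dy": 0, "dz": 0, "yaw": 0}, {"dx": 0, "dy": 0, "dz": 0, "yaw": 0}, {"dx": 0, "dy": 0, "dz": 0, "yaw": 0}]'

```text
t: 26.12
eef_pos: [441.6, -339.5, 59.6]
tcp_rot: [3.14, -0.001, 0.054]
ft_force: [-0.5, -0.5, -1.5]
opening: 0.31
```

Run:
```python
from h import *
look('w20',['socket0','arm0_tip'],dict(socket0=75,arm0_tip=75))
im=cv2.imread('pics/w20.png');cv2.imwrite('pics/w20c.png',cv2.resize(im[0:240,180:340],None,fx=4,fy=2.5,interpolation=cv2.INTER_CUBIC))
snap('side','s20')
```

```text
26.12 [ 441.6 -339.5   59.6] [ 3.14e+00 -1.00e-03  5.40e-02]
socket0 0.87 [93.8 36.9] [ 544.7 -259.5   75. ]
socket0 0.73 [255.7  38.2] [ 547.3 -333.4   75. ]
arm0_tip 0.91 [257.9 119.5] [ 511.3 -336.4   75. ]
```

View pics/w20c.png

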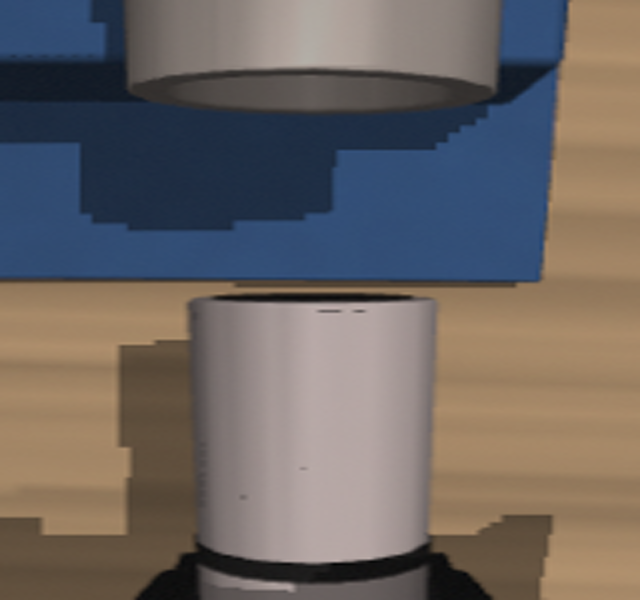

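View pics/s20.png

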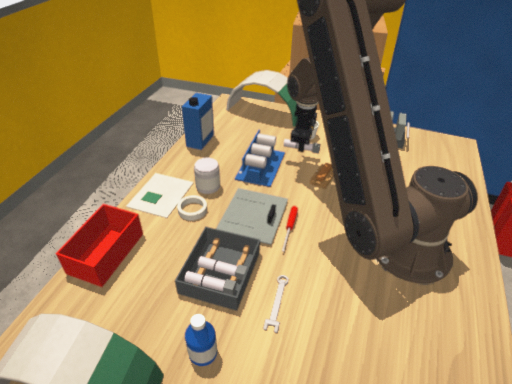

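```bash
cat >> h.py <<'E'
def widz(c,p,q,W):
    from scipy.optimize import brentq
    z=brentq(lambda z:np.linalg.norm(onz(c,p,z)-onz(c,q,z))-W,-50,200)
    return z,(onz(c,p,z)+onz(c,q,z))/2
E
python3 - <<'E'
from h import *
import pickle
np.set_printoptions(precision=1,suppress=True)
c,_=pickle.load(open('pics/w20.pkl','rb'))
f=lambda p:(p[0]/4+180-.4,p[1]/2.5-.3)
print(widz(c,f((127,92)),f((498,90)),42)); print(widz(c,f((190,303)),f((437,303)),30)); print(widz(c,f((197,545)),f((430,545)),30))
for p,z in [((312.5,91),75),((313.5,303),75),((313.5,550),75)]: print(onz(c,f(p),z))
E
```

```text
(74.39940280337613, array([ 548.4, -334.3,   74.4]))
(73.09483630135276, array([ 510.6, -336.5,   73.1]))
(77.26226094963872, array([ 462.1, -339.1,   77.3]))
[ 548.2 -334.3   75. ]
[ 510.7 -336.4   75. ]
[ 460.1 -339.2   75. ]
```

Request:
drive_tool --commands '[{"dx": 10, "dy": 0.5, "dz": -2, "yaw": 0}, {"dx": 10, "dy": 0.5, "dz": 0, "yaw": 0}, {"dx": 8, "dy": 0.4, "dz": 0, "yaw": 0}, {"dx": 0, "dy": 0, "dz": 0, "yaw": 0}, {"dx": 0, "dy": 0, "dz": 0, "yaw": 0}]'

```text
t: 26.73
eef_pos: [469.6, -337.8, 56.2]
tcp_rot: [3.142, 0.0, 0.055]
ft_force: [-0.3, -0.0, -1.7]
opening: 0.306
```

Run:
```python
from h import *
look('w21',[])
im=cv2.imread('pics/w21.png');cv2.imwrite('pics/w21c.png',cv2.resize(im[0:240,180:340],None,fx=4,fy=2.5,interpolation=cv2.INTER_CUBIC))
```

```text
26.73 [ 469.6 -337.8   56.2] [3.142 0.    0.055]
```

View pics/w21c.png

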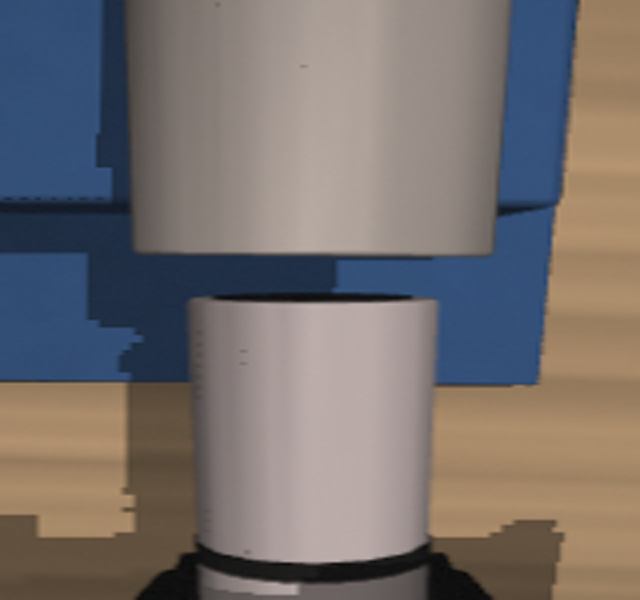

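Request:
drive_tool --commands '[{"dx": 2, "dy": 0.1, "dz": 1.2, "yaw": 0}, {"dx": 5, "dy": 0.3, "dz": 0, "yaw": 0}, {"dx": 5, "dy": 0.3, "dz": 0, "yaw": 0}, {"dx": 5, "dy": 0.3, "dz": 0, "yaw": 0}, {"dx": 0, "dy": 0, "dz": 0, "yaw": 0}]'

```text
t: 27.2
eef_pos: [487.0, -337.1, 57.6]
tcp_rot: [3.141, -0.001, 0.054]
ft_force: [-0.4, 0.0, -2.5]
opening: 0.309
```

Request:
drive_tool --commands '[{"dx": 5, "dy": 0.3, "dz": 0, "yaw": 0}, {"dx": 5, "dy": 0.2, "dz": 0, "yaw": 0}, {"dx": 5, "dy": 0.3, "dz": 0, "yaw": 0}, {"dx": 0, "dy": 0, "dz": 0, "yaw": 0}]'

```text
t: 27.53
eef_pos: [502.0, -336.3, 57.6]
tcp_rot: [3.141, -0.0, 0.054]
ft_force: [0.1, 0.3, -0.6]
opening: 0.309
```

Run:
```python
from h import *
look('w22',[]);print(env.state()['ft_force'])
im=cv2.imread('pics/w22.png');cv2.imwrite('pics/w22c.png',cv2.resize(im[0:240,180:340],None,fx=4,fy=2.5,interpolation=cv2.INTER_CUBIC))
```

```text
27.53 [ 502.  -336.3   57.6] [ 3.141 -0.     0.054]
[-0.90190285  1.09795294 -1.15482151]
```

View pics/w22c.png

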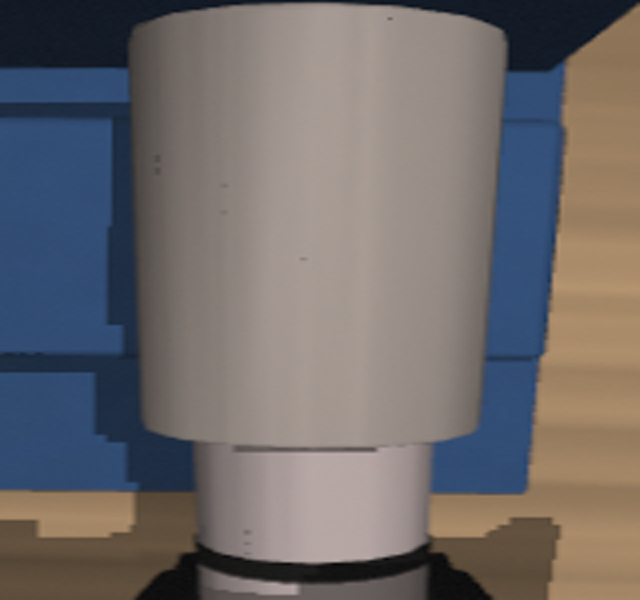

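Request:
drive_tool --commands '[{"dx": 5, "dy": 0.3, "dz": 0, "yaw": 0}, {"dx": 5, "dy": 0.2, "dz": 0, "yaw": 0}, {"dx": 5, "dy": 0.3, "dz": 0, "yaw": 0}, {"dx": 5, "dy": 0.3, "dz": 0, "yaw": 0}, {"dx": 0, "dy": 0, "dz": 0, "yaw": 0}]'

```text
t: 28.0
eef_pos: [522.0, -335.1, 57.6]
tcp_rot: [3.141, -0.0, 0.054]
ft_force: [0.2, 0.5, -1.5]
opening: 0.309
```

Run:
```python
from h import *
look('w23',[]);print(env.state()['ft_force'])
im=cv2.imread('pics/w23.png');cv2.imwrite('pics/w23c.png',cv2.resize(im[160:260,200:320],None,fx=6,fy=5,interpolation=cv2.INTER_CUBIC))
```

```text
28.0 [ 522.  -335.1   57.6] [ 3.141 -0.     0.054]
[-0.73000976 -0.434499   -1.35627214]
```

View pics/w23c.png

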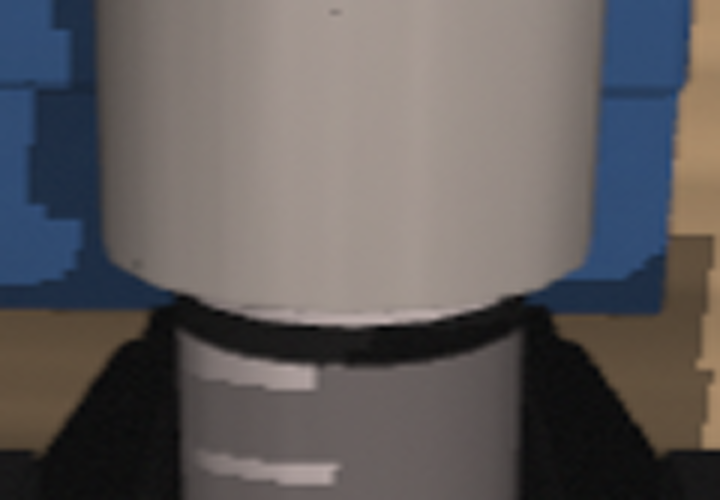

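Run:
```python
from h import *
import pickle
np.set_printoptions(precision=1,suppress=True)
c,_=pickle.load(open('pics/w23.pkl','rb'))
for z in(94,96): print(onz(c,(258,221.4),z))
for z in (90,): print([onz(c,(258,r),z)[0] for r in (224.8,228.8,232.2)])
# sides: mouth at axis height where silhouette corner ~ rows
print(onz(c,(217.5,160+250/5),75), onz(c,(230,160+305/5),75),onz(c,(288,160+300/5),75))
```

```text
[ 547.9 -334.5   94. ]
[ 548.7 -334.5   96. ]
[np.float64(544.6614706445687), np.float64(542.6432522703445), np.float64(540.9148737356235)]
[ 545.5 -313.9   75. ] [ 539.8 -320.4   75. ] [ 542.  -350.4   75. ]
```

Request:
drive_tool --commands '[{"dx": 3, "dy": 0.2, "dz": 0, "yaw": 0}, {"dx": 2.8, "dy": 0.1, "dz": 0, "yaw": 0}, {"dx": 0, "dy": 0, "dz": 0, "yaw": 0}, {"dx": 0, "dy": 0, "dz": 0, "yaw": 0}]'

```text
t: 28.38
eef_pos: [526.8, -334.8, 57.6]
tcp_rot: [3.142, 0.0, 0.054]
ft_force: [0.2, -0.6, -1.0]
opening: 0.308
```

Request:
drive_tool --commands '[{"dx": 0, "dy": 0, "dz": 0, "yaw": 0}, {"dx": 0, "dy": 0, "dz": 0, "yaw": 0}, {"dx": 0, "dy": 0, "dz": 0, "yaw": 0}, {"dx": 0, "dy": 0, "dz": 0, "yaw": 0}, {"dx": 0, "dy": 0, "dz": 0, "yaw": 0}]' --grip 0.5

```text
t: 28.8
eef_pos: [526.8, -334.9, 57.7]
tcp_rot: [3.141, -0.0, 0.054]
ft_force: [-0.5, -0.5, -0.1]
opening: 0.497
```

Request:
drive_tool --commands '[{"dx": 0, "dy": 0, "dz": 15, "yaw": 0}, {"dx": 0, "dy": 0, "dz": 25, "yaw": 0}, {"dx": -20, "dy": 0, "dz": 30, "yaw": 0}, {"dx": -30, "dy": 0, "dz": 20, "yaw": 0}, {"dx": -35, "dy": 0, "dz": 0, "yaw": 0}]'

```text
t: 29.22
eef_pos: [442.7, -335.7, 151.2]
tcp_rot: [3.137, -0.004, 0.055]
ft_force: [-0.4, -0.8, -0.1]
opening: 0.496
```

Request:
drive_tool --commands '[{"dx": -35, "dy": 0, "dz": 0, "yaw": 0}, {"dx": 0, "dy": 0, "dz": 0, "yaw": 0}, {"dx": 0, "dy": 0, "dz": 0, "yaw": 0}]'

```text
t: 29.47
eef_pos: [405.8, -335.1, 148.2]
tcp_rot: [3.141, -0.0, 0.052]
ft_force: [1.0, -0.3, 0.1]
opening: 0.501
```

Run:
```python
from h import *
look('w24',[]);print(env.state()['ft_force'])
im=cv2.imread('pics/w24.png');cv2.imwrite('pics/w24c.png',cv2.resize(im[0:200,160:360],None,fx=3,fy=3,interpolation=cv2.INTER_CUBIC))
```

```text
29.47 [ 405.8 -335.1  148.2] [ 3.141 -0.     0.052]
[ 1.02703975 -0.4329045  -0.17255407]
```

View pics/w24.png

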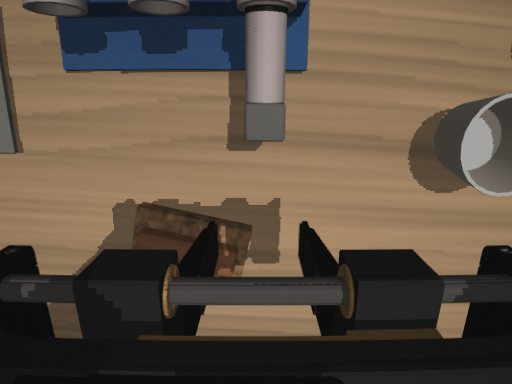

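View pics/w24c.png

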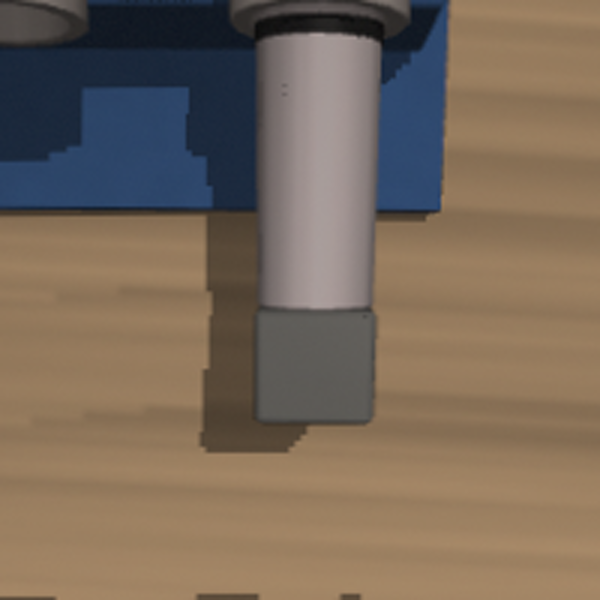

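Run:
```python
from h import *
import pickle
np.set_printoptions(precision=1,suppress=True)
c,_=pickle.load(open('pics/w24.pkl','rb'))
print([onz(c,(160+318/3,r/3),90)[0] for r in (16,22,35)], onz(c,(160+318/3,308/3),90)[0],onz(c,(160+318/3,310/3),90)[0])
print(onz(c,(267,5),96))
im=cv2.imread('pics/w24.png');cv2.imwrite('pics/w24d.png',cv2.resize(im[0:30,230:300],None,fx=10,fy=10,interpolation=cv2.INTER_CUBIC))
```

```text
[np.float64(544.9881558691491), np.float64(543.7892708819537), np.float64(541.1829810712106)] 483.20340489601705 482.7521259976492
[ 543.6 -334.4   96. ]
```

View pics/w24d.png

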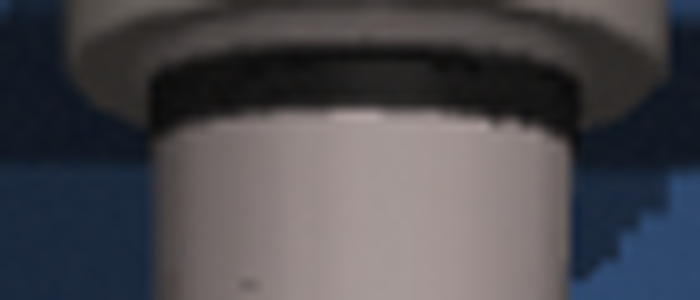

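Run:
```python
from h import *
import pickle
np.set_printoptions(precision=1,suppress=True)
c,_=pickle.load(open('pics/w24.pkl','rb'))
for r in (5.5,6.5,7.5,8,13,13.5): print(r,onz(c,(236.5,r),75),onz(c,(245.5,r),75),onz(c,(287.5,r),75),onz(c,(297,r),75))
# predicted pixels for model mouth at (548.4,-334.4), yaw 3.05
y=np.radians(3.05);u=np.array([np.cos(y),np.sin(y),0]);v=np.array([-np.sin(y),np.cos(y),0])
M=np.array([548.4,-334.4,75])
for a in (0,45,90,135,180,225,270): 
    A=np.radians(a); P=M+21*(np.cos(A)*v+np.sin(A)*np.array([0,0,1])); Q=M+16.5*(np.cos(A)*v+np.sin(A)*np.array([0,0,1])); print(a,(proj(c,P)-[230,0])*10,(proj(c,Q)-[230,0])*10)
for d in (-4,-2,0,2): print('ring top at mouth-',d,[ ((proj(c,M+d*u+15*(np.cos(A)*v+np.sin(A)*np.array([0,0,1])))-[230,0])*10).round(0) for A in np.radians([30,90,150])])
```

```text
5.5 [ 547.8 -313.5   75. ] [ 548.1 -319.8   75. ] [ 549.7 -349.    75. ] [ 550.1 -355.6   75. ]
6.5 [ 547.2 -313.5   75. ] [ 547.5 -319.8   75. ] [ 549.1 -349.    75. ] [ 549.5 -355.6   75. ]
7.5 [ 546.6 -313.6   75. ] [ 546.9 -319.8   75. ] [ 548.4 -349.1   75. ] [ 548.8 -355.7   75. ]
8 [ 546.2 -313.6   75. ] [ 546.5 -319.8   75. ] [ 548.1 -349.1   75. ] [ 548.5 -355.7   75. ]
13 [ 543.  -313.7   75. ] [ 543.3 -320.    75. ] [ 544.9 -349.3   75. ] [ 545.3 -356.    75. ]
13.5 [ 542.7 -313.7   75. ] [ 543. -320.   75.] [ 544.6 -349.3   75. ] [ 545. -356.   75.]
0 [63.5 63.5] [128.1  63.2]
45 [142.9  -2.1] [193.1  12.5]
90 [373.7 -32.2] [371.7 -10.3]
135 [599.   -1.8] [546.2  12.7]
180 [666.4  63.8] [601.9  63.4]
225 [560.  120.6] [520.3 108.7]
270 [357.9 141.9] [359.3 126.1]
ring top at mouth- -4 [array([176.,  96.]), array([371.,  64.]), array([560.,  96.])]
ring top at mouth- -2 [array([175.,  63.]), array([371.,  30.]), array([560.,  64.])]
ring top at mouth- 0 [array([175.,  31.]), array([371.,  -3.]), array([561.,  31.])]
ring top at mouth- 2 [array([175.,  -1.]), array([371., -37.]), array([561.,  -1.])]
```

Request:
drive_tool --commands '[{"dx": 20, "dy": 0, "dz": -16, "yaw": 0}, {"dx": 14, "dy": 0, "dz": -16, "yaw": 0}, {"dx": 0, "dy": 0, "dz": 0, "yaw": 0}, {"dx": 0, "dy": 0, "dz": 0, "yaw": 0}]'

```text
t: 29.85
eef_pos: [441.5, -334.4, 114.7]
tcp_rot: [-3.14, 0.001, 0.056]
ft_force: [-1.0, 0.1, 0.6]
opening: 0.503
```

```bash
cat >> h.py <<'E'
def fitring(fn,M,yaw,draw=True):
    pass
E
python3 - <<'E'
from h import *
look('w25',[])
im=cv2.imread('pics/w25.png');cv2.imwrite('pics/w25d.png',cv2.resize(im[0:80,200:320],None,fx=6.5,fy=6.5,interpolation=cv2.INTER_CUBIC))
E
```

```text
29.85 [ 441.5 -334.4  114.7] [-3.14e+00  1.00e-03  5.60e-02]
```

View pics/w25d.png

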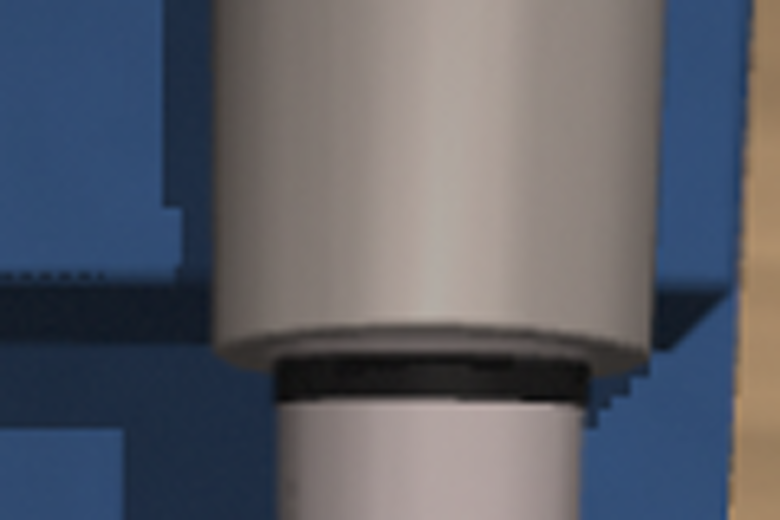

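```bash
cat >> h.py <<'E'
def ringpred(fn,M,yaw,crop,f,drop=1.5):
    import pickle
    c,_=pickle.load(open('pics/'+fn+'.pkl','rb'))
    y=np.radians(yaw);u=np.array([np.cos(y),np.sin(y),0]);v=np.array([-np.sin(y),np.cos(y),0]);k=np.array([0,0,1.]);M=np.array(M,float)
    g=lambda P:((proj(c,P)-crop)*f+f/2).round(0).tolist()
    print('outer L/top/R',[g(M+21*(np.cos(A)*v+np.sin(A)*k)) for A in np.radians([0,90,180])],'bore top',g(M+16.5*k))
    for d in (0,-2,-4,-6): print(d,[g(M-drop*k+d*u+15*(np.cos(A)*v+np.sin(A)*k)) for A in np.radians([20,90,160])])
E
python3 -c "
from h import *
ringpred('w25',(548.4,-334.4,75),3.05,[200,0],6.5)"
```

```text
outer L/top/R [[215.0, 352.0], [442.0, 317.0], [656.0, 353.0]] bore top [440.0, 325.0]
0 [[286.0, 346.0], [439.0, 330.0], [587.0, 347.0]]
-2 [[286.0, 369.0], [439.0, 354.0], [587.0, 370.0]]
-4 [[286.0, 391.0], [439.0, 378.0], [586.0, 392.0]]
-6 [[286.0, 414.0], [439.0, 402.0], [586.0, 415.0]]
```

Request:
drive_tool --commands '[{"dx": 30, "dy": 0, "dz": 0, "yaw": 0}, {"dx": 30, "dy": 0, "dz": 0, "yaw": 0}, {"dx": 22, "dy": 0, "dz": 0, "yaw": 0}, {"dx": 0, "dy": 0, "dz": -20, "yaw": 0}, {"dx": 0, "dy": 0, "dz": -20, "yaw": 0}]' --grip 0.5

```text
t: 30.32
eef_pos: [524.3, -335.2, 76.7]
tcp_rot: [3.139, -0.003, 0.055]
ft_force: [0.1, -0.1, 0.0]
opening: 0.495
```

Request:
drive_tool --commands '[{"dx": 0, "dy": 0, "dz": -14, "yaw": 0}, {"dx": 0, "dy": 0, "dz": 0, "yaw": 0}, {"dx": 0, "dy": 0, "dz": 0, "yaw": 0}]'

```text
t: 30.57
eef_pos: [522.6, -335.0, 62.0]
tcp_rot: [-3.141, 0.0, 0.054]
ft_force: [-0.2, -0.2, 0.5]
opening: 0.5
```

Request:
drive_tool --commands '[{"dx": 0, "dy": 0, "dz": 0, "yaw": 0}, {"dx": 0, "dy": 0, "dz": 0, "yaw": 0}, {"dx": 0, "dy": 0, "dz": 0, "yaw": 0}, {"dx": 0, "dy": 0, "dz": 0, "yaw": 0}, {"dx": 0, "dy": 0, "dz": 0, "yaw": 0}]' --grip 0

```text
t: 30.98
eef_pos: [523.0, -335.1, 62.4]
tcp_rot: [3.141, -0.001, 0.054]
ft_force: [-1.3, 0.2, 5.4]
opening: 0.314
```

Run:
```python
from h import *
look('w26',[]);print(env.state()['ft_force'],env.state()['opening'])
im=cv2.imread('pics/w26.png');cv2.imwrite('pics/w26c.png',cv2.resize(im[160:260,200:320],None,fx=6,fy=5,interpolation=cv2.INTER_CUBIC))
```

```text
30.98 [ 523.  -335.1   62.4] [ 3.141e+00 -1.000e-03  5.400e-02]
[-1.37206191  1.36416756  6.30346764] 0.31145052682546454
```

View pics/w26c.png

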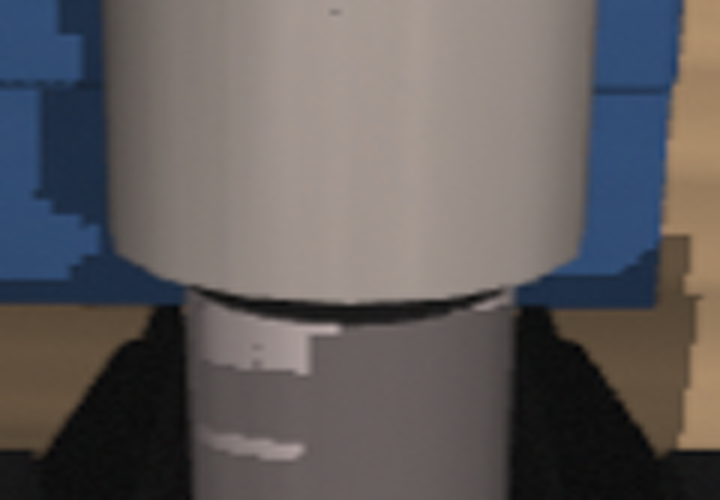

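Run:
```python
from h import *
import pickle
c,_=pickle.load(open('pics/w26.pkl','rb'))
print(onz(c,(258,220.2),96)[0],[onz(c,(258,224.2),z)[0] for z in(87,88.5,90)])
```

```text
548.4156259147585 [np.float64(542.7805235007653), np.float64(543.3892927976137), np.float64(543.9980620944621)]
```

Request:
drive_tool --commands '[{"dx": 1.8, "dy": 0.1, "dz": 0, "yaw": 0}, {"dx": 1.8, "dy": 0.1, "dz": 0, "yaw": 0}, {"dx": 0, "dy": 0, "dz": 0, "yaw": 0}, {"dx": 0, "dy": 0, "dz": 0, "yaw": 0}]'

```text
t: 31.37
eef_pos: [525.1, -334.7, 62.3]
tcp_rot: [-3.141, 0.002, 0.054]
ft_force: [-9.4, 0.8, 11.2]
opening: 0.309
```

Request:
drive_tool --commands '[{"dx": 0.4, "dy": 0, "dz": 0.5, "yaw": 0}, {"dx": 0.4, "dy": 0, "dz": 0.5, "yaw": 0}, {"dx": 0, "dy": 0, "dz": 0, "yaw": 0}, {"dx": 0, "dy": 0, "dz": 0, "yaw": 0}]'

```text
t: 31.7
eef_pos: [526.4, -334.7, 62.8]
tcp_rot: [-3.141, 0.001, 0.054]
ft_force: [-6.6, -0.5, 5.3]
opening: 0.309
```

Run:
```python
from h import *
look('w27',[]);print(env.state()['ft_force'],env.state()['opening'])
im=cv2.imread('pics/w27.png');cv2.imwrite('pics/w27c.png',cv2.resize(im[160:260,200:320],None,fx=6,fy=5,interpolation=cv2.INTER_CUBIC))
```

```text
31.7 [ 526.4 -334.7   62.8] [-3.141e+00  1.000e-03  5.400e-02]
[-6.01628113  0.19852774  4.82134606] 0.30757596077498117
```

View pics/w27c.png

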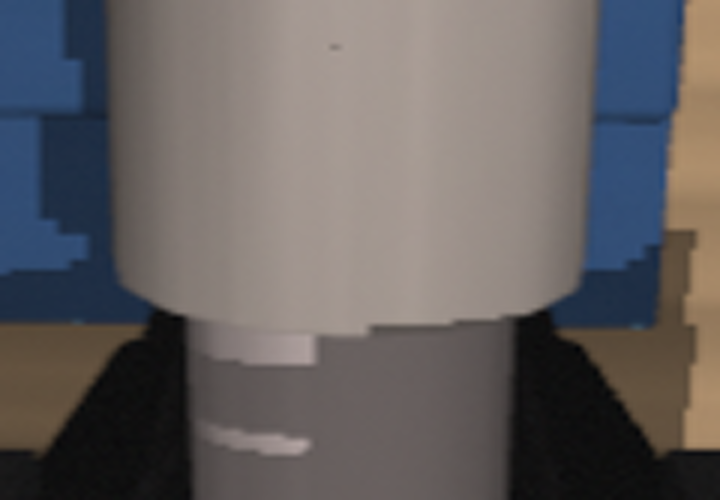

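Request:
drive_tool --commands '[{"dx": 0, "dy": 0, "dz": 0, "yaw": 0}, {"dx": 0, "dy": 0, "dz": 0, "yaw": 0}, {"dx": 0, "dy": 0, "dz": 0, "yaw": 0}, {"dx": 0, "dy": 0, "dz": 0, "yaw": 0}, {"dx": 0, "dy": 0, "dz": 0, "yaw": 0}]' --grip 0.5

```text
t: 32.17
eef_pos: [527.3, -334.6, 62.5]
tcp_rot: [3.141, -0.0, 0.054]
ft_force: [-1.0, -0.6, -0.8]
opening: 0.499
```

Request:
drive_tool --commands '[{"dx": 0, "dy": 0, "dz": 15, "yaw": 0}, {"dx": 0, "dy": 0, "dz": 25, "yaw": 0}, {"dx": -20, "dy": 0, "dz": 10, "yaw": 0}, {"dx": -30, "dy": 0, "dz": 0, "yaw": 0}, {"dx": -35, "dy": 0, "dz": 0, "yaw": 0}]'

```text
t: 32.58
eef_pos: [442.3, -334.6, 113.2]
tcp_rot: [3.14, -0.002, 0.055]
ft_force: [-0.1, -0.8, -0.4]
opening: 0.499
```

Request:
drive_tool --commands '[{"dx": 0, "dy": 0, "dz": 0, "yaw": 0}, {"dx": 0, "dy": 0, "dz": 0, "yaw": 0}, {"dx": 0, "dy": 0, "dz": 0, "yaw": 0}]'

```text
t: 32.83
eef_pos: [442.7, -335.1, 112.9]
tcp_rot: [3.141, -0.001, 0.054]
ft_force: [0.5, -0.5, 0.1]
opening: 0.498
```

Run:
```python
from h import *
look('w28',[])
im=cv2.imread('pics/w28.png');cv2.imwrite('pics/w28d.png',cv2.resize(im[0:80,200:320],None,fx=6.5,fy=6.5,interpolation=cv2.INTER_CUBIC))
ringpred('w28',(547.9,-334.4,75),3.05,[200,0],6.5)
```

```text
32.83 [ 442.7 -335.1  112.9] [ 3.141e+00 -1.000e-03  5.400e-02]
outer L/top/R [[203.0, 369.0], [430.0, 335.0], [646.0, 370.0]] bore top [428.0, 343.0]
0 [[274.0, 364.0], [428.0, 348.0], [577.0, 364.0]]
-2 [[274.0, 387.0], [428.0, 372.0], [576.0, 387.0]]
-4 [[274.0, 409.0], [427.0, 396.0], [576.0, 410.0]]
-6 [[274.0, 432.0], [427.0, 420.0], [575.0, 432.0]]
```

View pics/w28d.png

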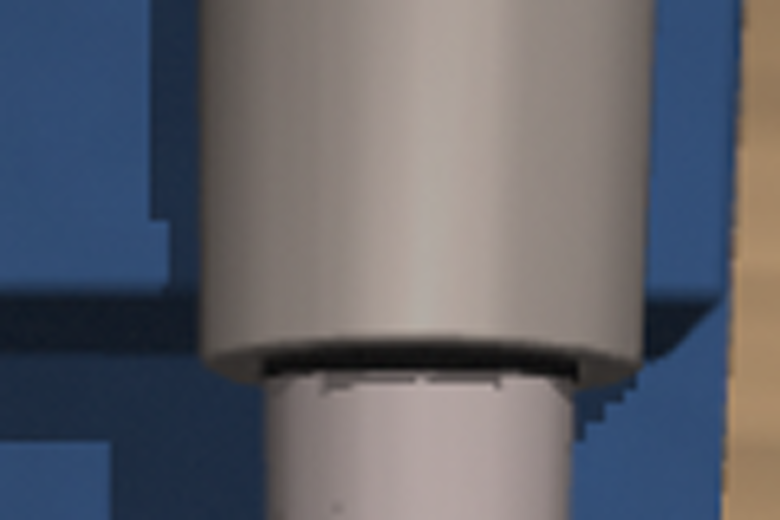

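Request:
drive_tool --commands '[{"dx": 0, "dy": 30, "dz": 25, "yaw": -1.5}, {"dx": 0, "dy": 35, "dz": 20, "yaw": 0}, {"dx": 0, "dy": 38, "dz": 15, "yaw": 0}, {"dx": 0, "dy": 40, "dz": 5, "yaw": 0}, {"dx": 0, "dy": 41, "dz": 5, "yaw": 0}]'

```text
t: 33.3
eef_pos: [443.0, -149.1, 183.3]
tcp_rot: [3.141, -0.001, 0.028]
ft_force: [0.9, 0.1, -0.9]
opening: 0.498
```

Request:
drive_tool --commands '[{"dx": 0, "dy": 41, "dz": 5, "yaw": 0}, {"dx": 0, "dy": 41, "dz": 5, "yaw": 0}, {"dx": 0, "dy": 41, "dz": 5, "yaw": 0}, {"dx": 0, "dy": 41, "dz": 5, "yaw": 0}, {"dx": 0, "dy": 41, "dz": 5, "yaw": 0}]'

```text
t: 33.72
eef_pos: [442.5, 56.8, 208.0]
tcp_rot: [3.142, -0.001, 0.029]
ft_force: [1.1, -0.4, 0.7]
opening: 0.503
```

Request:
drive_tool --commands '[{"dx": 0, "dy": 41, "dz": 5, "yaw": 0}, {"dx": 0, "dy": 41, "dz": 5, "yaw": 0}, {"dx": 0, "dy": 41, "dz": 0, "yaw": 0}, {"dx": 0, "dy": 41, "dz": 0, "yaw": 0}, {"dx": 0, "dy": 41, "dz": 0, "yaw": 0}]'

```text
t: 34.13
eef_pos: [442.1, 262.5, 217.7]
tcp_rot: [-3.141, -0.001, 0.029]
ft_force: [1.8, -0.4, 0.5]
opening: 0.5
```

Request:
drive_tool --commands '[{"dx": 0, "dy": 15, "dz": 0, "yaw": 0}, {"dx": 0, "dy": 0, "dz": 0, "yaw": 0}, {"dx": 0, "dy": 0, "dz": 0, "yaw": 0}]'

```text
t: 34.38
eef_pos: [442.0, 275.4, 217.2]
tcp_rot: [3.141, 0.001, 0.031]
ft_force: [-0.0, 0.0, -0.1]
opening: 0.502
```

Run:
```python
from h import *
look('w29',[])
im=cv2.imread('pics/w29.png');cv2.imwrite('pics/w29c.png',cv2.resize(im[0:170,145:365],None,fx=3.5,fy=3.5,interpolation=cv2.INTER_CUBIC))
```

```text
34.38 [442.  275.4 217.2] [3.141e+00 1.000e-03 3.100e-02]
```

View pics/w29.png

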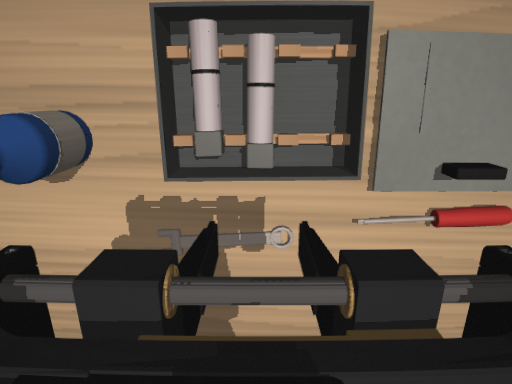

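Request:
drive_tool --commands '[{"dx": 25, "dy": -0.5, "dz": -20, "yaw": 0}, {"dx": 26, "dy": -0.5, "dz": -25, "yaw": 0}, {"dx": 25, "dy": 0, "dz": -25, "yaw": 0}, {"dx": 0, "dy": 0, "dz": -30, "yaw": 0}, {"dx": 0, "dy": 0, "dz": -30, "yaw": 0}]'

```text
t: 34.85
eef_pos: [519.7, 271.6, 86.4]
tcp_rot: [-3.141, -0.001, 0.025]
ft_force: [0.7, 0.1, -0.2]
opening: 0.5
```

Request:
drive_tool --commands '[{"dx": 0, "dy": 0, "dz": 0, "yaw": 0}, {"dx": 0, "dy": 0, "dz": 0, "yaw": 0}]'

```text
t: 35.02
eef_pos: [518.1, 272.0, 87.1]
tcp_rot: [3.14, 0.003, 0.026]
ft_force: [0.0, 0.9, 0.7]
opening: 0.503
```

Run:
```python
from h import *
look('w30',[])
```

```text
35.02 [518.1 272.   87.1] [3.14e+00 3.00e-03 2.60e-02]
```

View pics/w30.png

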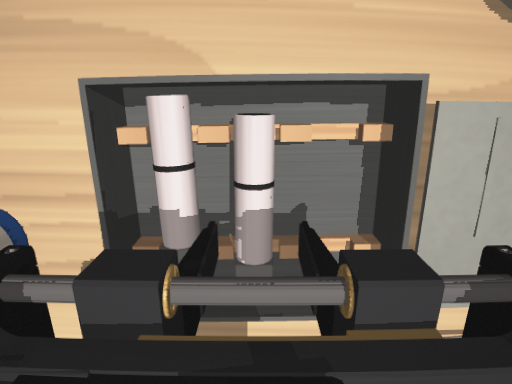

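Request:
drive_tool --commands '[{"dx": 0, "dy": 1, "dz": -30, "yaw": 0}, {"dx": 0, "dy": 0, "dz": -25, "yaw": 0}, {"dx": 0, "dy": 0, "dz": -15, "yaw": 0}, {"dx": 0, "dy": 0, "dz": -5, "yaw": 0}, {"dx": 0, "dy": 0, "dz": 0, "yaw": 0}]'

```text
t: 35.48
eef_pos: [518.7, 274.3, 13.5]
tcp_rot: [-3.141, -0.001, 0.028]
ft_force: [0.9, 0.4, 0.0]
opening: 0.499
```

Request:
drive_tool --commands '[{"dx": 0, "dy": 0, "dz": -2, "yaw": 0}, {"dx": 0, "dy": 0, "dz": 0, "yaw": 0}, {"dx": 0, "dy": 0, "dz": 0, "yaw": 0}]'

```text
t: 35.73
eef_pos: [518.8, 274.6, 12.0]
tcp_rot: [-3.141, -0.002, 0.028]
ft_force: [0.3, -0.1, 0.1]
opening: 0.499
```

Request:
drive_tool --commands '[{"dx": 0, "dy": 0, "dz": -2, "yaw": 0}, {"dx": 0, "dy": 0, "dz": 0, "yaw": 0}]'

```text
t: 35.9
eef_pos: [518.4, 274.4, 9.0]
tcp_rot: [-3.141, -0.001, 0.028]
ft_force: [-0.5, -0.1, -0.0]
opening: 0.499
```

Request:
drive_tool --commands '[{"dx": 0, "dy": 0, "dz": 0, "yaw": 0}, {"dx": 0, "dy": 0, "dz": 0, "yaw": 0}, {"dx": 0, "dy": 0, "dz": 0, "yaw": 0}, {"dx": 0, "dy": 0, "dz": 0, "yaw": 0}, {"dx": 0, "dy": 0, "dz": 0, "yaw": 0}]' --grip 0

```text
t: 36.32
eef_pos: [518.2, 274.4, 8.6]
tcp_rot: [3.142, -0.0, 0.028]
ft_force: [-0.0, 0.7, 0.4]
opening: 0.307
```

Request:
drive_tool --commands '[{"dx": 0, "dy": 0, "dz": 0, "yaw": 0}, {"dx": 0, "dy": 0, "dz": 0, "yaw": 0}, {"dx": 0, "dy": 0, "dz": 0, "yaw": 0}]'

```text
t: 36.57
eef_pos: [518.2, 274.4, 8.6]
tcp_rot: [3.142, -0.0, 0.028]
ft_force: [-0.3, -0.3, 1.4]
opening: 0.309
```

Request:
drive_tool --commands '[{"dx": 0, "dy": 0, "dz": 10, "yaw": 0}, {"dx": 0, "dy": 0, "dz": 20, "yaw": 0}, {"dx": 0, "dy": 0, "dz": 25, "yaw": 0}, {"dx": 0, "dy": 0, "dz": 25, "yaw": 0}, {"dx": 0, "dy": 0, "dz": 25, "yaw": 0}]'

```text
t: 36.98
eef_pos: [517.9, 274.2, 115.1]
tcp_rot: [3.141, 0.0, 0.028]
ft_force: [1.1, -1.1, -0.9]
opening: 0.307
```

Request:
drive_tool --commands '[{"dx": -10, "dy": -20, "dz": 20, "yaw": 0}, {"dx": -15, "dy": -30, "dz": 10, "yaw": 0}, {"dx": -15, "dy": -30, "dz": 0, "yaw": 0}, {"dx": -15, "dy": -35, "dz": 0, "yaw": 0}, {"dx": -15, "dy": -38, "dz": 0, "yaw": 0}]'

```text
t: 37.4
eef_pos: [447.1, 120.5, 144.3]
tcp_rot: [3.142, -0.001, 0.029]
ft_force: [1.6, 0.1, -1.5]
opening: 0.31
```

Request:
drive_tool --commands '[{"dx": -10, "dy": -38, "dz": 0, "yaw": 0}, {"dx": 0, "dy": -40, "dz": 0, "yaw": 0}, {"dx": 0, "dy": -40, "dz": 0, "yaw": 0}, {"dx": 0, "dy": -40, "dz": 0, "yaw": 0}, {"dx": 0, "dy": -40, "dz": 0, "yaw": 0}]'

```text
t: 37.82
eef_pos: [437.6, -78.5, 144.3]
tcp_rot: [3.141, -0.001, 0.028]
ft_force: [1.8, 0.4, -0.9]
opening: 0.309
```

Request:
drive_tool --commands '[{"dx": 0, "dy": -40, "dz": 0, "yaw": 1.5}, {"dx": 0, "dy": -40, "dz": 0, "yaw": 0}, {"dx": 0, "dy": -40, "dz": 0, "yaw": 0}, {"dx": 0, "dy": -40, "dz": 0, "yaw": 0}, {"dx": 0, "dy": -26, "dz": 0, "yaw": 0}]'

```text
t: 38.23
eef_pos: [437.8, -266.0, 144.2]
tcp_rot: [3.141, -0.001, 0.052]
ft_force: [0.5, 0.6, -1.4]
opening: 0.305
```

Request:
drive_tool --commands '[{"dx": 0, "dy": 0, "dz": -25, "yaw": 0}, {"dx": 0, "dy": 0, "dz": -25, "yaw": 0}, {"dx": 0, "dy": 0, "dz": -25, "yaw": 0}, {"dx": 0, "dy": 0, "dz": -12, "yaw": 0}, {"dx": 0, "dy": 0, "dz": 0, "yaw": 0}]'

```text
t: 38.65
eef_pos: [437.1, -262.0, 54.7]
tcp_rot: [-3.139, 0.003, 0.054]
ft_force: [-0.3, -1.0, -1.5]
opening: 0.307
```

Request:
drive_tool --commands '[{"dx": 0, "dy": 0, "dz": 0, "yaw": 0}, {"dx": 0, "dy": 0, "dz": 0, "yaw": 0}, {"dx": 0, "dy": 0, "dz": 0, "yaw": 0}]'

```text
t: 38.9
eef_pos: [438.7, -262.9, 57.8]
tcp_rot: [3.14, -0.001, 0.054]
ft_force: [1.2, -0.4, -2.4]
opening: 0.308
```

Run:
```python
from h import *
look('w31',[])
im=cv2.imread('pics/w31.png');cv2.imwrite('pics/w31c.png',cv2.resize(im[0:240,180:340],None,fx=4,fy=2.5,interpolation=cv2.INTER_CUBIC))
```

```text
38.9 [ 438.7 -262.9   57.8] [ 3.14e+00 -1.00e-03  5.40e-02]
```

View pics/w31c.png

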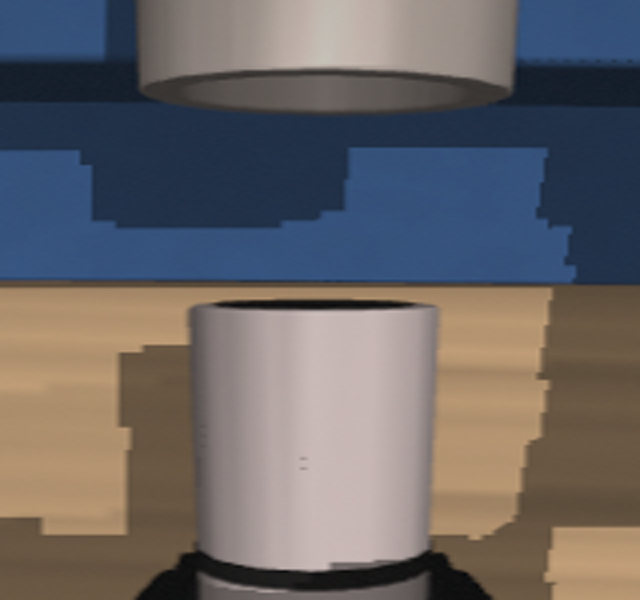

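Run:
```python
from h import *
import pickle
np.set_printoptions(precision=1,suppress=True)
c,_=pickle.load(open('pics/w31.pkl','rb'))
f=lambda p:(p[0]/4+180-.4,p[1]/2.5-.3)
print(widz(c,f((138,92)),f((515,92)),42)); print(widz(c,f((190,310)),f((438,310)),30))
m=onz(c,f((327,92)),75);t=onz(c,f((314,310)),75);l=onz(c,f((314,556)),75);print(m,t,l)
print('dy needed',m[1]-(t[1]+(m[0]-t[0])*np.tan(.054)))
```

```text
(75.17040273472003, array([ 545. , -259.4,   75.2]))
(72.32609022481961, array([ 506.4, -260.1,   72.3]))
[ 545.  -259.4   75. ] [ 506.6 -260.1   75. ] [ 456.6 -262.8   75. ]
dy needed -1.4367201847467186
```

Request:
drive_tool --commands '[{"dx": 10, "dy": -0.9, "dz": -1, "yaw": 0}, {"dx": 10, "dy": 0.5, "dz": 0, "yaw": 0}, {"dx": 8, "dy": 0.4, "dz": 0, "yaw": 0}, {"dx": 0, "dy": 0, "dz": 0, "yaw": 0}, {"dx": 0, "dy": 0, "dz": 0, "yaw": 0}]'

```text
t: 39.37
eef_pos: [466.7, -262.4, 55.4]
tcp_rot: [3.142, 0.0, 0.055]
ft_force: [0.3, 0.0, -1.7]
opening: 0.313
```

Run:
```python
from h import *
look('w32',[])
im=cv2.imread('pics/w32.png');cv2.imwrite('pics/w32c.png',cv2.resize(im[0:240,180:340],None,fx=4,fy=2.5,interpolation=cv2.INTER_CUBIC))
```

```text
39.37 [ 466.7 -262.4   55.4] [3.142 0.    0.055]
```

View pics/w32c.png

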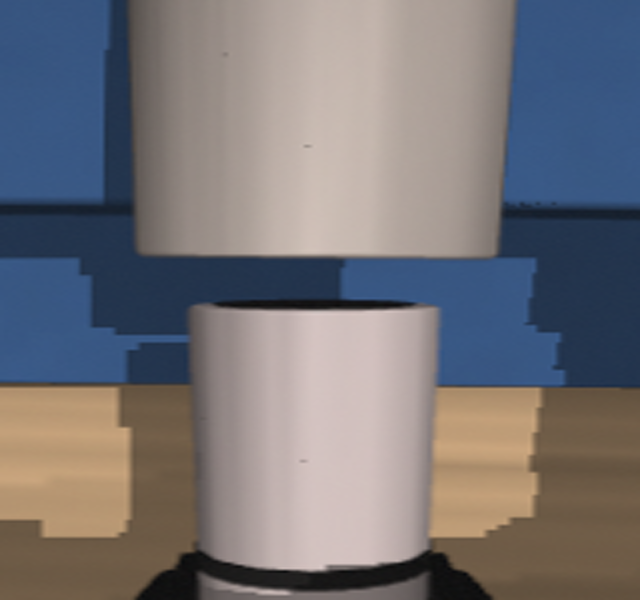

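Request:
drive_tool --commands '[{"dx": 2, "dy": -0.3, "dz": 1.2, "yaw": 0}, {"dx": 5, "dy": 0.3, "dz": 0, "yaw": 0}, {"dx": 5, "dy": 0.3, "dz": 0, "yaw": 0}, {"dx": 5, "dy": 0.3, "dz": 0, "yaw": 0}, {"dx": 0, "dy": 0, "dz": 0, "yaw": 0}]'

```text
t: 39.83
eef_pos: [484.2, -262.2, 56.8]
tcp_rot: [3.141, -0.001, 0.054]
ft_force: [-0.9, 0.7, -1.6]
opening: 0.314
```

Request:
drive_tool --commands '[{"dx": 7, "dy": 0.4, "dz": 0, "yaw": 0}, {"dx": 7, "dy": 0.3, "dz": 0, "yaw": 0}, {"dx": 7, "dy": 0.4, "dz": 0, "yaw": 0}, {"dx": 0, "dy": 0, "dz": 0, "yaw": 0}]'

```text
t: 40.17
eef_pos: [505.7, -261.0, 56.8]
tcp_rot: [3.141, -0.001, 0.055]
ft_force: [-0.0, 0.4, -1.9]
opening: 0.305
```

Request:
drive_tool --commands '[{"dx": 7, "dy": 0.4, "dz": 0, "yaw": 0}, {"dx": 7, "dy": 0.3, "dz": 0, "yaw": 0}, {"dx": 6, "dy": 0.4, "dz": 0, "yaw": 0}, {"dx": 0, "dy": 0, "dz": 0, "yaw": 0}]'

```text
t: 40.5
eef_pos: [525.4, -259.9, 56.8]
tcp_rot: [3.141, -0.001, 0.054]
ft_force: [-0.6, 0.2, -1.7]
opening: 0.308
```

Run:
```python
from h import *
look('w33',[]);print(env.state()['ft_force'])
im=cv2.imread('pics/w33.png');cv2.imwrite('pics/w33c.png',cv2.resize(im[160:260,200:320],None,fx=6,fy=5,interpolation=cv2.INTER_CUBIC))
```

```text
40.5 [ 525.4 -259.9   56.8] [ 3.141e+00 -1.000e-03  5.400e-02]
[ 0.34973385  0.88311245 -2.68866187]
```

View pics/w33c.png

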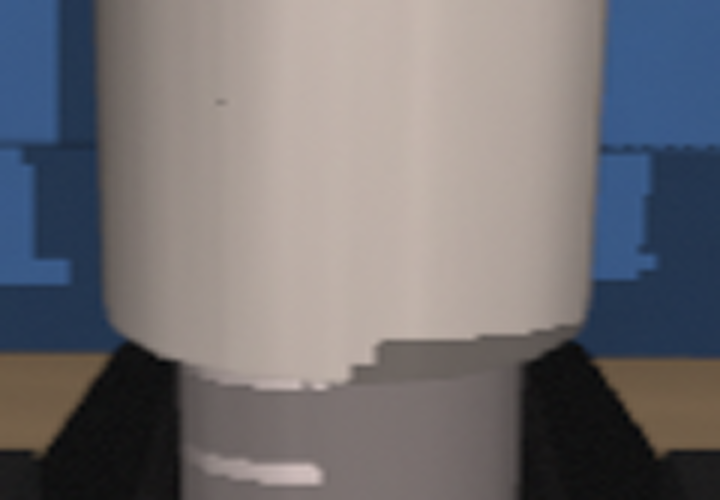

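Run:
```python
from h import *
import pickle
c,_=pickle.load(open('pics/w33.pkl','rb'))
print(onz(c,(258,235.5),96)[0],[onz(c,(258,231),z)[0] for z in(87,88.5,90)])
```

```text
545.6872770997604 [np.float64(543.9932746372403), np.float64(544.639972404105), np.float64(545.2866701709696)]
```

Request:
drive_tool --commands '[{"dx": 0, "dy": 0, "dz": 0, "yaw": 0}, {"dx": 0, "dy": 0, "dz": 0, "yaw": 0}, {"dx": 0, "dy": 0, "dz": 0, "yaw": 0}, {"dx": 0, "dy": 0, "dz": 0, "yaw": 0}, {"dx": 0, "dy": 0, "dz": 0, "yaw": 0}]' --grip 0.5

```text
t: 40.97
eef_pos: [524.1, -259.9, 56.9]
tcp_rot: [3.141, -0.0, 0.054]
ft_force: [0.1, -0.2, -0.2]
opening: 0.494
```

Request:
drive_tool --commands '[{"dx": 0, "dy": 0, "dz": 15, "yaw": 0}, {"dx": 0, "dy": 0, "dz": 25, "yaw": 0}, {"dx": -20, "dy": 0, "dz": 15, "yaw": 0}, {"dx": -30, "dy": 0, "dz": 0, "yaw": 0}, {"dx": -35, "dy": 0, "dz": 0, "yaw": 0}]'

```text
t: 41.38
eef_pos: [439.2, -260.0, 112.6]
tcp_rot: [3.14, -0.002, 0.055]
ft_force: [-0.4, -0.1, -0.4]
opening: 0.498
```

Request:
drive_tool --commands '[{"dx": 0, "dy": 0, "dz": 0, "yaw": 0}, {"dx": 0, "dy": 0, "dz": 0, "yaw": 0}, {"dx": 0, "dy": 0, "dz": 0, "yaw": 0}]'

```text
t: 41.63
eef_pos: [439.8, -260.4, 112.2]
tcp_rot: [3.141, -0.001, 0.053]
ft_force: [0.3, -0.2, -0.0]
opening: 0.5
```

Run:
```python
from h import *
look('w34',[])
im=cv2.imread('pics/w34.png');cv2.imwrite('pics/w34d.png',cv2.resize(im[0:80,200:320],None,fx=6.5,fy=6.5,interpolation=cv2.INTER_CUBIC))
ringpred('w34',(544.2,-259.5,75),3.05,[200,0],6.5)
```

```text
41.63 [ 439.8 -260.4  112.2] [ 3.141e+00 -1.000e-03  5.300e-02]
outer L/top/R [[200.0, 376.0], [427.0, 343.0], [645.0, 377.0]] bore top [426.0, 351.0]
0 [[271.0, 371.0], [425.0, 356.0], [575.0, 371.0]]
-2 [[271.0, 394.0], [425.0, 380.0], [575.0, 394.0]]
-4 [[272.0, 416.0], [425.0, 404.0], [574.0, 417.0]]
-6 [[272.0, 439.0], [425.0, 428.0], [574.0, 439.0]]
```

View pics/w34d.png

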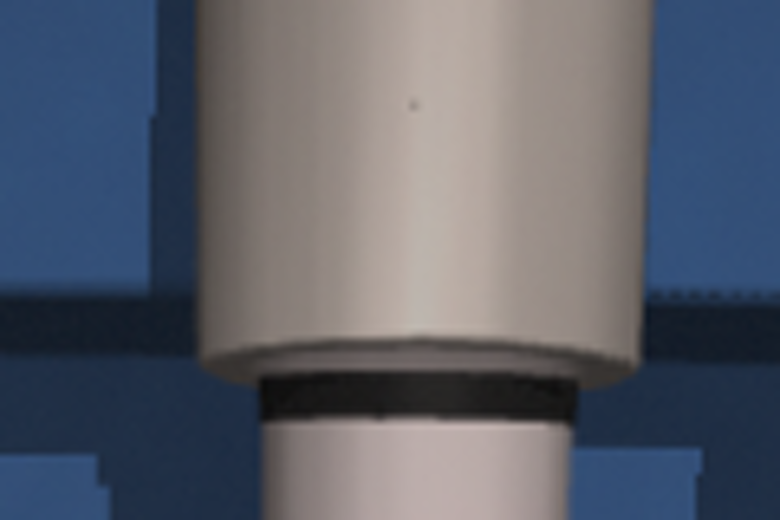

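Request:
drive_tool --commands '[{"dx": 30, "dy": 0, "dz": 0, "yaw": 0}, {"dx": 30, "dy": 0, "dz": 0, "yaw": 0}, {"dx": 22, "dy": 0, "dz": 0, "yaw": 0}, {"dx": 0, "dy": 0, "dz": -20, "yaw": 0}, {"dx": 0, "dy": 0, "dz": -20, "yaw": 0}]' --grip 0.5

```text
t: 42.1
eef_pos: [523.7, -259.8, 71.5]
tcp_rot: [3.14, -0.002, 0.056]
ft_force: [-0.7, 0.1, -0.6]
opening: 0.501
```

Request:
drive_tool --commands '[{"dx": 0, "dy": 0, "dz": -12, "yaw": 0}, {"dx": 0, "dy": 0, "dz": 0, "yaw": 0}, {"dx": 0, "dy": 0, "dz": 0, "yaw": 0}]'

```text
t: 42.35
eef_pos: [521.7, -259.6, 59.2]
tcp_rot: [-3.141, 0.001, 0.055]
ft_force: [-0.8, -0.5, 0.0]
opening: 0.499
```

Request:
drive_tool --commands '[{"dx": 0, "dy": 0, "dz": 0, "yaw": 0}, {"dx": 0, "dy": 0, "dz": 0, "yaw": 0}, {"dx": 0, "dy": 0, "dz": 0, "yaw": 0}, {"dx": 0, "dy": 0, "dz": 0, "yaw": 0}, {"dx": 0, "dy": 0, "dz": 0, "yaw": 0}]' --grip 0

```text
t: 42.77
eef_pos: [521.5, -260.0, 60.5]
tcp_rot: [3.141, -0.001, 0.054]
ft_force: [-0.4, 1.6, 2.6]
opening: 0.308
```

Request:
drive_tool --commands '[{"dx": 1.8, "dy": 0.1, "dz": 0.5, "yaw": 0}, {"dx": 1.8, "dy": 0.1, "dz": 0.5, "yaw": 0}, {"dx": 0, "dy": 0, "dz": 0, "yaw": 0}, {"dx": 0, "dy": 0, "dz": 0, "yaw": 0}]'

```text
t: 43.1
eef_pos: [524.9, -259.7, 60.8]
tcp_rot: [3.141, -0.0, 0.054]
ft_force: [-1.5, -0.5, 2.4]
opening: 0.31
```

Moved 3.4 mm. Release and look.

Request:
drive_tool --commands '[{"dx": 0, "dy": 0, "dz": 0, "yaw": 0}, {"dx": 0, "dy": 0, "dz": 0, "yaw": 0}, {"dx": 0, "dy": 0, "dz": 0, "yaw": 0}, {"dx": 0, "dy": 0, "dz": 0, "yaw": 0}, {"dx": 0, "dy": 0, "dz": 0, "yaw": 0}]' --grip 0.5

```text
t: 43.52
eef_pos: [524.9, -259.7, 60.7]
tcp_rot: [3.141, -0.0, 0.054]
ft_force: [0.3, 0.6, -0.3]
opening: 0.496
```

Request:
drive_tool --commands '[{"dx": 0, "dy": 0, "dz": 15, "yaw": 0}, {"dx": 0, "dy": 0, "dz": 25, "yaw": 0}, {"dx": -20, "dy": 0, "dz": 12, "yaw": 0}, {"dx": -30, "dy": 0, "dz": 0, "yaw": 0}, {"dx": -35, "dy": 0, "dz": 0, "yaw": 0}]'

```text
t: 43.93
eef_pos: [439.8, -259.7, 113.4]
tcp_rot: [3.14, -0.002, 0.055]
ft_force: [-0.1, 0.1, -1.4]
opening: 0.496
```

Request:
drive_tool --commands '[{"dx": 0, "dy": 0, "dz": 0, "yaw": 0}, {"dx": 0, "dy": 0, "dz": 0, "yaw": 0}, {"dx": 0, "dy": 0, "dz": 0, "yaw": 0}]'

```text
t: 44.18
eef_pos: [440.4, -260.1, 113.1]
tcp_rot: [3.141, -0.001, 0.053]
ft_force: [0.1, 0.4, 0.5]
opening: 0.504
```

Run:
```python
from h import *
look('w35',[])
im=cv2.imread('pics/w35.png');cv2.imwrite('pics/w35d.png',cv2.resize(im[0:80,200:320],None,fx=6.5,fy=6.5,interpolation=cv2.INTER_CUBIC))
ringpred('w35',(544.2,-259.5,75),3.05,[200,0],6.5)
```

```text
44.18 [ 440.4 -260.1  113.1] [ 3.141e+00 -1.000e-03  5.300e-02]
outer L/top/R [[203.0, 385.0], [429.0, 353.0], [645.0, 386.0]] bore top [428.0, 361.0]
0 [[274.0, 380.0], [427.0, 365.0], [576.0, 380.0]]
-2 [[274.0, 403.0], [427.0, 389.0], [576.0, 403.0]]
-4 [[274.0, 425.0], [427.0, 413.0], [575.0, 426.0]]
-6 [[274.0, 448.0], [427.0, 437.0], [575.0, 448.0]]
```

View pics/w35d.png

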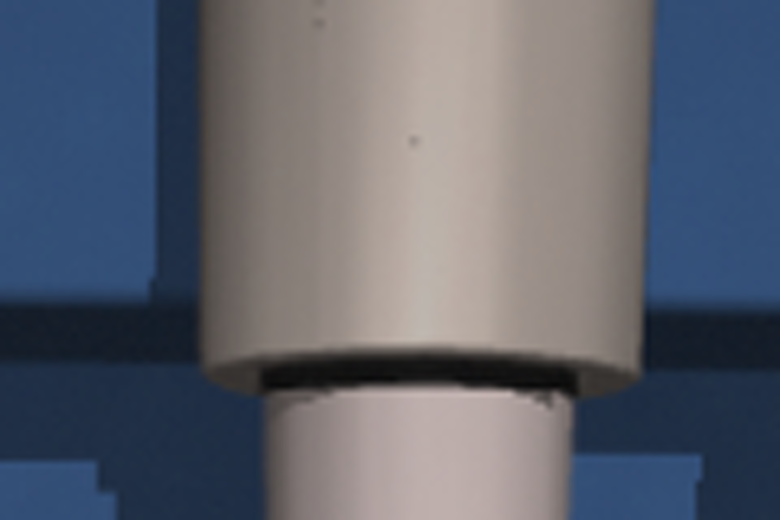

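Request:
drive_tool --commands '[{"dx": 0, "dy": 35, "dz": 20, "yaw": -1.5}, {"dx": 0, "dy": 35, "dz": 20, "yaw": 0}, {"dx": 0, "dy": 38, "dz": 15, "yaw": 0}, {"dx": 0, "dy": 40, "dz": 10, "yaw": 0}, {"dx": 0, "dy": 41, "dz": 5, "yaw": 0}]'

```text
t: 44.65
eef_pos: [440.8, -69.1, 184.0]
tcp_rot: [3.141, -0.002, 0.028]
ft_force: [1.9, 0.5, 0.2]
opening: 0.498
```

Request:
drive_tool --commands '[{"dx": 0, "dy": 41, "dz": 5, "yaw": 0}, {"dx": 0, "dy": 41, "dz": 5, "yaw": 0}, {"dx": 0, "dy": 41, "dz": 5, "yaw": 0}, {"dx": 0, "dy": 41, "dz": 5, "yaw": 0}, {"dx": 0, "dy": 41, "dz": 5, "yaw": 0}]'

```text
t: 45.07
eef_pos: [440.0, 137.0, 208.2]
tcp_rot: [-3.142, -0.001, 0.029]
ft_force: [1.6, -1.1, 0.1]
opening: 0.499
```

Request:
drive_tool --commands '[{"dx": 0, "dy": 41, "dz": 0, "yaw": 0}, {"dx": 0, "dy": 41, "dz": 0, "yaw": 0}, {"dx": 0, "dy": 41, "dz": 0, "yaw": 0}, {"dx": 0, "dy": 41, "dz": 0, "yaw": 0}, {"dx": 0, "dy": 34, "dz": 0, "yaw": 0}]'

```text
t: 45.48
eef_pos: [439.6, 336.1, 207.7]
tcp_rot: [-3.141, -0.0, 0.03]
ft_force: [-0.2, -0.8, -0.7]
opening: 0.498
```

Request:
drive_tool --commands '[{"dx": 0, "dy": 0, "dz": 0, "yaw": 0}, {"dx": 0, "dy": 0, "dz": 0, "yaw": 0}, {"dx": 0, "dy": 0, "dz": 0, "yaw": 0}]'

```text
t: 45.73
eef_pos: [439.7, 332.5, 207.4]
tcp_rot: [3.141, 0.001, 0.029]
ft_force: [-0.1, -0.0, -0.6]
opening: 0.501
```

Run:
```python
from h import *
look('w36',[])
im=cv2.imread('pics/w36.png');cv2.imwrite('pics/w36c.png',cv2.resize(im[0:180,185:355],None,fx=3.3,fy=3.3,interpolation=cv2.INTER_CUBIC))
```

```text
45.73 [439.7 332.5 207.4] [3.141e+00 1.000e-03 2.900e-02]
```

View pics/w36.png

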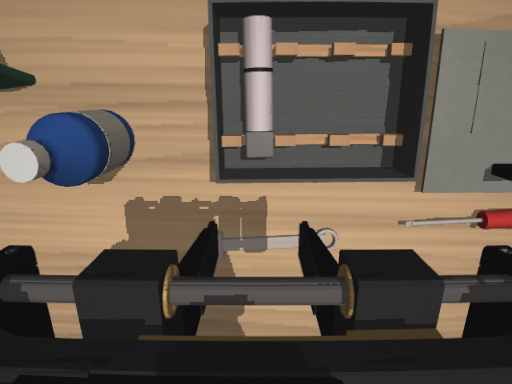

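View pics/w36c.png

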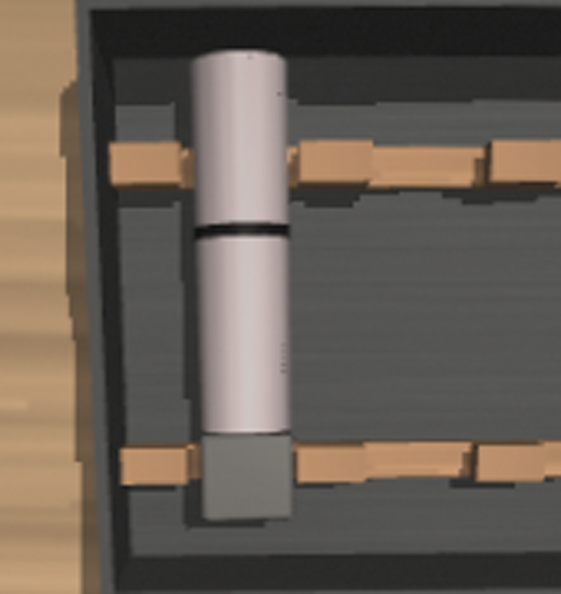

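Run:
```python
from h import *
import pickle
np.set_printoptions(precision=1,suppress=True)
c,_=pickle.load(open('pics/w36.pkl','rb'))
f=lambda p:(p[0]/3.3+185-.4,p[1]/3.3-.4)
print(onz(c,f((242,230)),42),onz(c,f((246,433)),42),onz(c,f((242,230)),27),onz(c,f((246,433)),27))
```

```text
[548.5 334.9  42. ] [487.4 331.9  42. ] [549.8 334.9  27. ] [486.  331.8  27. ]
```

Request:
drive_tool --commands '[{"dx": 30, "dy": 1, "dz": -20, "yaw": 0.5}, {"dx": 30, "dy": 1, "dz": -25, "yaw": 0}, {"dx": 29, "dy": 0, "dz": -25, "yaw": 0}, {"dx": 0, "dy": 0, "dz": -25, "yaw": 0}, {"dx": 0, "dy": 0, "dz": -25, "yaw": 0}]'

```text
t: 46.2
eef_pos: [530.5, 332.5, 86.5]
tcp_rot: [3.142, -0.0, 0.033]
ft_force: [-0.4, 0.5, -1.4]
opening: 0.502
```

Request:
drive_tool --commands '[{"dx": 0, "dy": 0, "dz": 0, "yaw": 0}, {"dx": 0, "dy": 0, "dz": 0, "yaw": 0}, {"dx": 0, "dy": 0, "dz": 0, "yaw": 0}]'

```text
t: 46.45
eef_pos: [529.5, 334.1, 89.4]
tcp_rot: [-3.141, -0.002, 0.036]
ft_force: [-0.3, 0.0, -0.3]
opening: 0.502
```

Run:
```python
from h import *
look('w37',[])
```

```text
46.45 [529.5 334.1  89.4] [-3.141e+00 -2.000e-03  3.600e-02]
```

View pics/w37.png

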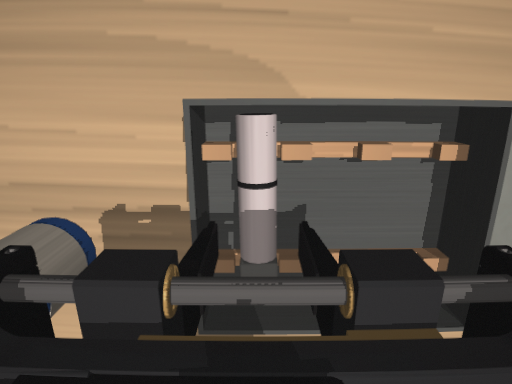

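Request:
drive_tool --commands '[{"dx": 0, "dy": 0, "dz": -30, "yaw": 0}, {"dx": 0, "dy": 0, "dz": -25, "yaw": 0}, {"dx": 0, "dy": 0, "dz": -15, "yaw": 0}, {"dx": 0, "dy": 0, "dz": -8, "yaw": 0}, {"dx": 0, "dy": 0, "dz": 0, "yaw": 0}]'

```text
t: 46.92
eef_pos: [528.7, 334.3, 9.7]
tcp_rot: [3.141, 0.0, 0.037]
ft_force: [-0.6, -0.5, 0.2]
opening: 0.502
```

Request:
drive_tool --commands '[{"dx": 0, "dy": 0, "dz": -2, "yaw": 0}, {"dx": 0, "dy": 0, "dz": 0, "yaw": 0}, {"dx": 0, "dy": 0, "dz": 0, "yaw": 0}]'

```text
t: 47.17
eef_pos: [529.3, 334.7, 9.1]
tcp_rot: [-3.141, -0.002, 0.037]
ft_force: [0.1, -0.7, 0.3]
opening: 0.5
```

Request:
drive_tool --commands '[{"dx": 0, "dy": 0, "dz": 0, "yaw": 0}, {"dx": 0, "dy": 0, "dz": 0, "yaw": 0}, {"dx": 0, "dy": 0, "dz": 0, "yaw": 0}, {"dx": 0, "dy": 0, "dz": 0, "yaw": 0}, {"dx": 0, "dy": 0, "dz": 0, "yaw": 0}]' --grip 0

```text
t: 47.58
eef_pos: [528.9, 334.4, 8.1]
tcp_rot: [-3.142, -0.0, 0.037]
ft_force: [-1.7, 0.2, 3.9]
opening: 0.313
```

Request:
drive_tool --commands '[{"dx": 0, "dy": 0, "dz": 0, "yaw": 0}, {"dx": 0, "dy": 0, "dz": 0, "yaw": 0}, {"dx": 0, "dy": 0, "dz": 0, "yaw": 0}]'

```text
t: 47.83
eef_pos: [528.9, 334.4, 8.1]
tcp_rot: [-3.142, -0.0, 0.037]
ft_force: [-1.0, -0.0, 5.1]
opening: 0.308
```

Request:
drive_tool --commands '[{"dx": 0, "dy": 0, "dz": 10, "yaw": 0}, {"dx": 0, "dy": 0, "dz": 20, "yaw": 0}, {"dx": 0, "dy": 0, "dz": 25, "yaw": 0}, {"dx": 0, "dy": 0, "dz": 25, "yaw": 0}, {"dx": 0, "dy": 0, "dz": 25, "yaw": 0}]'

```text
t: 48.25
eef_pos: [528.5, 334.2, 114.1]
tcp_rot: [3.141, 0.001, 0.037]
ft_force: [-0.6, -0.2, -2.0]
opening: 0.31
```

Request:
drive_tool --commands '[{"dx": -10, "dy": -20, "dz": 20, "yaw": 0}, {"dx": -15, "dy": -30, "dz": 10, "yaw": 0}, {"dx": -15, "dy": -30, "dz": 0, "yaw": 0}, {"dx": -15, "dy": -35, "dz": 0, "yaw": 0}, {"dx": -15, "dy": -38, "dz": 0, "yaw": 0}]'

```text
t: 48.67
eef_pos: [457.7, 180.5, 143.3]
tcp_rot: [-3.142, -0.001, 0.038]
ft_force: [0.1, -1.4, -1.8]
opening: 0.308
```

Request:
drive_tool --commands '[{"dx": -15, "dy": -38, "dz": 0, "yaw": 0}, {"dx": -10, "dy": -40, "dz": 0, "yaw": 0}, {"dx": 0, "dy": -40, "dz": 0, "yaw": 0}, {"dx": 0, "dy": -40, "dz": 0, "yaw": 0}, {"dx": 0, "dy": -40, "dz": 0, "yaw": 0}]'

```text
t: 49.08
eef_pos: [433.2, -18.4, 143.3]
tcp_rot: [3.141, -0.0, 0.037]
ft_force: [0.6, 0.0, -1.3]
opening: 0.308
```

Request:
drive_tool --commands '[{"dx": 0, "dy": -40, "dz": 0, "yaw": 1}, {"dx": 0, "dy": -40, "dz": 0, "yaw": 0}, {"dx": 0, "dy": -40, "dz": 0, "yaw": 0}, {"dx": 0, "dy": -34, "dz": 0, "yaw": 0}, {"dx": 0, "dy": -20, "dz": 0, "yaw": 0}]'

```text
t: 49.5
eef_pos: [433.5, -193.9, 143.2]
tcp_rot: [3.141, -0.001, 0.052]
ft_force: [0.2, 0.9, -2.2]
opening: 0.31
```

Request:
drive_tool --commands '[{"dx": 0, "dy": 0, "dz": -25, "yaw": 0}, {"dx": 0, "dy": 0, "dz": -25, "yaw": 0}, {"dx": 0, "dy": 0, "dz": -25, "yaw": 0}, {"dx": 0, "dy": 0, "dz": -12, "yaw": 0}, {"dx": 0, "dy": 0, "dz": 0, "yaw": 0}]'

```text
t: 49.92
eef_pos: [432.7, -190.2, 53.9]
tcp_rot: [-3.139, 0.004, 0.054]
ft_force: [-0.3, 0.0, -1.4]
opening: 0.308
```

Request:
drive_tool --commands '[{"dx": 0, "dy": 0, "dz": 0, "yaw": 0}, {"dx": 0, "dy": 0, "dz": 0, "yaw": 0}, {"dx": 0, "dy": 0, "dz": 0, "yaw": 0}]'

```text
t: 50.17
eef_pos: [434.3, -190.9, 56.9]
tcp_rot: [3.14, -0.001, 0.054]
ft_force: [-0.0, 0.2, -1.1]
opening: 0.308
```

Run:
```python
from h import *
look('w38',[])
im=cv2.imread('pics/w38.png');cv2.imwrite('pics/w38c.png',cv2.resize(im[0:240,180:340],None,fx=4,fy=2.5,interpolation=cv2.INTER_CUBIC))
```

```text
50.17 [ 434.3 -190.9   56.9] [ 3.14e+00 -1.00e-03  5.40e-02]
```

View pics/w38c.png

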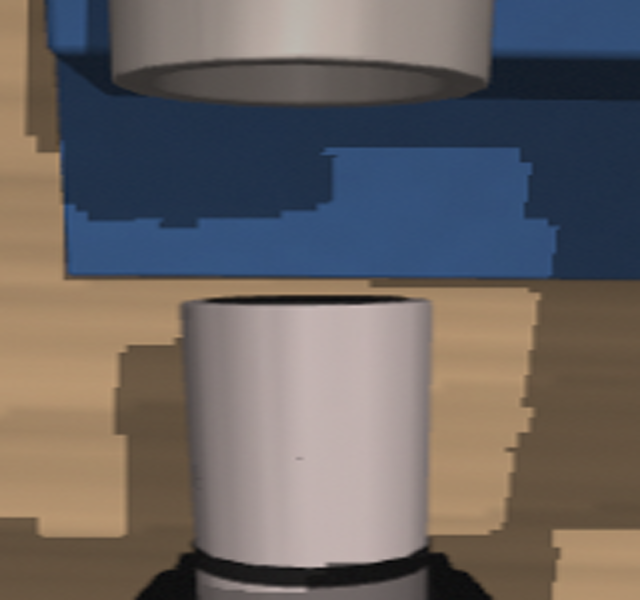

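Run:
```python
from h import *
import pickle
np.set_printoptions(precision=1,suppress=True)
c,_=pickle.load(open('pics/w38.pkl','rb'))
f=lambda p:(p[0]/4+180-.4,p[1]/2.5-.3)
print(widz(c,f((112,82)),f((492,82)),42)); print(widz(c,f((182,308)),f((432,308)),30))
m=onz(c,f((302,82)),75);t=onz(c,f((307,308)),75);l=onz(c,f((312,550)),75);print(m,t,l)
d=t-l;print('arm yaw',np.degrees(np.arctan2(d[1],d[0])));print('dy needed',m[1]-(t[1]+(m[0]-t[0])*np.tan(.054)))
```

```text
(75.03034876743965, array([ 542. , -184.5,   75. ]))
(72.53125716000592, array([ 502.4, -187.1,   72.5]))
[ 541.9 -184.5   75. ] [ 502.6 -187.1   75. ] [ 453.9 -190.4   75. ]
arm yaw 3.78280924755655
dy needed 0.5136168502128555
```

Request:
drive_tool --commands '[{"dx": 10, "dy": 1.4, "dz": 0, "yaw": -0.6}, {"dx": 10, "dy": 0.7, "dz": 0, "yaw": 0}, {"dx": 8, "dy": 0.5, "dz": 0, "yaw": 0}, {"dx": 0, "dy": 0, "dz": 0, "yaw": 0}, {"dx": 0, "dy": 0, "dz": 0, "yaw": 0}]'

```text
t: 50.63
eef_pos: [462.3, -187.8, 55.7]
tcp_rot: [3.141, 0.0, 0.044]
ft_force: [1.3, -0.3, -0.9]
opening: 0.314
```

Run:
```python
from h import *
look('w39',[])
im=cv2.imread('pics/w39.png');cv2.imwrite('pics/w39c.png',cv2.resize(im[0:240,180:340],None,fx=4,fy=2.5,interpolation=cv2.INTER_CUBIC))
```

```text
50.63 [ 462.3 -187.8   55.7] [3.141 0.    0.044]
```

View pics/w39c.png

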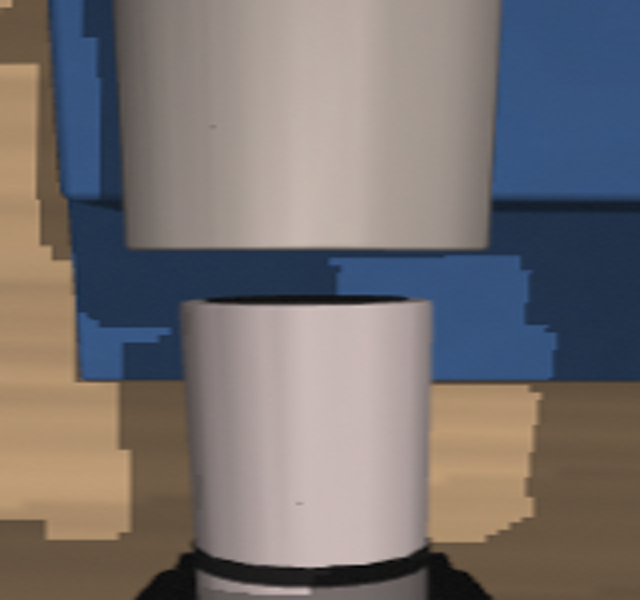

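Request:
drive_tool --commands '[{"dx": 2, "dy": 0.1, "dz": 0.5, "yaw": 0}, {"dx": 5, "dy": 0.3, "dz": 0, "yaw": 0}, {"dx": 5, "dy": 0.3, "dz": 0, "yaw": 0}, {"dx": 5, "dy": 0.3, "dz": 0, "yaw": 0}, {"dx": 0, "dy": 0, "dz": 0, "yaw": 0}]'

```text
t: 51.1
eef_pos: [479.9, -187.2, 56.3]
tcp_rot: [3.141, -0.001, 0.044]
ft_force: [-1.1, -0.1, -1.8]
opening: 0.304
```

Request:
drive_tool --commands '[{"dx": 7, "dy": 0.4, "dz": 0, "yaw": 0}, {"dx": 7, "dy": 0.3, "dz": 0, "yaw": 0}, {"dx": 7, "dy": 0.4, "dz": 0, "yaw": 0}, {"dx": 0, "dy": 0, "dz": 0, "yaw": 0}]'

```text
t: 51.43
eef_pos: [501.3, -186.1, 56.3]
tcp_rot: [3.141, -0.001, 0.044]
ft_force: [-0.5, -0.2, -1.2]
opening: 0.31
```

Request:
drive_tool --commands '[{"dx": 7, "dy": 0.4, "dz": 0, "yaw": 0}, {"dx": 7, "dy": 0.3, "dz": 0, "yaw": 0}, {"dx": 6, "dy": 0.4, "dz": 0, "yaw": 0}, {"dx": 0, "dy": 0, "dz": 0, "yaw": 0}, {"dx": 0, "dy": 0, "dz": 0, "yaw": 0}]'

```text
t: 51.85
eef_pos: [520.0, -184.7, 56.2]
tcp_rot: [3.142, 0.0, 0.044]
ft_force: [-1.0, 0.3, -1.5]
opening: 0.306
```

Run:
```python
from h import *
look('w40',[]);print(env.state()['ft_force'])
im=cv2.imread('pics/w40.png');cv2.imwrite('pics/w40c.png',cv2.resize(im[160:260,200:320],None,fx=6,fy=5,interpolation=cv2.INTER_CUBIC))
```

```text
51.85 [ 520.  -184.7   56.2] [3.142 0.    0.044]
[ 0.49472811 -0.73344016 -1.22425957]
```

View pics/w40c.png

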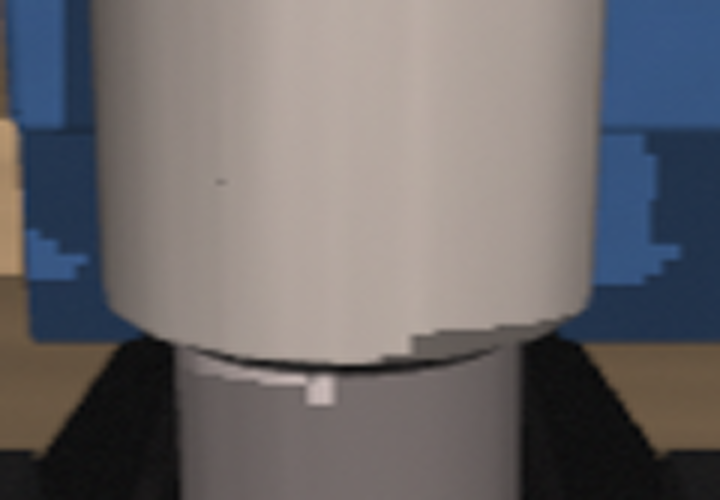

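Run:
```python
from h import *
import pickle
c,_=pickle.load(open('pics/w40.pkl','rb'))
print(onz(c,(258,232.2),96)[0],[onz(c,(258,234.2),z)[0]+1.9 for z in(87,88.5,90)])
```

```text
542.1613968899226 [np.float64(539.0945927919097), np.float64(539.7611425910852), np.float64(540.4276923902609)]
```

Request:
drive_tool --commands '[{"dx": 1.5, "dy": 0.1, "dz": 0, "yaw": 0}, {"dx": 1.5, "dy": 0.1, "dz": 0, "yaw": 0}, {"dx": 0, "dy": 0, "dz": 0, "yaw": 0}, {"dx": 0, "dy": 0, "dz": 0, "yaw": 0}]'

```text
t: 52.23
eef_pos: [522.8, -184.7, 56.3]
tcp_rot: [3.142, 0.0, 0.043]
ft_force: [0.1, 0.1, -1.5]
opening: 0.309
```

Request:
drive_tool --commands '[{"dx": 0, "dy": 0, "dz": 0, "yaw": 0}, {"dx": 0, "dy": 0, "dz": 0, "yaw": 0}, {"dx": 0, "dy": 0, "dz": 0, "yaw": 0}, {"dx": 0, "dy": 0, "dz": 0, "yaw": 0}, {"dx": 0, "dy": 0, "dz": 0, "yaw": 0}]' --grip 0.5

```text
t: 52.65
eef_pos: [522.8, -184.7, 56.3]
tcp_rot: [3.141, -0.0, 0.044]
ft_force: [0.8, -0.8, 0.4]
opening: 0.496
```

Request:
drive_tool --commands '[{"dx": 0, "dy": 0, "dz": 15, "yaw": 0}, {"dx": 0, "dy": 0, "dz": 25, "yaw": 0}, {"dx": -20, "dy": 0, "dz": 16, "yaw": 0}, {"dx": -30, "dy": 0, "dz": 0, "yaw": 0}, {"dx": -35, "dy": 0, "dz": 0, "yaw": 0}]'

```text
t: 53.07
eef_pos: [437.9, -184.8, 113.1]
tcp_rot: [3.14, -0.002, 0.045]
ft_force: [0.1, -0.4, -0.9]
opening: 0.499
```

Request:
drive_tool --commands '[{"dx": 0, "dy": 0, "dz": 0, "yaw": 0}, {"dx": 0, "dy": 0, "dz": 0, "yaw": 0}, {"dx": 0, "dy": 0, "dz": 0, "yaw": 0}]'

```text
t: 53.32
eef_pos: [438.5, -185.1, 112.6]
tcp_rot: [3.141, -0.001, 0.043]
ft_force: [0.3, 0.3, -0.8]
opening: 0.5
```

Run:
```python
from h import *
look('w41',[])
im=cv2.imread('pics/w41.png');cv2.imwrite('pics/w41d.png',cv2.resize(im[0:80,200:320],None,fx=6.5,fy=6.5,interpolation=cv2.INTER_CUBIC))
ringpred('w41',(540.7,-184.6,75),3.05,[200,0],6.5)
```

```text
53.32 [ 438.5 -185.1  112.6] [ 3.141e+00 -1.000e-03  4.300e-02]
outer L/top/R [[192.0, 404.0], [417.0, 372.0], [635.0, 400.0]] bore top [416.0, 379.0]
0 [[263.0, 399.0], [416.0, 383.0], [565.0, 396.0]]
-2 [[263.0, 421.0], [416.0, 407.0], [565.0, 418.0]]
-4 [[264.0, 444.0], [416.0, 431.0], [565.0, 441.0]]
-6 [[264.0, 467.0], [416.0, 455.0], [565.0, 464.0]]
```

View pics/w41d.png

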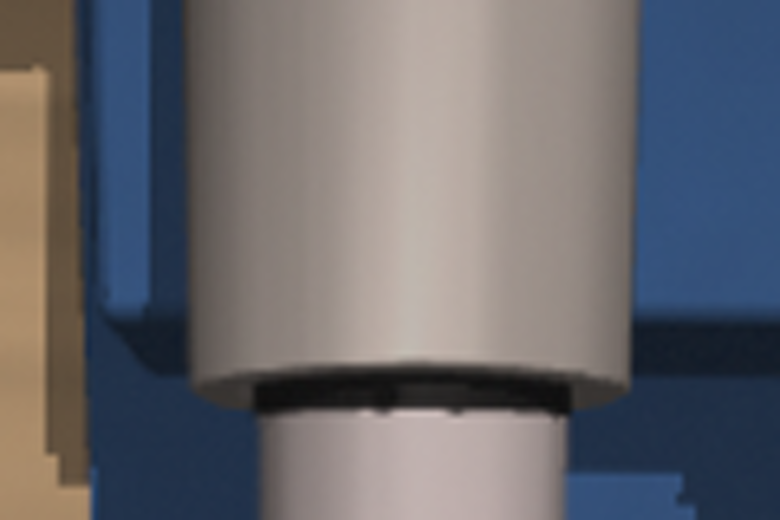

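Request:
drive_tool --commands '[{"dx": -5, "dy": -15, "dz": 35, "yaw": 0.5}, {"dx": -5, "dy": -20, "dz": 35, "yaw": 0}, {"dx": -5, "dy": -20, "dz": 30, "yaw": 0}, {"dx": 0, "dy": -20, "dz": 20, "yaw": 0}, {"dx": 0, "dy": 0, "dz": 0, "yaw": 0}]'

```text
t: 53.78
eef_pos: [424.9, -263.3, 236.2]
tcp_rot: [3.136, -0.006, 0.051]
ft_force: [0.2, 0.4, 0.3]
opening: 0.498
```

Run:
```python
from h import *
look('w42',[]);snap('side','s42');snap('top','t42')
im=cv2.imread('pics/w42.png');cv2.imwrite('pics/w42c.png',cv2.resize(im[0:150,130:370],None,fx=3.3,fy=3.3,interpolation=cv2.INTER_CUBIC))
im=cv2.imread('pics/s42.png');cv2.imwrite('pics/s42c.png',cv2.resize(im[100:300,170:330],None,fx=3,fy=3,interpolation=cv2.INTER_CUBIC))
```

```text
53.78 [ 424.9 -263.3  236.2] [ 3.136 -0.006  0.051]
```

View pics/w42c.png

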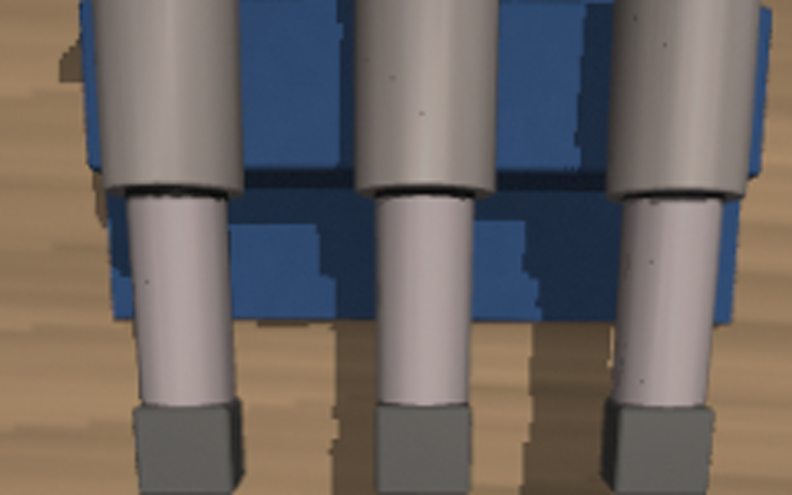

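View pics/s42c.png

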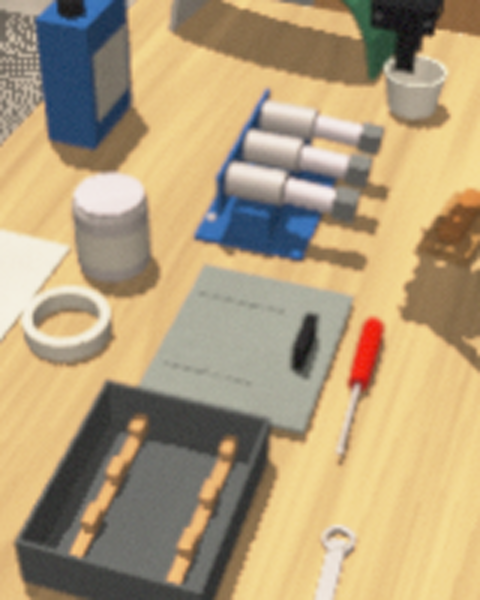

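Request:
drive_tool --commands '[{"dx": 0, "dy": 41, "dz": 0, "yaw": -1.5}, {"dx": 0, "dy": 41, "dz": 0, "yaw": 0}, {"dx": 0, "dy": 41, "dz": 0, "yaw": 0}, {"dx": 0, "dy": 41, "dz": 0, "yaw": 0}, {"dx": 0, "dy": 41, "dz": 0, "yaw": 0}]' --grip 1

```text
t: 54.35
eef_pos: [421.9, -52.0, 231.1]
tcp_rot: [-3.141, 0.002, 0.027]
ft_force: [1.2, -0.5, 0.1]
opening: 0.792
```

Request:
drive_tool --commands '[{"dx": 0, "dy": 40, "dz": 0, "yaw": 0}, {"dx": 0, "dy": 35, "dz": 0, "yaw": 0}, {"dx": 0, "dy": 0, "dz": 0, "yaw": 0}, {"dx": 0, "dy": 0, "dz": 0, "yaw": 0}]'

```text
t: 54.68
eef_pos: [422.1, 22.6, 231.3]
tcp_rot: [-3.141, 0.002, 0.031]
ft_force: [-1.2, -0.2, -0.1]
opening: 0.992
```

Run:
```python
from h import *
look('w43',['lid_tab'],dict(lid_tab=37))
```

```text
54.68 [422.1  22.6 231.3] [-3.141e+00  2.000e-03  3.100e-02]
lid_tab 0.83 [260.8 145. ] [450.7  19.6  37. ]
```

View pics/w43.png

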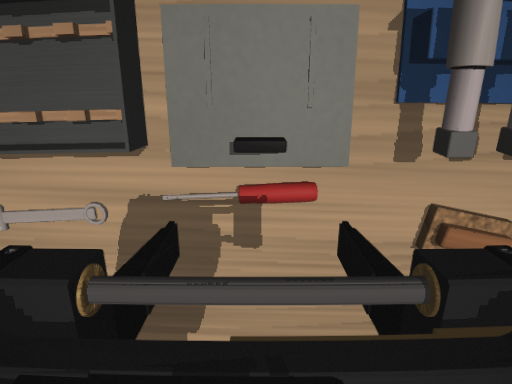

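Run:
```python
from h import *
import pickle
np.set_printoptions(precision=1,suppress=True)
c,_=pickle.load(open('pics/w43.pkl','rb'))
P=np.array([onz(c,p,15) for p in [(163,7),(357,7),(351,165.5),(170,166.5)]]);print(P,P.mean(0))
for i in range(4):
    d=P[(i+1)%4]-P[i]; print(np.linalg.norm(d).round(1),np.degrees(np.arctan2(d[1],d[0])).round(2))
for p in [(236,152),(286,152)]: print('near top',onz(c,p,49))
for p in [(235,139),(286,138)]: print('far bottom',onz(c,p,15),onz(c,p,49))
```

```text
[[598.4 133.   15. ]
 [605.1 -82.4  15. ]
 [425.8 -94.5  15. ]
 [417.4 132.1  15. ]] [511.7  22.1  15. ]
215.5 -88.21
179.7 -176.14
226.8 92.12
181.0 0.27
near top [443.7  47.3  49. ]
near top [445.4  -8.9  49. ]
far bottom [454.  51.  15.] [458.2  48.6  49. ]
far bottom [457.2 -11.1  15. ] [461.1  -8.   49. ]
```

Request:
drive_tool --commands '[{"dx": 15, "dy": -1, "dz": -35, "yaw": 0}, {"dx": 14, "dy": -1, "dz": -35, "yaw": 0}, {"dx": 0, "dy": 0, "dz": -40, "yaw": 0}, {"dx": 0, "dy": 0, "dz": -30, "yaw": 0}, {"dx": 0, "dy": 0, "dz": 0, "yaw": 0}]'

```text
t: 55.2
eef_pos: [449.4, 17.2, 87.6]
tcp_rot: [-3.141, 0.009, 0.024]
ft_force: [-0.9, 0.4, -0.5]
opening: 1.0
```

Request:
drive_tool --commands '[{"dx": 0, "dy": 0, "dz": 0, "yaw": 0}, {"dx": 0, "dy": 0, "dz": 0, "yaw": 0}]'

```text
t: 55.37
eef_pos: [452.4, 17.6, 93.4]
tcp_rot: [3.141, -0.001, 0.025]
ft_force: [-0.6, -0.5, 0.9]
opening: 0.998
```

Run:
```python
from h import *
look('w44',['lid_tab'],dict(lid_tab=37))
```

```text
55.37 [452.4  17.6  93.4] [ 3.141e+00 -1.000e-03  2.500e-02]
lid_tab 0.71 [254.1 205. ] [454.8  19.9  37. ]
lid_tab 0.61 [250.9 123.6] [515.2  23.4  37. ]
```

View pics/w44.png

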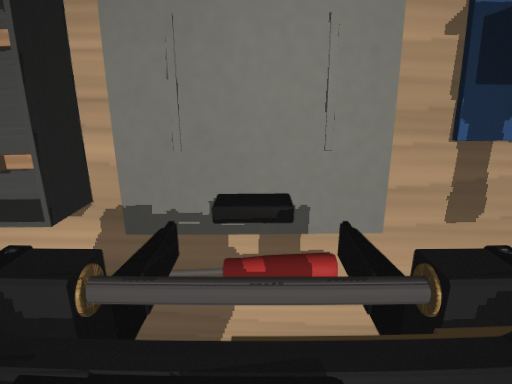

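Run:
```python
from h import *
import pickle
np.set_printoptions(precision=1,suppress=True)
c,_=pickle.load(open('pics/w44.pkl','rb'))
for p in [(212,221),(294,220)]: print('near top',onz(c,p,49))
for p in [(216,195),(291,194)]: print('far bot/ top',onz(c,p,15),onz(c,p,49))
for p in [(124,234),(386,233)]: print('edge',onz(c,p,15))
```

```text
near top [445.8  50.2  49. ]
near top [448.1  -9.5  49. ]
far bot/ top [455.3  51.5  15. ] [465.7  47.   49. ]
far bot/ top [457.7 -10.2  15. ] [467.7  -6.2  49. ]
edge [418.1 131.7  15. ]
edge [424.7 -94.1  15. ]
```

Request:
drive_tool --commands '[{"dx": -0.5, "dy": 1.2, "dz": -25, "yaw": 0.3}, {"dx": 0, "dy": 0, "dz": -25, "yaw": 0}, {"dx": 0, "dy": 0, "dz": -15, "yaw": 0}, {"dx": 0, "dy": 0, "dz": -6, "yaw": 0}, {"dx": 0, "dy": 0, "dz": 0, "yaw": 0}]'

```text
t: 55.88
eef_pos: [451.5, 19.5, 21.5]
tcp_rot: [3.141, 0.0, 0.031]
ft_force: [-0.6, 0.2, 0.0]
opening: 0.998
```

Request:
drive_tool --commands '[{"dx": 0, "dy": 0, "dz": 0, "yaw": 0}, {"dx": 0, "dy": 0, "dz": 0, "yaw": 0}, {"dx": 0, "dy": 0, "dz": 0, "yaw": 0}]'

```text
t: 56.13
eef_pos: [451.9, 19.5, 22.4]
tcp_rot: [3.141, -0.002, 0.031]
ft_force: [-0.6, -0.8, 0.1]
opening: 0.997
```

Request:
drive_tool --commands '[{"dx": 0, "dy": 0.5, "dz": -2, "yaw": 0}, {"dx": 0, "dy": 0, "dz": 0, "yaw": 0}, {"dx": 0, "dy": 0, "dz": 0, "yaw": 0}]'

```text
t: 56.38
eef_pos: [451.4, 20.1, 19.5]
tcp_rot: [3.141, -0.0, 0.031]
ft_force: [-0.4, 0.1, -0.8]
opening: 1.002
```

Request:
drive_tool --commands '[{"dx": 0, "dy": 0, "dz": 0, "yaw": 0}, {"dx": 0, "dy": 0, "dz": 0, "yaw": 0}, {"dx": 0, "dy": 0, "dz": 0, "yaw": 0}, {"dx": 0, "dy": 0, "dz": 0, "yaw": 0}, {"dx": 0, "dy": 0, "dz": 0, "yaw": 0}]' --grip 0

```text
t: 56.8
eef_pos: [451.3, 20.0, 19.3]
tcp_rot: [3.142, 0.0, 0.031]
ft_force: [-0.2, 0.4, -0.2]
opening: 0.705
```

Request:
drive_tool --commands '[{"dx": 0, "dy": 0, "dz": 0, "yaw": 0}, {"dx": 0, "dy": 0, "dz": 0, "yaw": 0}, {"dx": 0, "dy": 0, "dz": 0, "yaw": 0}, {"dx": 0, "dy": 0, "dz": 0, "yaw": 0}]'

```text
t: 57.13
eef_pos: [451.3, 20.0, 19.3]
tcp_rot: [3.142, 0.0, 0.031]
ft_force: [-0.2, 1.4, -0.7]
opening: 0.627
```

Run:
```python
from h import *
look('w45',[]);print(env.state()['ft_force'],env.state()['moment'])
```

```text
57.13 [451.3  20.   19.3] [3.142 0.    0.031]
[0.59387202 0.35696015 0.06377906] [0.19315925 0.03739107 0.05238347]
```

View pics/w45.png

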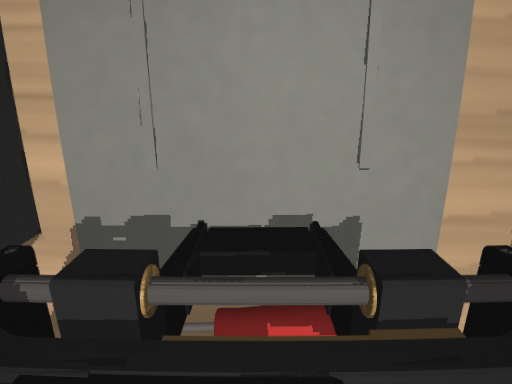

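Request:
drive_tool --commands '[{"dx": 0, "dy": 0, "dz": 5, "yaw": 0}, {"dx": 0, "dy": 0, "dz": 10, "yaw": 0}, {"dx": 0, "dy": 0, "dz": 20, "yaw": 0}, {"dx": 0, "dy": 0, "dz": 20, "yaw": 0}, {"dx": 0, "dy": 0, "dz": 20, "yaw": 0}]'

```text
t: 57.6
eef_pos: [450.8, 20.1, 95.2]
tcp_rot: [-3.142, 0.001, 0.031]
ft_force: [0.7, -0.3, -3.3]
opening: 0.629
```

Request:
drive_tool --commands '[{"dx": 0, "dy": 0, "dz": 20, "yaw": 0}, {"dx": 0, "dy": 0, "dz": 10, "yaw": 0}, {"dx": 0, "dy": 0, "dz": 0, "yaw": 0}]'

```text
t: 57.85
eef_pos: [451.9, 20.0, 126.3]
tcp_rot: [3.141, -0.003, 0.031]
ft_force: [-0.1, -0.6, -3.0]
opening: 0.63
```

Run:
```python
from h import *
look('w46',[]);print(env.state()['ft_force'],env.state()['moment']);snap('side','s46')
im=cv2.imread('pics/s46.png');cv2.imwrite('pics/s46c.png',cv2.resize(im[100:300,170:330],None,fx=3,fy=3,interpolation=cv2.INTER_CUBIC))
```

```text
57.85 [451.9  20.  126.3] [ 3.141e+00 -3.000e-03  3.100e-02]
[-0.27746043 -0.16015412 -3.09506218] [ 0.0172572   0.19647604 -0.0103911 ]
```

View pics/w46.png

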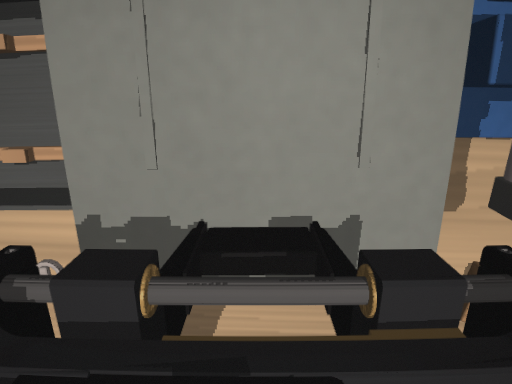

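View pics/s46c.png

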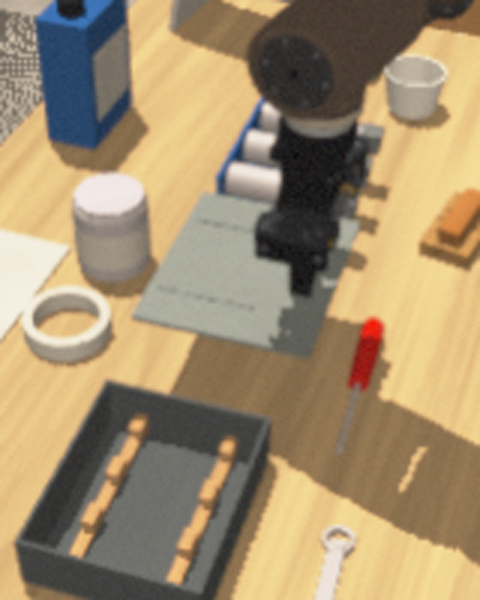

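Request:
drive_tool --commands '[{"dx": 2, "dy": 15, "dz": 0, "yaw": 0}, {"dx": 2, "dy": 25, "dz": 0, "yaw": 0}, {"dx": 2, "dy": 28, "dz": 0, "yaw": 0}, {"dx": 2, "dy": 28, "dz": 0, "yaw": 0}, {"dx": 2, "dy": 28, "dz": 0, "yaw": 0}]'

```text
t: 58.37
eef_pos: [460.6, 145.1, 123.0]
tcp_rot: [3.141, 0.002, 0.031]
ft_force: [0.7, 0.3, -2.3]
opening: 0.631
```

Request:
drive_tool --commands '[{"dx": 2, "dy": 28, "dz": 0, "yaw": 0}, {"dx": 1, "dy": 28, "dz": 0, "yaw": 0}, {"dx": 0, "dy": 28, "dz": 0, "yaw": 0}, {"dx": 0, "dy": 25, "dz": 0, "yaw": 0}, {"dx": 0, "dy": 15, "dz": 0, "yaw": 0}]'

```text
t: 58.78
eef_pos: [463.5, 270.1, 122.8]
tcp_rot: [3.141, 0.002, 0.032]
ft_force: [-0.2, -1.1, -3.2]
opening: 0.63
```

Request:
drive_tool --commands '[{"dx": 0, "dy": 4, "dz": 0, "yaw": 0}, {"dx": 0, "dy": 0, "dz": 0, "yaw": 0}, {"dx": 0, "dy": 0, "dz": 0, "yaw": 0}]'

```text
t: 59.03
eef_pos: [463.8, 271.4, 123.4]
tcp_rot: [3.141, 0.002, 0.031]
ft_force: [0.2, -0.9, -2.1]
opening: 0.629
```

Run:
```python
from h import *
look('w47',[]);print(env.state()['ft_force'],env.state()['moment'])
```

```text
59.03 [463.8 271.4 123.4] [3.141e+00 2.000e-03 3.100e-02]
[-0.35669565 -0.21581438 -2.46985287] [-0.01536557  0.18698531  0.00550332]
```

View pics/w47.png

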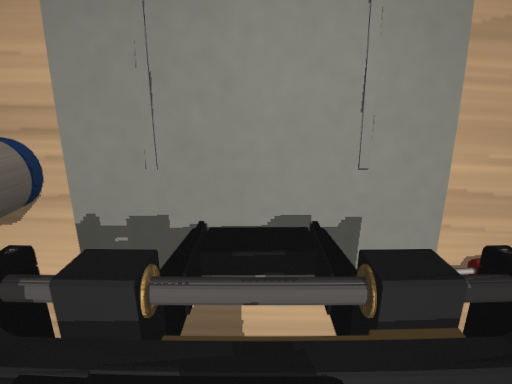

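Request:
drive_tool --commands '[{"dx": 0, "dy": 0, "dz": -15, "yaw": 0}, {"dx": 0, "dy": 0, "dz": -12, "yaw": 0}, {"dx": 0, "dy": 0, "dz": -8, "yaw": 0}, {"dx": 0, "dy": 0, "dz": 0, "yaw": 0}, {"dx": 0, "dy": 0, "dz": 0, "yaw": 0}]'

```text
t: 59.5
eef_pos: [464.3, 271.5, 89.2]
tcp_rot: [3.141, 0.001, 0.03]
ft_force: [-0.7, 0.5, -2.5]
opening: 0.626
```

Request:
drive_tool --commands '[{"dx": 0, "dy": 0, "dz": -4, "yaw": 0}, {"dx": 0, "dy": 0, "dz": -4, "yaw": 0}, {"dx": 0, "dy": 0, "dz": 0, "yaw": 0}, {"dx": 0, "dy": 0, "dz": 0, "yaw": 0}]'

```text
t: 59.83
eef_pos: [464.3, 272.0, 81.3]
tcp_rot: [3.141, 0.0, 0.031]
ft_force: [0.0, 0.0, -3.3]
opening: 0.63
```

Run:
```python
from h import *
look('w48',[]);print(env.state()['ft_force'],env.state()['moment']);snap('side','s48')
im=cv2.imread('pics/s48.png');cv2.imwrite('pics/s48c.png',cv2.resize(im[200:320,160:280],None,fx=5,fy=5,interpolation=cv2.INTER_CUBIC))
```

```text
59.83 [464.3 272.   81.3] [3.141 0.    0.031]
[ 0.21823989 -0.76283058 -3.47202925] [ 0.00659558  0.20591244 -0.00134617]
```

View pics/s48c.png

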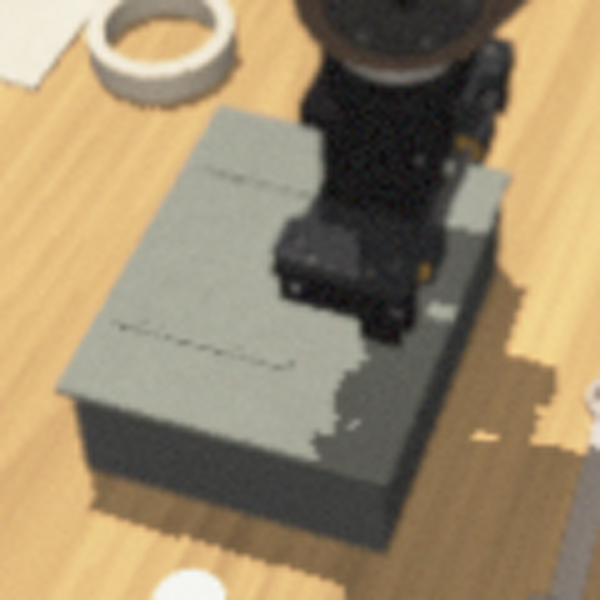

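Lower in small steps, watching force.

Request:
drive_tool --commands '[{"dx": 0, "dy": 0, "dz": -2, "yaw": 0}, {"dx": 0, "dy": 0, "dz": -2, "yaw": 0}, {"dx": 0, "dy": 0, "dz": 0, "yaw": 0}, {"dx": 0, "dy": 0, "dz": 0, "yaw": 0}]'

```text
t: 60.27
eef_pos: [464.2, 272.0, 77.1]
tcp_rot: [3.141, 0.0, 0.031]
ft_force: [0.7, 0.5, -4.0]
opening: 0.629
```

Request:
drive_tool --commands '[{"dx": 0, "dy": 0, "dz": -2, "yaw": 0}, {"dx": 0, "dy": 0, "dz": -1, "yaw": 0}, {"dx": 0, "dy": 0, "dz": 0, "yaw": 0}, {"dx": 0, "dy": 0, "dz": 0, "yaw": 0}]'

```text
t: 60.6
eef_pos: [464.3, 272.0, 74.2]
tcp_rot: [3.141, 0.0, 0.031]
ft_force: [0.4, 0.6, -3.0]
opening: 0.627
```

Request:
drive_tool --commands '[{"dx": 0, "dy": 0, "dz": -2, "yaw": 0}, {"dx": 0, "dy": 0, "dz": -1, "yaw": 0}, {"dx": 0, "dy": 0, "dz": 0, "yaw": 0}, {"dx": 0, "dy": 0, "dz": 0, "yaw": 0}]'

```text
t: 60.93
eef_pos: [464.2, 272.0, 71.2]
tcp_rot: [3.141, 0.0, 0.031]
ft_force: [-0.7, 0.7, -2.7]
opening: 0.624
```

Request:
drive_tool --commands '[{"dx": 0, "dy": 0, "dz": -1, "yaw": 0}, {"dx": 0, "dy": 0, "dz": -1, "yaw": 0}, {"dx": 0, "dy": 0, "dz": 0, "yaw": 0}, {"dx": 0, "dy": 0, "dz": 0, "yaw": 0}]'

```text
t: 61.27
eef_pos: [464.3, 272.1, 69.3]
tcp_rot: [3.142, -0.0, 0.031]
ft_force: [0.1, 0.1, -2.7]
opening: 0.631
```

Request:
drive_tool --commands '[{"dx": 0, "dy": 0, "dz": -0.5, "yaw": 0}, {"dx": 0, "dy": 0, "dz": -0.5, "yaw": 0}, {"dx": 0, "dy": 0, "dz": 0, "yaw": 0}]'

```text
t: 61.52
eef_pos: [464.4, 272.1, 69.3]
tcp_rot: [-3.141, -0.001, 0.031]
ft_force: [-3.3, -2.8, 11.8]
opening: 0.629
```

Seated with contact. Release and retreat.

Request:
drive_tool --commands '[{"dx": 0, "dy": 0, "dz": 0.5, "yaw": 0}, {"dx": 0, "dy": 0, "dz": 0, "yaw": 0}]'

```text
t: 61.68
eef_pos: [464.4, 272.1, 69.3]
tcp_rot: [-3.142, -0.0, 0.031]
ft_force: [-3.4, -0.7, 7.5]
opening: 0.628
```

Request:
drive_tool --commands '[{"dx": 0, "dy": 0, "dz": 0, "yaw": 0}, {"dx": 0, "dy": 0, "dz": 0, "yaw": 0}, {"dx": 0, "dy": 0, "dz": 0, "yaw": 0}, {"dx": 0, "dy": 0, "dz": 0, "yaw": 0}, {"dx": 0, "dy": 0, "dz": 0, "yaw": 0}]' --grip 1

```text
t: 62.1
eef_pos: [464.3, 272.1, 68.7]
tcp_rot: [3.141, 0.0, 0.031]
ft_force: [0.2, -0.8, 0.3]
opening: 0.921
```

Request:
drive_tool --commands '[{"dx": 0, "dy": 0, "dz": 0, "yaw": 0}, {"dx": 0, "dy": 0, "dz": 15, "yaw": 0}, {"dx": 0, "dy": 0, "dz": 30, "yaw": 0}, {"dx": 0, "dy": 0, "dz": 40, "yaw": 0}, {"dx": 0, "dy": 0, "dz": 40, "yaw": 0}]'

```text
t: 62.52
eef_pos: [463.8, 271.8, 194.8]
tcp_rot: [3.141, 0.002, 0.031]
ft_force: [0.0, -0.6, -1.0]
opening: 1.0
```

Request:
drive_tool --commands '[{"dx": -10, "dy": 0, "dz": 30, "yaw": 0}, {"dx": -10, "dy": 0, "dz": 30, "yaw": 0}, {"dx": 0, "dy": 0, "dz": 0, "yaw": 0}, {"dx": 0, "dy": 0, "dz": 0, "yaw": 0}]'

```text
t: 62.85
eef_pos: [444.4, 272.3, 255.3]
tcp_rot: [-3.14, -0.003, 0.032]
ft_force: [-0.9, -0.2, -0.4]
opening: 0.999
```

Run:
```python
from h import *
c,o,im=look('w49',['lid','lid_tab'],dict(lid=50,lid_tab=87));snap('side','s49')
im=cv2.imread('pics/s49.png');a=cv2.imread('pics/side0.png');cv2.imwrite('pics/s49c.png',cv2.resize(cv2.hconcat([a[215:315,165:275],im[215:315,165:275]]),None,fx=3.6,fy=3.6,interpolation=cv2.INTER_CUBIC))
```

```text
62.85 [444.4 272.3 255.3] [-3.14e+00 -3.00e-03  3.20e-02]
lid 0.97 [257.2  98.2] [526.1 275.4  50. ]
lid_tab 0.59 [258.8 157.2] [464.1 271.5  87. ]
```

View pics/w49.png

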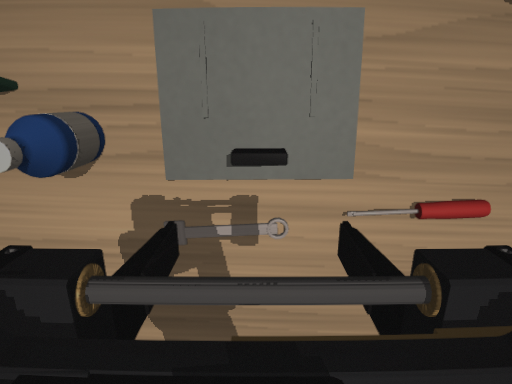

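View pics/s49c.png

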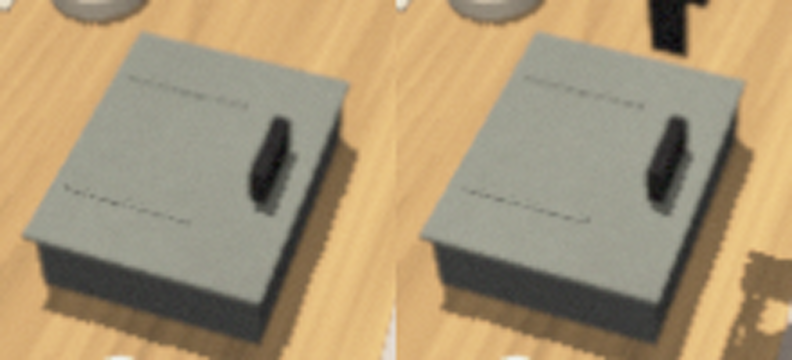

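Request:
drive_tool --commands '[{"dx": 0, "dy": -41, "dz": 0, "yaw": 0}, {"dx": 0, "dy": -41, "dz": 0, "yaw": 0}, {"dx": 0, "dy": -41, "dz": 0, "yaw": 0}, {"dx": 0, "dy": -41, "dz": 0, "yaw": 0}, {"dx": 0, "dy": -41, "dz": 0, "yaw": 0}]'

```text
t: 63.47
eef_pos: [443.8, 65.3, 252.8]
tcp_rot: [3.142, 0.002, 0.032]
ft_force: [1.7, -0.2, 0.2]
opening: 1.0
```

Request:
drive_tool --commands '[{"dx": 0, "dy": -41, "dz": 0, "yaw": 0}, {"dx": 0, "dy": -41, "dz": 0, "yaw": 0}, {"dx": 0, "dy": -41, "dz": 0, "yaw": 0}, {"dx": 0, "dy": -41, "dz": 0, "yaw": 0}, {"dx": 0, "dy": -41, "dz": -10, "yaw": 0}]'

```text
t: 63.88
eef_pos: [444.3, -139.9, 244.1]
tcp_rot: [3.141, -0.001, 0.031]
ft_force: [-0.1, 0.9, -0.0]
opening: 1.001
```

Request:
drive_tool --commands '[{"dx": 0, "dy": -41, "dz": -10, "yaw": 1.3}, {"dx": 0, "dy": -40, "dz": -10, "yaw": 0}, {"dx": 0, "dy": -40, "dz": -10, "yaw": 0}, {"dx": 0, "dy": 0, "dz": -10, "yaw": 0}, {"dx": 0, "dy": 0, "dz": 0, "yaw": 0}]' --grip 0.5

```text
t: 64.3
eef_pos: [443.1, -259.1, 200.9]
tcp_rot: [-3.138, 0.004, 0.051]
ft_force: [-0.5, 0.5, -0.8]
opening: 0.707
```

Request:
drive_tool --commands '[{"dx": 0, "dy": 0, "dz": 0, "yaw": 0}, {"dx": 0, "dy": 0, "dz": 0, "yaw": 0}]'

```text
t: 64.47
eef_pos: [444.4, -257.0, 204.0]
tcp_rot: [-3.141, 0.001, 0.055]
ft_force: [1.1, -0.2, 0.1]
opening: 0.564
```

Run:
```python
from h import *
c,o,im=look('w50',['arm0_tip','arm0'])
cv2.imwrite('pics/w50c.png',cv2.resize(cv2.imread('pics/w50.png')[0:150,130:390],None,fx=3,fy=3,interpolation=cv2.INTER_CUBIC))
```

```text
64.47 [ 444.4 -257.   204. ] [-3.141e+00  1.000e-03  5.500e-02]
arm0 0.84 [264.5 100. ] [ 523.7 -260.6    0. ]
arm0 0.83 [190.3  94.7] [ 525.1 -175.6    0. ]
arm0 0.78 [342.   95.1] [ 534.3 -348.8    0. ]
```

View pics/w50c.png

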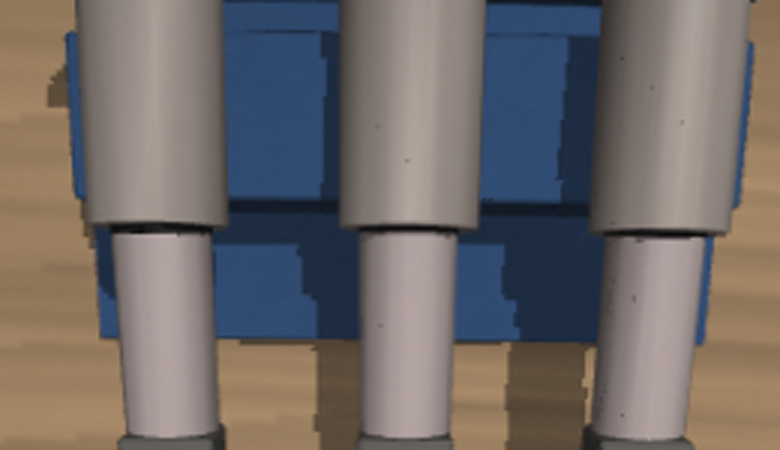

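Run:
```python
from h import *
import pickle
c,_=pickle.load(open('pics/w50.pkl','rb'))
f=lambda p:(p[0]/3+130-.33,p[1]/3-.33)
for lip,j in [((158,224),(170,437)),((408,227),(406,436)),((660,233),(645,439))]:
    # lip lower visible edge sides at z=75: use corner rows
    L=onz(c,f(lip),96); print([round(float(np.linalg.norm((L-onz(c,f(j),z))[:2])),1) for z in (84,86,88,90)])
```

```text
[61.2, 61.0, 60.7, 60.4]
[59.9, 59.6, 59.4, 59.1]
[59.5, 59.2, 58.9, 58.6]
```

Request:
drive_tool --commands '[{"dx": 0, "dy": 30, "dz": 30, "yaw": 0}, {"dx": 0, "dy": 30, "dz": 30, "yaw": 0}, {"dx": 0, "dy": 30, "dz": 20, "yaw": 0}, {"dx": 0, "dy": 0, "dz": 0, "yaw": 0}, {"dx": 0, "dy": 0, "dz": 0, "yaw": 0}]'

```text
t: 65.03
eef_pos: [444.7, -167.5, 284.6]
tcp_rot: [3.14, -0.003, 0.057]
ft_force: [0.5, -0.3, -0.6]
opening: 0.497
```

Run:
```python
from h import *
snap('top','t51');snap('side','s51')
```

```text
(no output)
```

View pics/s51.png

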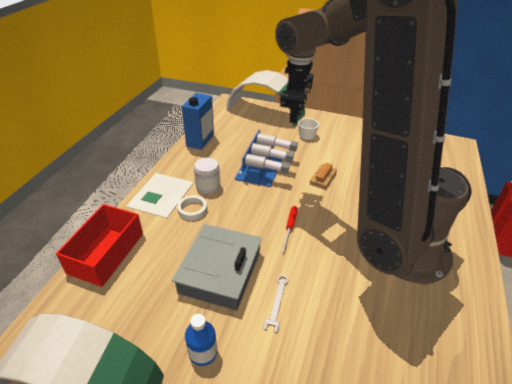

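View pics/t51.png

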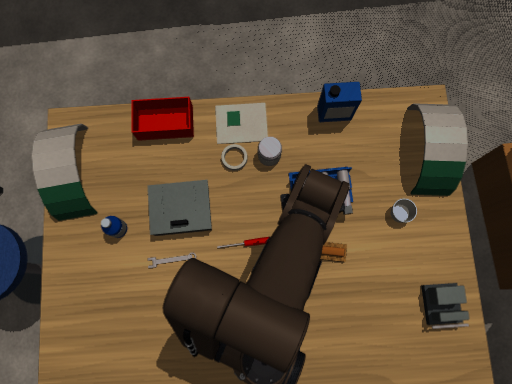

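The lid sits on the tub as at the start, all three arms are in their sockets, and the other things on the bench are where they were.

```bash
python3 -c "
from cell import env
print(env.job_done())"
```

```text
the job is handed in; nothing more can be done
None
```

The job is handed in at about 65 s of the 210 s. The lid came off and is back on, and all three arms found in the tub are in the stand, one to a socket.

- **Lid off:** My first lift raised the lid level instead of tipping it. I set it back on the tub and then tipped it about 20° with the far edge resting on the rim. After that I lifted it off and laid it flat, right way up, on the free bench.
- **Arms:** Each went in round end first. I re-gripped the arms in the right-hand and middle sockets and pushed each about 3.4 mm further to bring the line to the mouth.
- **Lid moved:** When I came back for it, the lid lay about 10 mm from where I had released it. It was either knocked or had slipped in the grip, so I measured it again before gripping.
- **Lid on:** It dropped in without touching the walls. The side view shows it flush and square, matching the start picture.

**Last checks:** A thin black band shows at every socket mouth. The left arm is within about 1 mm of the line. The middle and right arms read up to 1–2 mm too deep by one measure and under 1 mm by another, so these disagree by about the camera error; I left them. The other things on the bench look unmoved, and the robot was clear of everything.

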